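# Change the tines on a cultivator bar

## Task

The cultivator bar in the bench vise needs its new tines. Pull the pin from the short worn tine, draw that tine out and lay it flat in the aluminium scrap tray; slide every new flat tine on the bench, hole end first, fully home into a pocket of the bar, one to a pocket, and lock each with a pin pushed all the way down through pocket and tine. Any pin left over must stand pushed fully down in a hole of the wooden pin block, and the other things on the bench are to be left where they are.

Things in the scene. Friction and masses are not known exactly. Their poses are not given: they have to be found in the camera images.
- bar: green cultivator bar, 340 mm square tube on the vise, fixed. Origin on the bench under the middle pocket's mouth; x = way a tine slides in, y left along the bar. Dark steel pockets in front at y = +100, 0, -100 mm, mouth at x = 0, shut at x = 60 by the tube (to x = 100). Floor at z = 110, pocket top 129.5, tube top 137 mm; the vise (blue, beyond x = 150) reaches z = 145
- pocket1 (a point): floor of the left (y = +100 mm) pocket on the axis of its vertical pin hole, 30 mm in from the mouth; axes as bar. Inside: 39 mm wide, 13.5 high, 60 deep. Outside: 52 wide. 13 mm pin hole through top and bottom walls (6 mm each); top face 19.5 mm above this point. The origins of a tine pushed home and of a pin pushed fully down come here
- pocket2 (a point): floor of the middle pocket on the axis of its vertical pin hole, 30 mm in from the mouth; axes as bar. Inside: 39 mm wide, 13.5 high, 60 deep. Outside: 52 wide. 13 mm pin hole through top and bottom walls (6 mm each); top face 19.5 mm above this point. The origins of a tine pushed home and of a pin pushed fully down come here
- pocket3 (a point): floor of the right (y = -100 mm) pocket on the axis of its vertical pin hole, 30 mm in from the mouth; axes as bar. Inside: 39 mm wide, 13.5 high, 60 deep. Outside: 52 wide. 13 mm pin hole through top and bottom walls (6 mm each); top face 19.5 mm above this point. The origins of a tine pushed home and of a pin pushed fully down come here
- tine1: new tine, loose on the bench (2 or 3 are there; None if absent): flat steel bar 36 mm wide, 10 thick, 168 long, 0.45 kg. Origin: underside, at the centre of its 15 mm hole; x along it to the square hole end (x = +30 mm), z up (faces alike); straight sides back to x = -120, sharp point at -138, balanced at -50. Starts flat, x within 25 deg of world x. Sticks out 108 mm when home
- tine2: new tine, loose on the bench (2 or 3 are there; None if absent): flat steel bar 36 mm wide, 10 thick, 168 long, 0.45 kg. Origin: underside, at the centre of its 15 mm hole; x along it to the square hole end (x = +30 mm), z up (faces alike); straight sides back to x = -120, sharp point at -138, balanced at -50. Starts flat, x within 25 deg of world x. Sticks out 108 mm when home
- tine3: new tine, loose on the bench (2 or 3 are there; None if absent): flat steel bar 36 mm wide, 10 thick, 168 long, 0.45 kg. Origin: underside, at the centre of its 15 mm hole; x along it to the square hole end (x = +30 mm), z up (faces alike); straight sides back to x = -120, sharp point at -138, balanced at -50. Starts flat, x within 25 deg of world x. Sticks out 108 mm when home
- worn: worn-out tine, pinned in the middle pocket at first: the same flat bar 36 x 10 mm, but its end is worn to a round stub, so only 125 mm long; 0.34 kg. Origin on its underside at the centre of its 15 mm hole, x towards its square end (at +30 mm), round end at x = -95 mm. In the pocket it sticks out 65 mm
- pin1: loose steel hitch pin, upright at first: shaft 10 mm diameter, 45 long, rounded foot; round knob 22 mm diameter, 26 tall; 90 g. Origin on the axis 19.5 mm below the knob's underside, z up: foot at z = -25.5, knob from +19.5 to +45.5 mm. Starts through the middle pocket and the worn tine
- pin2: loose steel hitch pin, upright at first: shaft 10 mm diameter, 45 long, rounded foot; round knob 22 mm diameter, 26 tall; 90 g. Origin on the axis 19.5 mm below the knob's underside, z up: foot at z = -25.5, knob from +19.5 to +45.5 mm. Starts in a hole of the wooden block
- pin3: loose steel hitch pin, upright at first: shaft 10 mm diameter, 45 long, rounded foot; round knob 22 mm diameter, 26 tall; 90 g. Origin on the axis 19.5 mm below the knob's underside, z up: foot at z = -25.5, knob from +19.5 to +45.5 mm. Starts in a hole of the wooden block
- block: fixed wooden pin block, 60 mm (x) by 190 (y) by 50 high, three 13 mm holes 47 mm deep in its top at y = +55, 0, -55 mm; the last is empty at first. Origin at the centre of its underside
- block1 (a point): on the axis of the block's hole at y = +55 mm, 19.5 mm below its top face: the origin of a pin pushed fully down comes here
- block2 (a point): on the axis of the block's hole at y = 0 mm, 19.5 mm below its top face: the origin of a pin pushed fully down comes here
- block3 (a point): on the axis of the block's hole at y = -55 mm, 19.5 mm below its top face: the origin of a pin pushed fully down comes here
- tray: fixed open aluminium scrap tray, 200 mm (x) by 150 (y) outside, walls 4 mm thick and 35 high, floor 4 mm thick. Origin at the centre of its underside
- dish: bystander: square glass dish of screws, 90 mm square, 38 high; origin at the centre of its underside
- router: bystander: trim router standing upright, 86 mm across, 206 high; origin at the centre of its base
- chuck_key: bystander: chrome T-shaped chuck key, 90 mm long, 13 high; origin at the middle of its T bar
- clamp: bystander: blue plastic bar clamp lying flat, 160 mm (y) by 110, 30 high; origin under its bar
- oil_bottle: bystander: white oil bottle, 52 mm across, 160 high; origin at the centre of its underside
- tape: bystander: tape measure, 70 x 34 mm, 66 high; origin at the centre of its underside

How it is judged:
By the outcome, as a careful person would: the job done as asked, in the order asked, and still so for the second after the job is handed in, with the robot touching nothing.
Of tine1, tine2, tine3 only 2 to 3 are there at a start; the rules pass over those that are not, and their reading is None.
At some moment in a run one of tine1, tine2, tine3 may be knocked a few centimetres aside while the robot is not near it.
It also fails if it takes over 210 s, if anything falls off the work surface, if the arm or the gripper's body presses on something with over 40 N, if the wrist force passes 120 N, or if a joint passes its speed limit or range.

## Robot

A 6-joint arm with a two-finger parallel gripper is mounted at the origin on the work surface. World frame = base frame: x ahead of the robot, y to its left, z up, the work surface at z = 0. Lengths are in mm, angles in rad, forces in N, time in s.
With the tool pointing down it reaches from about 275 to 1000 mm from the base axis. Payload 8.4 kg.
Tool frame: the origin (TCP) lies midway between the tips of the shut fingers; the grasp point (between the pads) lies 19 mm behind it (r.grip_point_offset is the distance from the TCP to the grasp point, in mm); z points along the fingers, x is the direction in which the jaws open and shut, and the axes are right-handed (so a half turn about z gives the same grasp; the last joint's range is limited). The gripper opens to 85 mm and grips with 20 to 120 N. Pads are 22 mm wide; open, the fingers measure 114 mm over their backs; the gripper's body (76 mm by 85 mm) begins 54 mm behind the grasp point. The pads swing forward as they close: fully open they stand 13 mm farther back than shut.
Start: joints at [1.208, 0.353, 1.633, -0, 1.155, -0.002], TCP at [220.638, 584.762, 209.081] pointing down, gripper open.
Joint ranges: [-2.63, 2.63], [-0.92, 2.1], [0.06, 2.66], [-1.3, 4.44], [0, 2.69], [-3.02, 3.02]. Speed limits (rad/s): [2.22, 2.22, 2.79, 3.14, 3.14, 3.14].

## Interface

Orientations are given as [roll, pitch, yaw] about the fixed x, y, z axes, in that order (R = Rz(yaw) Ry(pitch) Rx(roll)).
In Python, from rig import monitor, vision, sign_off, r gives the robot as it stands.
- The arm moves only by the shell command python3 -m inch 'ROWS' [FORCE]. ROWS is JSON, a list of rows, each an object with "dp": the shift along the tool's x, y, z in mm, a list of three; "angular": the turn, a rotation vector about the tool's x, y, z in rad, a list of three; "fingers": the closure in counts, from 0 (fully open) to 255 (shut). A call has 1 to 12 rows; each row is the pose to reach, as a shift and turn from the pose commanded when the call began, along the tool's axes at that moment; what a row does not reach only later rows make up. A row lasts 1/12 s, in which the tool goes at most 41.7 mm and 7.16 degrees, less where a joint would pass 70% of its speed; a pose out of reach is approached as far as the arm can. A call with a gripper value outside its range is refused whole. The fingers move at their own pace and stop on an object; FORCE is the grip in N (left out, the last holds). Time passes only in rows, so rows that repeat a pose let the fingers close. It gives the time, the measured TCP pose, the force and the opening at its end, in the units of the state.
- monitor.sense(): the state, without advancing time (a new reading comes with each control period).
- vision.grab_frame(name): name is "scene" or "top"; returns (picture, depth): 400x640x3 uint8, blue, green, red; 400x640 float32, mm along the optical axis (not along the pixel's ray), 0 where there is no reading.
- vision.camera_params(name): a dict with "fx", "fy", "cx", "cy" (pixels), "R" (3x3) and "t" (3): a world point X has camera coordinates R X + t. Camera axes: x right, y down, z forward; pixel columns grow to the right and rows downward; lengths in mm; the calibration is good to about 2 mm. A picture is of the moment at which its call begins. camera_params takes no time and is no camera call.
- sign_off(): hands the job in, once; it reports no verdict.
The state is a dict: "clock": time; "qpos": joint angles; "qvel": joint speeds; "joint_efforts": joint torques, N m; "eef_pos": TCP position; "tcp_rot": TCP orientation; "contact_force": force on the tool from outside, world axes, zero at the start; "wrist_torque": the same for the moment, N m; "opening": opening from 0.0 (shut) to 1.0 (fully open).
Only numpy, scipy, OpenCV 4.12 (cv2) and the standard library are available. Lean on these libraries where they do the work, as an engineer would, in place of code of your own. Each camera call takes 0.05 s, during which the arm holds its last target.

## Working session

There is one attempt and no reset: what is moved stays moved. The work goes in short steps, Python scripts to look and compute and a shell command to move; the robot and the scene stay as the last step left them, time stands still between calls to the robot, and variables do not carry over. Pictures are saved under pics/ and viewed, and the job is handed in when it is done.

```bash
ls; mkdir -p pics; cat > h.py <<'E'
import numpy as np, cv2
from rig import monitor, vision, sign_off, r
def save(n,f):
    im,d=vision.grab_frame(n); cv2.imwrite('pics/'+f+'.png',im); np.save('pics/'+f+'.npy',d); return im,d
E
python3 - <<'E'
from h import *
print(monitor.sense())
for n in ['scene','top']:
    im,d=save(n,n+'0'); print(n,vision.camera_params(n))
E
```

```text
pics
{'clock': 0.0, 'qpos': array([ 1.20762405e+00,  3.53609091e-01,  1.63414669e+00,  2.46988281e-05,
        1.15519969e+00, -2.41750228e-03]), 'qvel': array([ 0.0004249 , -0.00048088,  0.00105098, -0.00162903,  0.00040572,
       -0.0006622 ]), 'joint_efforts': array([ 4.55998861e-04, -6.05255485e+01, -3.42073417e+01,  1.45182707e-04,
        9.42239247e-03, -4.64946515e-05]), 'eef_pos': array([220.43370144, 584.29024414, 208.38072525]), 'tcp_rot': array([-3.14156678e+00,  1.36275287e-03,  1.21003158e+00]), 'contact_force': array([-0.90619595, -0.79538246,  0.72091078]), 'wrist_torque': array([-0.01571929,  0.03720911, -0.05937501]), 'opening': 0.9988004311666321}
scene {'fx': 372.3940966733805, 'fy': 372.3940966733805, 'cx': 312.31252672408016, 'cy': 197.500216005351, 'R': array([[-0.85419335,  0.51973867, -0.01501425],
       [ 0.38047775,  0.60511475, -0.69933741],
       [-0.35438735, -0.60308196, -0.714634  ]]), 't': array([ 389.664601  , -130.97271069, 1417.90545094])}
top {'fx': 437.6815121021466, 'fy': 437.6815121021466, 'cx': 320.3843903233081, 'cy': 200.97271524209833, 'R': array([[ 0.01172251, -0.99991992,  0.00476917],
       [-0.99205138, -0.01222759, -0.12523794],
       [ 0.12528623, -0.00326316, -0.99211527]]), 't': array([   9.38164066,  495.43292031, 1491.25276625])}
```

View pics/scene0.png

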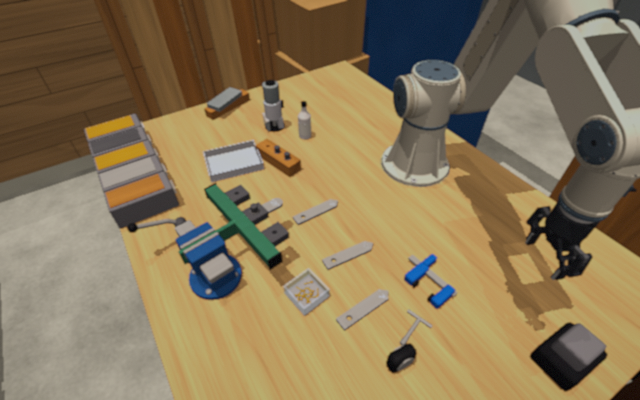

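View pics/top0.png

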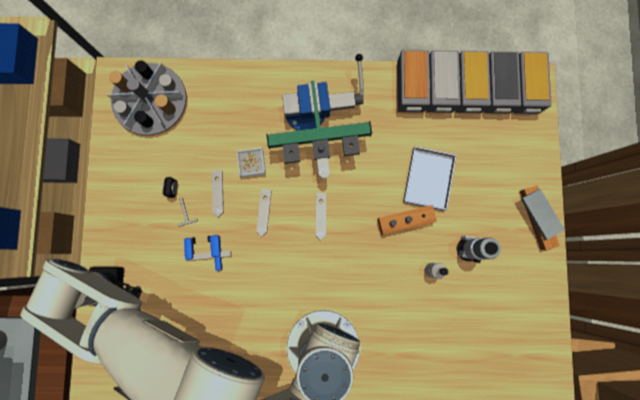

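Three new tines (top view at about (217,192), (264,212), (321,215)), the bar at about (320,135), the worn tine at (323,165), the tray at (429,178), and the block at (406,221) with pins at about (393,224) and (408,219).

```bash
cat >> h.py <<'E'
def ray(n,uv,z):
    c=vision.camera_params(n);R,t=c['R'],c['t'];C=-R.T@t
    uv=np.atleast_2d(np.float64(uv)); z=np.broadcast_to(z,(len(uv),))
    d=np.c_[(uv[:,0]-c['cx'])/c['fx'],(uv[:,1]-c['cy'])/c['fy'],np.ones(len(uv))]@R
    return C+d*((z-C[2])/d[:,2])[:,None]
def proj(n,X):
    c=vision.camera_params(n);X=np.atleast_2d(np.float64(X));p=X@c['R'].T+c['t']
    return np.c_[p[:,0]/p[:,2]*c['fx']+c['cx'],p[:,1]/p[:,2]*c['fy']+c['cy']]
def cloud(n,d):
    c=vision.camera_params(n);v,u=np.mgrid[0:400,0:640]
    p=np.stack([(u-c['cx'])/c['fx']*d,(v-c['cy'])/c['fy']*d,d],-1)
    return (p-c['t'])@c['R']
E
python3 - <<'E'
from h import *
im=cv2.imread('pics/top0.png');sc=cv2.imread('pics/scene0.png')
cv2.imwrite('pics/a.png',cv2.resize(im[110:260,160:460],(800,400),interpolation=cv2.INTER_CUBIC))
cv2.imwrite('pics/b.png',cv2.resize(sc[120:340,170:400],(628,600),interpolation=cv2.INTER_CUBIC))
P=cloud('top',np.load('pics/top0.npy'))
for u,v in [(217,192),(264,212),(321,215),(323,168),(292,130),(350,128),(321,145),(300,200),(429,180),(380,222),(321,135)]: print(u,v,P[v,u].round(1), im[v,u])
E
```

```text
217 192 [525.4 380.8  10.1] [163 173 177]
264 212 [456.8 213.3   6.7] [171 182 185]
321 215 [448.2  12.5  11.5] [176 186 185]
323 168 [594.6   8.2 116.9] [190 190 186]
292 130 [757.5 121.2  -1.5] [ 96 152 168]
350 128 [727.3 -79.6 133.3] [ 91 121  62]
321 145 [662.4  15.9 156.4] [84 83 84]
300 200 [501.4  87.5   2.8] [104 166 187]
429 180 [ 578.8 -371.2    4.2] [213 199 186]
380 222 [ 423.1 -189.2   49.1] [ 47  90 138]
321 135 [700.   16.2 141.1] [ 92 125  64]
```

View pics/a.png

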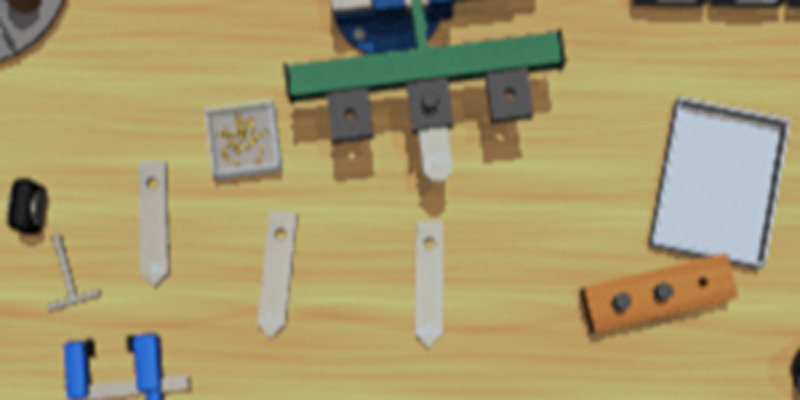

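View pics/b.png

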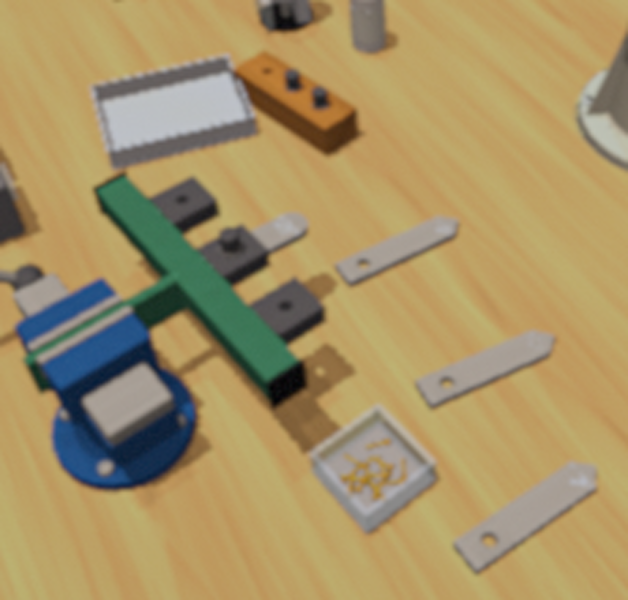

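```bash
cat > m.py <<'E'
from h import *
def comps(im,mask,amin):
    n,l,s,c=cv2.connectedComponentsWithStats(mask.astype(np.uint8),connectivity=4)
    return [(l==i,s[i],c[i]) for i in range(1,n) if s[i,4]>=amin]
def axis(n,m,z,im=None):
    # mask pixel area -> world points at plane z, centroid + principal axis (hole filled)
    cs,_=cv2.findContours(m.astype(np.uint8),cv2.RETR_EXTERNAL,cv2.CHAIN_APPROX_NONE)
    c=max(cs,key=cv2.contourArea); f=np.zeros(m.shape,np.uint8); cv2.drawContours(f,[c],-1,1,-1)
    v,u=np.nonzero(f); P=ray(n,np.c_[u,v],z)[:,:2]; c0=P.mean(0); w,V=np.linalg.eigh(np.cov((P-c0).T))
    a=V[:,1]; a=a*np.sign(a[0]) if abs(a[0])>0.5 else a*np.sign(a[1])
    q=(P-c0)@a; s=(P-c0)@np.r_[-a[1],a[0]]
    return c0,a,np.degrees(np.arctan2(a[1],a[0])),(q.min(),q.max(),s.min(),s.max(),len(P))
E
python3 - <<'E'
from m import *
for n in ['top','scene']:
    im=cv2.imread(f'pics/{n}0.png');hsv=cv2.cvtColor(im,cv2.COLOR_BGR2HSV);P=cloud(n,np.load(f'pics/{n}0.npy'))
    gray=(hsv[...,1]<50)&(hsv[...,2]>110)
    print(n)
    for m,s,c in comps(im,gray,60):
        X=P[m].mean(0)
        if 300<X[0]<750 and abs(X[1])<500:
            z=10 if X[2]<40 else 120
            c0,a,d,e=axis(n,m,z); print('gray',c.round(1),X.round(),c0.round(1),round(d,2),np.round(e,0))
    g=(abs(hsv[...,0].astype(int)-70)<20)&(hsv[...,1]>90)&(abs(P[...,2]-137)<8)
    for m,s,c in comps(im,g,100):
        c0,a,d,e=axis(n,m,137); print('green',c.round(1),P[m].mean(0).round(),c0.round(1),round(d,2),np.round(e,0))
    o=(abs(hsv[...,0].astype(int)-12)<6)&(hsv[...,1]>150)&(abs(P[...,2]-50)<10)
    for m,s,c in comps(im,o,60):
        c0,a,d,e=axis(n,m,50); print('block',c.round(1),P[m].mean(0).round(),c0.round(1),round(d,2),np.round(e,0))
    dk=(hsv[...,2]<110)&(hsv[...,1]<80)&(P[...,2]>50)&(P[...,0]<750)&(abs(P[...,1])<400)
    for m,s,c in comps(im,dk,12):
        print('dark',c.round(1),s[4],P[m].mean(0).round())
E
```

```text
top
gray [429.2 178.3] [ 583. -369.   15.] [ 586.8 -373.3] -11.48 [-103.  104.  -78.   78. 2459.]
gray [251.  162.1] [633. 262.  19.] [634.9 264.9] 15.85 [-53.  53. -50.  51. 697.]
gray [322.9 167.3] [598.   9. 111.] [596.4   8.6] 7.37 [-34.  32. -18.  18. 210.]
gray [217.1 192.8] [522. 379.  14.] [524.2 380.3] 4.17 [-84.  80. -18.  18. 448.]
gray [263.4 212. ] [455. 214.  21.] [458.2 215. ] -4.67 [-83.  80. -18.  18. 452.]
gray [320.5 215.5] [446.  14.  20.] [448.2  14.2] 0.59 [-84.  78. -16.  16. 449.]
gray [185.1 214.6] [444. 489.  10.] [443.9 489.3] 17.21 [-31.  61. -33.  33. 100.]
gray [472.2 242.1] [ 356. -483.  105.] [ 355.7 -477.8] 0.62 [-41.  20. -32.  23.  74.]
gray [201.7 255.9] [301. 422.  18.] [301.  424.6] 96.97 [-39.  37. -10.   8.  96.]
green [318.  132.8] [709.  26. 136.] [708.6  26. ] 98.01 [-171.  167.  -95.   23. 1178.]
block [407.8 219.2] [ 434. -284.   50.] [ 433.5 -282. ] 104.14 [-95.  94. -31.  29. 919.]
dark [350.5 145. ] 297 [669. -81. 137.]
dark [320.8 148.6] 291 [657.  16. 132.]
dark [290.8 152.5] 293 [643. 115. 128.]
dark [408.4 219.1] 27 [ 432. -282.   7
[... 1668 characters left out ...]
. -31.  32.  77.]
block [180.   52.6] [  486. -1320.    51.] [  485.8 -1321.5] 1.71 [-69.  62. -30.  30.  88.]
block [131.  65.] [  744. -1319.    50.] [  744.1 -1318.7] -1.65 [-52.  48. -27.  32.  81.]
block [277.1 153.7] [ 442. -276.   49.] [ 442.6 -275.2] 103.29 [-101.   97.  -31.   38.  478.]
dark [481.5  65.6] 10139 [-38. 111. 412.]
dark [627.9   9.4] 500 [-608.  181.  488.]
dark [435.3 146. ] 21 [  9.  76. 135.]
dark [276.8 149. ] 22 [ 440. -277.   69.]
dark [286.7 155.3] 21 [ 427. -225.   69.]
dark [434.3 162.1] 23 [ 5. 88. 70.]
dark [237.6 194.8] 272 [675. -75. 127.]
dark [255.4 213. ] 312 [662.  26. 132.]
dark [275.5 233.5] 344 [646. 121. 127.]
dark [274.8 259.3] 62 [686. 195. 125.]
```

```bash
python3 - <<'E'
from m import *
for n in ['top','scene']:
    c=vision.camera_params(n); print(n,(-c['R'].T@c['t']).round())
    im=cv2.imread(f'pics/{n}0.png');hsv=cv2.cvtColor(im,cv2.COLOR_BGR2HSV);P=cloud(n,np.load(f'pics/{n}0.npy'))
    g=cv2.GaussianBlur(im,(0,0),0.7).astype(float).sum(2)
    def blob(u,v,z,rad=3.5,name=''):
        vv,uu=np.mgrid[int(v)-5:int(v)+6,int(u)-5:int(u)+6]
        w=g[vv,uu]; k=(uu-u)**2+(vv-v)**2<=rad**2
        bg=np.median(w[k]); ww=np.clip(bg-w,0,None)*k
        c=np.r_[(uu*ww).sum(),(vv*ww).sum()]/ww.sum()
        print(name,c.round(2),ray(n,c,z)[0].round(1))
    if n=='top':
        L=[('h1',291.2,153.1,129.5),('h3',351.2,144.9,129.5),('ta',217,178.5,10),('tb',264.7,197.5,10),('tc',321,200.8,10),('b3',423.8,215.7,50)]
    else:
        s=230/628;L=[('h1',170+286*s,120+306*s,129.5),('h3',170+182*s,120+199*s,129.5),('ta',170+488*s,120+541*s,10),('tb',170+446*s,120+380*s,10),('tc',170+363*s,120+262*s,10),('b3',170+266*s,120+71*s,50)]
    for a in L: blob(a[1],a[2],a[3],name=a[0])
    for nm,m in [('top137',(abs(P[...,2]-137)<4)&(hsv[...,1]>90)&(abs(hsv[...,0].astype(int)-70)<20))]:
        X=P[m];X=X[(X[:,0]<735)];print('bar',X.mean(0).round(1),X.min(0).round(),X.max(0).round())
    k=(P[...,2]>143)&(P[...,2]<165)&(P[...,0]>600)&(P[...,0]<690)&(abs(P[...,1])<60)
    v,u=np.nonzero(k); print('pin1 knob',u.mean(),v.mean(),P[k].mean(0).round(1),ray(n,[u.mean(),v.mean()],153)[0].round(1))
    for t in ('b1','b2'):
        cx=(419,-228) if t=='b1' else (432,-282)
        k=(P[...,2]>60)&(P[...,2]<85)&(np.hypot(P[...,0]-cx[0],P[...,1]-cx[1])<22)
        v,u=np.nonzero(k); print(t,u.mean().round(1),v.mean().round(1),P[k].mean(0).round(1),ray(n,[u.mean(),v.mean()],73)[0].round(1))
E
```

```text
top [ 305.   20. 1541.]
h1 [290.78 151.37] [646.5 115.2 129.5]
h3 [350.99 143.66] [675.2 -83.3 129.5]
ta [215.82 177.62] [576.9 387.1  10. ]
tb [264.4  196.54] [511.3 213.   10. ]
tc [320.39 200.06] [501.2  15.3  10. ]
b3 [423.13 215.36] [ 447.6 -337.    50. ]
bar [704.9  32.1 136.7] [ 668. -146.  133.] [735. 191. 141.]
pin1 knob 320.9268292682927 146.70731707317074 [657.6  16.1 153.1] [657.6  16.1 153. ]
b1 393.0 222.0 [ 421.6 -229.4   74.4] [ 421.7 -229.6   73. ]
b2 408.9 218.2 [ 435.  -283.    74.5] [ 435.2 -283.3   73. ]
scene [885. 732. 928.]
h1 [274.03 231.65] [647.3 114.7 129.5]
h3 [236.15 192.65] [675.4 -83.  129.5]
ta [348.82 316.29] [575.7 381.   10. ]
tb [333.   259.03] [510.9 208.2  10. ]
tc [302.49 215.7 ] [501.1  11.9  10. ]
b3 [267.37 145.52] [ 450.9 -338.4   50. ]
bar [707.   53.6 136.6] [ 672. -145.  133.] [735. 196. 141.]
pin1 knob 253.59615384615384 206.48076923076923 [661.4  19.1 152.5] [661.5  19.7 153. ]
b1 286.8 154.7 [ 425.6 -226.9   70.6] [ 426.9 -224.2   73. ]
b2 276.6 147.9 [ 439.3 -280.6   71.5] [ 440.  -278.9   73. ]
```

```bash
cat > go.py <<'E'
# usage: go.py x y z yawdeg [pitchdeg] -> dp/angular from measured pose
import sys; from rig import monitor; import numpy as np
from scipy.spatial.transform import Rotation as Ro
s=monitor.sense(); a=[float(v) for v in sys.argv[1:]]
R=Ro.from_euler('xyz',s['tcp_rot']); p=s['eef_pos']
T=Ro.from_euler('xyz',[np.pi,0,np.radians(a[3])])
d=np.array(a[:3])-p
print('t',round(s['clock'],2),'p',p.round(1),'rpy',np.degrees(s['tcp_rot']).round(2),'F',s['contact_force'].round(1),'M',s['wrist_torque'].round(2),'op',round(s['opening'],3),'q',s['qpos'].round(2))
print('dp',R.inv().apply(d).round(1),'ang',(R.inv()*T).as_rotvec().round(4))
E
python3 go.py 660 16 225 98.2
```

```text
t 0.1 p [220.5 584.3 208.4] rpy [-1.800e+02  7.000e-02  6.932e+01] F [-0.1  0.   1.3] M [ 0.02 -0.02  0.  ] op 0.999 q [ 1.21  0.35  1.63  0.    1.16 -0.  ]
dp [-376.6  611.9  -16.1] ang [-3.00e-04  1.20e-03 -5.04e-01]
```

```bash
python3 -m inch '[{"dp":[-94,153,-16],"angular":[0,0,-0.126],"fingers":0},{"dp":[-94,153,-16],"angular":[0,0,-0.126],"fingers":0},{"dp":[-94,153,-16],"angular":[0,0,-0.126],"fingers":0},{"dp":[-94,153,-16],"angular":[0,0,-0.126],"fingers":0},{"dp":[-94,153,-16],"angular":[0,0,-0.126],"fingers":0},{"dp":[-188,306,-16],"angular":[0,0,-0.25],"fingers":0},{"dp":[-188,306,-16],"angular":[0,0,-0.25],"fingers":0},{"dp":[-188,306,-16],"angular":[0,0,-0.25],"fingers":0},{"dp":[-188,306,-16],"angular":[0,0,-0.25],"fingers":0},{"dp":[-188,306,-16],"angular":[0,0,-0.25],"fingers":0},{"dp":[-188,306,-16],"angular":[0,0,-0.25],"fingers":0},{"dp":[-188,306,-16],"angular":[0,0,-0.25],"fingers":0}]' 30; python3 go.py 660 16 225 98.2
```

```text
clock: 1.1
eef_pos: [440.8, 300.4, 224.8]
tcp_rot: [-3.141, -0.0, 1.458]
contact_force: [0.6, -0.5, -0.1]
opening: 1.003
t 1.1 p [440.8 300.4 224.8] rpy [-179.96   -0.     83.51] F [ 0.6 -0.5 -0.1] M [ 0.02  0.03 -0.04] op 1.003 q [ 0.6   0.2   1.81  0.    1.14 -0.86]
dp [-257.8  250.    -0.3] ang [-6.000e-04 -1.000e-04 -2.563e-01]
```

```bash
python3 -m inch '[{"dp":[-258,250,0],"angular":[0,0,-0.256],"fingers":0},{"dp":[-258,250,0],"angular":[0,0,-0.256],"fingers":0},{"dp":[-258,250,0],"angular":[0,0,-0.256],"fingers":0},{"dp":[-258,250,0],"angular":[0,0,-0.256],"fingers":0},{"dp":[-258,250,0],"angular":[0,0,-0.256],"fingers":0},{"dp":[-258,250,0],"angular":[0,0,-0.256],"fingers":0},{"dp":[-258,250,0],"angular":[0,0,-0.256],"fingers":0},{"dp":[-258,250,0],"angular":[0,0,-0.256],"fingers":0},{"dp":[-258,250,0],"angular":[0,0,-0.256],"fingers":0},{"dp":[-258,250,0],"angular":[0,0,-0.256],"fingers":0},{"dp":[-258,250,0],"angular":[0,0,-0.256],"fingers":0},{"dp":[-258,250,0],"angular":[0,0,-0.256],"fingers":0}]' ; python3 go.py 660 16 132 98.2; python3 - <<'E'
from h import *
im,d=save('scene','s1'); cv2.imwrite('pics/s1c.png',cv2.resize(im[60:310,170:400],(552,600),interpolation=cv2.INTER_CUBIC))
E
```

```text
clock: 2.1
eef_pos: [660.0, 18.5, 224.5]
tcp_rot: [-3.14, -0.001, 1.717]
contact_force: [-0.3, 0.5, -0.4]
opening: 0.998
t 2.1 p [660.   18.5 224.5] rpy [-1.7993e+02 -5.0000e-02  9.8360e+01] F [-0.3  0.5 -0.4] M [-0.02  0.02 -0.05] op 0.998 q [ 0.03  0.4   1.54  0.    1.21 -1.69]
dp [-2.5 -0.2 92.5] ang [-0.0012 -0.0009  0.0028]
```

View pics/s1c.png

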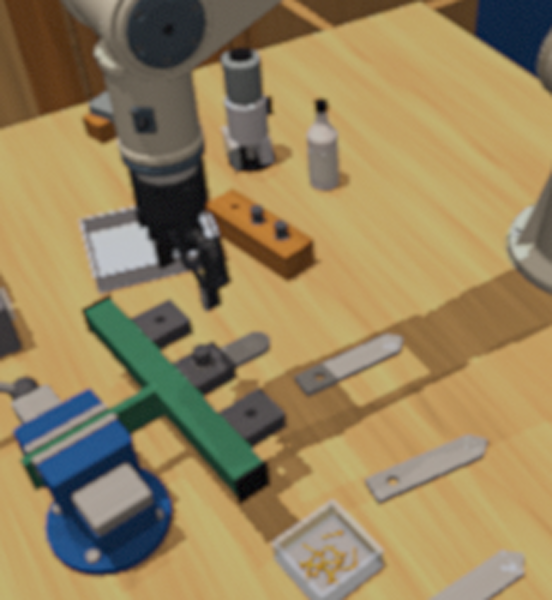

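The gripper hangs above the middle pocket (crop (185,260)); the pin is below it at (205,355).

```bash
python3 -m inch '[{"dp":[-2.5,0,40],"angular":[0,0,0],"fingers":60},{"dp":[-2.5,0,75],"angular":[0,0,0],"fingers":60},{"dp":[-2.5,0,85],"angular":[0,0,0],"fingers":60},{"dp":[-2.5,0,93],"angular":[0,0,0],"fingers":60},{"dp":[-2.5,0,93],"angular":[0,0,0],"fingers":60},{"dp":[-2.5,0,93],"angular":[0,0,0],"fingers":60}]' 30; python3 go.py 660 16 132 98.2; python3 -m inch '[{"dp":[0,0,0],"angular":[0,0,0],"fingers":255},{"dp":[0,0,0],"angular":[0,0,0],"fingers":255},{"dp":[0,0,0],"angular":[0,0,0],"fingers":255},{"dp":[0,0,0],"angular":[0,0,0],"fingers":255},{"dp":[0,0,0],"angular":[0,0,0],"fingers":255},{"dp":[0,0,0],"angular":[0,0,0],"fingers":255},{"dp":[0,0,0],"angular":[0,0,0],"fingers":255},{"dp":[0,0,0],"angular":[0,0,0],"fingers":255}]' 40;python3 go.py 660 16 132 98.2
```

```text
clock: 2.65
eef_pos: [661.6, 15.0, 133.5]
tcp_rot: [3.14, 0.0, 1.717]
contact_force: [-0.1, 0.3, 0.0]
opening: 0.765
t 2.65 p [661.6  15.  133.5] rpy [1.7991e+02 1.0000e-02 9.8360e+01] F [-0.1  0.3  0. ] M [-0.01 -0.03  0.01] op 0.765 q [ 0.02  0.48  1.62  0.    1.04 -1.7 ]
dp [ 1.2 -1.5  1.5] ang [0.0015 0.0001 0.0029]
clock: 3.32
eef_pos: [661.7, 14.6, 133.4]
tcp_rot: [3.139, -0.0, 1.716]
contact_force: [-1.0, 2.2, 8.5]
opening: 0.002
t 3.32 p [661.7  14.6 133.4] rpy [ 1.7988e+02 -1.0000e-02  9.8310e+01] F [-1.   2.2  8.5] M [0.44 0.12 0.01] op 0.002 q [ 0.02  0.48  1.62  0.    1.04 -1.7 ]
dp [ 1.6 -1.5  1.4] ang [ 0.0022 -0.0002  0.0019]
```

```bash
python3 - <<'E'
from h import *
im,d=save('scene','s2'); cv2.imwrite('pics/s2c.png',cv2.resize(im[130:270,200:340],(600,600),interpolation=cv2.INTER_CUBIC))
E
```

```text
(no output)
```

View pics/s2c.png

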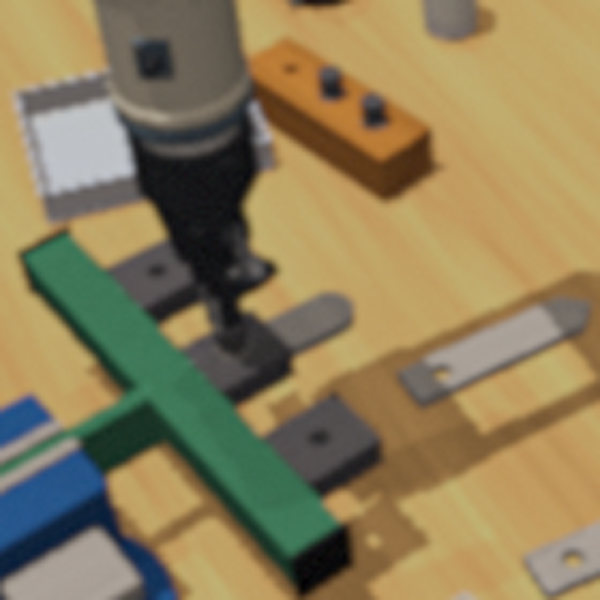

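```bash
python3 -m inch '[{"dp":[0,0,0],"angular":[0,0,0],"fingers":100},{"dp":[0,0,0],"angular":[0,0,0],"fingers":100},{"dp":[0,0,0],"angular":[0,0,0],"fingers":100},{"dp":[0,0,0],"angular":[0,0,0],"fingers":100},{"dp":[0,0,-20],"angular":[0,0,0],"fingers":100},{"dp":[0,0,-60],"angular":[0,0,0],"fingers":100},{"dp":[0,0,-80],"angular":[0,0,0],"fingers":100},{"dp":[0,0,-80],"angular":[0,0,0],"fingers":100}]' 40;python3 go.py 660 16 132 98.2; python3 - <<'E'
from h import *
im,d=save('scene','s3'); cv2.imwrite('pics/s3c.png',cv2.resize(im[130:270,200:340],(600,600),interpolation=cv2.INTER_CUBIC))
E
```

```text
clock: 4.03
eef_pos: [663.5, 14.2, 217.2]
tcp_rot: [3.134, 0.001, 1.716]
contact_force: [0.7, 0.5, 0.8]
opening: 0.606
t 4.03 p [663.5  14.2 217.2] rpy [1.7959e+02 6.0000e-02 9.8310e+01] F [0.7 0.5 0.8] M [ 0.01 -0.03  0.04] op 0.606 q [ 0.02  0.4   1.54 -0.    1.19 -1.7 ]
dp [ 2.4 -3.8 85.2] ang [0.0072 0.001  0.002 ]
```

View pics/s3c.png

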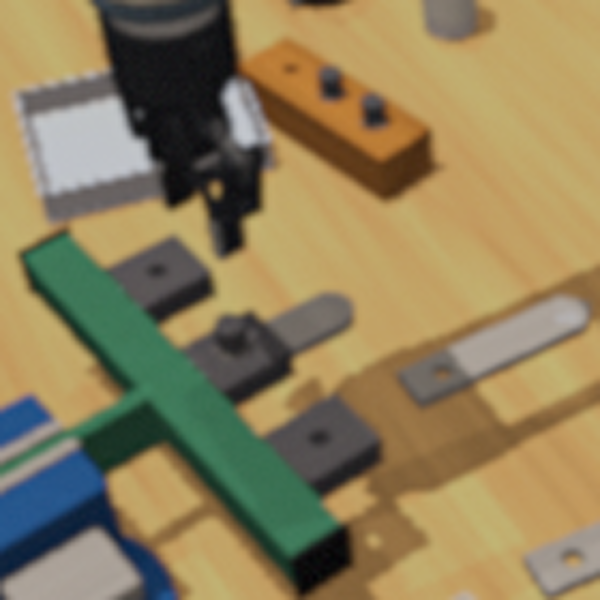

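```bash
python3 - <<'E'
from h import *
print(proj('scene',[[663.5,14.2,217],[663.5,14.2,225],[661,16,155],[661,16,142]]).round(1), proj('top',[[663.5,14.2,217],[661,16,155]]).round(1))
im,d=save('top','t3'); cv2.imwrite('pics/t3c.png',cv2.resize(im[90:240,240:440],(800,600),interpolation=cv2.INTER_CUBIC))
P=cloud('scene',np.load('pics/s3.npy'))
k=(P[...,0]>600)&(P[...,0]<720)&(abs(P[...,1])<70)&(P[...,2]>200)&(P[...,2]<260)
v,u=np.nonzero(k);
for i in np.argsort(P[k][:,2])[:12]: print(u[i],v[i],P[v[i],u[i]].round(0))
E
```

```text
[[249.1 189.6]
 [248.7 187.5]
 [253.1 205.1]
 [253.7 208.2]] [[321.7 139.7]
 [321.  145.5]]
240 179 [675. -12. 242.]
244 177 [663. -13. 242.]
242 178 [669. -12. 242.]
241 178 [672. -12. 244.]
253 190 [664.  49. 244.]
252 190 [666.  47. 244.]
245 176 [659. -13. 244.]
242 177 [668. -13. 245.]
243 177 [666. -10. 246.]
251 190 [669.  49. 247.]
240 178 [675.  -9. 247.]
241 177 [671. -11. 248.]
```

View pics/t3c.png

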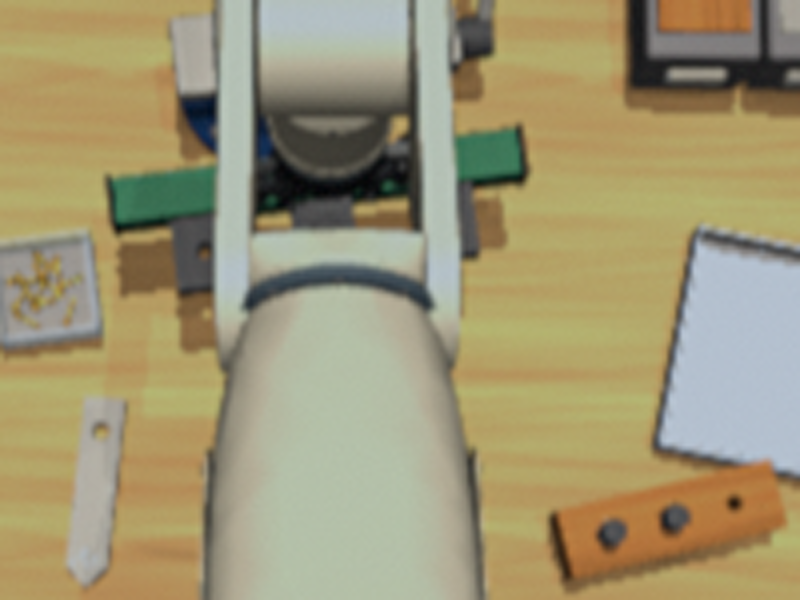

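```bash
python3 - <<'E'
from h import *
print(type(r),[a for a in dir(r) if not a.startswith('_')]); print(r.grip_point_offset)
im=cv2.imread('pics/s3.png'); cv2.imwrite('pics/s3d.png',cv2.resize(im[140:230,210:300],(600,600),interpolation=cv2.INTER_CUBIC))
P=cloud('scene',np.load('pics/s3.npy'))
for v in range(180,214,2): print(v,[tuple(P[v,u].round().astype(int)) for u in range(246,260,3)])
E
```

```text
<class 'host.Robot'> ['MotionError', 'grip_point_offset']
18.700000000000003
180 [(np.int64(584), np.int64(-258), np.int64(-1)), (np.int64(671), np.int64(52), np.int64(286)), (np.int64(668), np.int64(69), np.int64(298)), (np.int64(661), np.int64(71), np.int64(296)), (np.int64(654), np.int64(71), np.int64(293))]
182 [(np.int64(588), np.int64(-250), np.int64(-2)), (np.int64(671), np.int64(48), np.int64(276)), (np.int64(669), np.int64(69), np.int64(292)), (np.int64(662), np.int64(71), np.int64(290)), (np.int64(551), np.int64(-225), np.int64(-2))]
184 [(np.int64(593), np.int64(-238), np.int64(-1)), (np.int64(671), np.int64(46), np.int64(267)), (np.int64(665), np.int64(52), np.int64(269)), (np.int64(656), np.int64(50), np.int64(263)), (np.int64(556), np.int64(-216), np.int64(-1))]
186 [(np.int64(597), np.int64(-231), np.int64(-3)), (np.int64(671), np.int64(43), np.int64(258)), (np.int64(666), np.int64(52), np.int64(263)), (np.int64(657), np.int64(51), np.int64(257)), (np.int64(560), np.int64(-206), np.int64(-2))]
188 [(np.int64(602), np.int64(-218), np.int64(0)), (np.int64(594), np.int64(
[... 2300 characters left out ...]
08 [(np.int64(643), np.int64(-128), np.int64(1)), (np.int64(669), np.int64(-3), np.int64(130)), (np.int64(668), np.int64(24), np.int64(155)), (np.int64(660), np.int64(25), np.int64(151)), (np.int64(647), np.int64(11), np.int64(130))]
210 [(np.int64(680), np.int64(0), np.int64(130)), (np.int64(673), np.int64(7), np.int64(133)), (np.int64(668), np.int64(20), np.int64(142)), (np.int64(661), np.int64(24), np.int64(142)), (np.int64(651), np.int64(20), np.int64(132))]
212 [(np.int64(683), np.int64(9), np.int64(132)), (np.int64(675), np.int64(11), np.int64(130)), (np.int64(670), np.int64(21), np.int64(135)), (np.int64(662), np.int64(25), np.int64(135)), (np.int64(653), np.int64(24), np.int64(129))]
```

View pics/s3d.png

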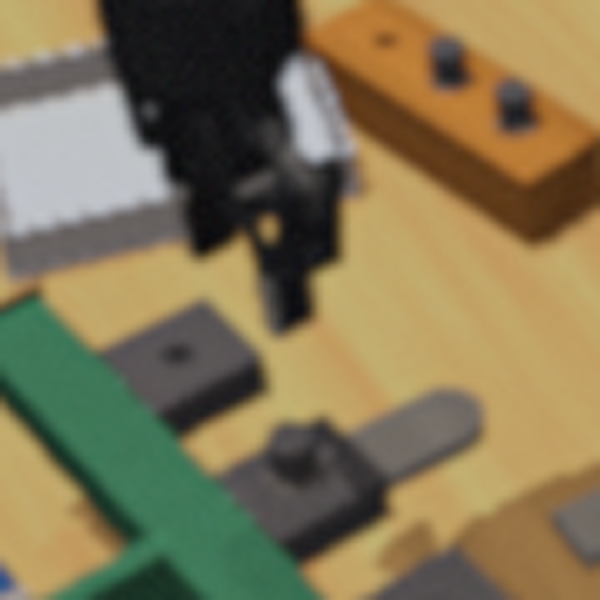

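The fingertips appear at about z = 240 mm while the TCP reads 217 mm. The shut fingers also met the knob top (155.5 mm) at TCP 133. So the real tips sit about 20 mm above the reported TCP, and I'll descend further, watching the force.

```bash
python3 -m inch '[{"dp":[0,-2,40],"angular":[0.007,0,0],"fingers":90},{"dp":[0,-2,80],"angular":[0.007,0,0],"fingers":90},{"dp":[0,-2,90],"angular":[0.007,0,0],"fingers":90},{"dp":[0,-2,98],"angular":[0.007,0,0],"fingers":90},{"dp":[0,-2,103],"angular":[0.007,0,0],"fingers":90},{"dp":[0,-2,103],"angular":[0.007,0,0],"fingers":90},{"dp":[0,-2,103],"angular":[0.007,0,0],"fingers":90}]' 30; python3 go.py 660 16 132 98.2; python3 -m inch '[{"dp":[0,0,0],"angular":[0,0,0],"fingers":255},{"dp":[0,0,0],"angular":[0,0,0],"fingers":255},{"dp":[0,0,0],"angular":[0,0,0],"fingers":255},{"dp":[0,0,0],"angular":[0,0,0],"fingers":255},{"dp":[0,0,0],"angular":[0,0,0],"fingers":255},{"dp":[0,0,0],"angular":[0,0,0],"fingers":255},{"dp":[0,0,0],"angular":[0,0,0],"fingers":255},{"dp":[0,0,0],"angular":[0,0,0],"fingers":255}]' 40;python3 go.py 660 16 132 98.2
```

```text
clock: 4.72
eef_pos: [659.9, 14.0, 110.4]
tcp_rot: [-3.136, 0.0, 1.716]
contact_force: [-0.3, 0.0, 0.3]
opening: 0.646
t 4.72 p [659.9  14.  110.4] rpy [-1.797e+02  2.000e-02  9.832e+01] F [-0.3  0.   0.3] M [-0.06  0.05  0.03] op 0.646 q [ 0.02  0.51  1.63 -0.    1.01 -1.7 ]
dp [  1.9   0.3 -21.6] ang [-0.0053  0.0003  0.0021]
clock: 5.38
eef_pos: [659.6, 14.1, 110.5]
tcp_rot: [-3.136, 0.0, 1.716]
contact_force: [-2.0, -0.4, 6.1]
opening: 0.241
t 5.38 p [659.6  14.1 110.5] rpy [-1.7971e+02  1.0000e-02  9.8320e+01] F [-2.  -0.4  6.1] M [0.01 0.17 0.01] op 0.241 q [ 0.02  0.51  1.63 -0.    1.01 -1.7 ]
dp [  1.8   0.5 -21.5] ang [-0.0051  0.0002  0.0021]
```

```bash
python3 -m inch '[{"dp":[0,0,-8],"angular":[-0.005,0,0],"fingers":255},{"dp":[0,0,-16],"angular":[-0.005,0,0],"fingers":255},{"dp":[0,0,-24],"angular":[-0.005,0,0],"fingers":255},{"dp":[0,0,-32],"angular":[-0.005,0,0],"fingers":255},{"dp":[0,0,-42],"angular":[-0.005,0,0],"fingers":255},{"dp":[0,0,-55],"angular":[-0.005,0,0],"fingers":255},{"dp":[0,0,-75],"angular":[-0.005,0,0],"fingers":255},{"dp":[0,0,-95],"angular":[-0.005,0,0],"fingers":255},{"dp":[0,0,-110],"angular":[-0.005,0,0],"fingers":255},{"dp":[0,0,-110],"angular":[-0.005,0,0],"fingers":255},{"dp":[0,0,-110],"angular":[-0.005,0,0],"fingers":255}]'; python3 go.py 660 16 132 98.2;  python3 - <<'E'
from h import *
im,d=save('scene','s4'); cv2.imwrite('pics/s4c.png',cv2.resize(im[130:270,200:340],(600,600),interpolation=cv2.INTER_CUBIC))
E
```

```text
clock: 6.3
eef_pos: [660.2, 14.1, 220.4]
tcp_rot: [3.141, 0.0, 1.716]
contact_force: [-0.6, 0.6, -1.4]
opening: 0.243
t 6.3 p [660.2  14.1 220.4] rpy [1.7998e+02 2.0000e-02 9.8320e+01] F [-0.6  0.6 -1.4] M [ 0.    0.04 -0.03] op 0.243 q [ 0.02  0.4   1.54 -0.    1.2  -1.7 ]
dp [ 1.9  0.  88.4] ang [0.0003 0.0003 0.0021]
```

View pics/s4c.png

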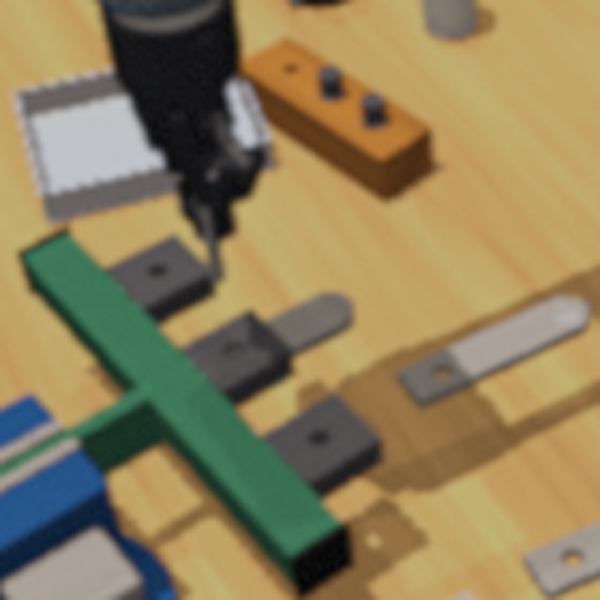

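```bash
python3 go.py 550 -160 200 56; python3 go.py 450 -336 160 14
```

```text
t 6.35 p [659.5  14.1 219.1] rpy [-179.89    0.     98.32] F [ 0.6  0.2 -1.5] M [ 0.01 -0.05  0.  ] op 0.239 q [ 0.02  0.4   1.54 -0.    1.2  -1.7 ]
dp [-156.4 -133.5   19.3] ang [-1.800e-03  7.000e-04  7.386e-01]
t 6.35 p [659.5  14.1 219.1] rpy [-179.89    0.     98.32] F [ 0.6  0.2 -1.5] M [ 0.01 -0.05  0.  ] op 0.239 q [ 0.02  0.4   1.54 -0.    1.2  -1.7 ]
dp [-316.1 -257.8   59.6] ang [-1.5000e-03  1.4000e-03  1.4716e+00]
```

```bash
python3 -m inch '[{"dp":[-316,-258,0],"angular":[0,0,1.47],"fingers":255},{"dp":[-316,-258,0],"angular":[0,0,1.47],"fingers":255},{"dp":[-316,-258,0],"angular":[0,0,1.47],"fingers":255},{"dp":[-316,-258,0],"angular":[0,0,1.47],"fingers":255},{"dp":[-316,-258,0],"angular":[0,0,1.47],"fingers":255},{"dp":[-316,-258,0],"angular":[0,0,1.47],"fingers":255},{"dp":[-316,-258,0],"angular":[0,0,1.47],"fingers":255},{"dp":[-316,-258,20],"angular":[0,0,1.47],"fingers":255},{"dp":[-316,-258,30],"angular":[0,0,1.47],"fingers":255},{"dp":[-316,-258,40],"angular":[0,0,1.47],"fingers":255},{"dp":[-316,-258,50],"angular":[0,0,1.47],"fingers":255},{"dp":[-316,-258,60],"angular":[0,0,1.47],"fingers":255}]'; python3 go.py 450 -336 110 14
```

```text
clock: 7.35
eef_pos: [447.4, -337.0, 157.3]
tcp_rot: [-3.139, 0.004, 0.236]
contact_force: [-0.4, -0.4, -0.4]
opening: 0.238
t 7.35 p [ 447.4 -337.   157.3] rpy [-179.85    0.24   13.51] F [-0.4 -0.4 -0.4] M [ 0.01 -0.02 -0.  ] op 0.238 q [-0.65  0.31  1.82 -0.    1.01 -0.88]
dp [ 2.9 -0.2 47.3] ang [-0.0026  0.0042 -0.0086]
```

```bash
python3 -m inch '[{"dp":[3,0,35],"angular":[0,0,0],"fingers":255},{"dp":[3,0,65],"angular":[0,0,0],"fingers":255},{"dp":[3,0,67],"angular":[0,0,0],"fingers":255},{"dp":[3,0,67],"angular":[0,0,0],"fingers":255},{"dp":[3,0,67],"angular":[0,0,0],"fingers":255}]'; python3 go.py 450 -336 110 14;  python3 - <<'E'
from h import *
im,d=save('scene','s5'); cv2.imwrite('pics/s5c.png',cv2.resize(im[100:190,220:310],(600,600),interpolation=cv2.INTER_CUBIC))
im,d=save('top','t5'); cv2.imwrite('pics/t5c.png',cv2.resize(im[180:260,360:460],(700,560),interpolation=cv2.INTER_CUBIC))
E
```

```text
clock: 7.77
eef_pos: [452.9, -335.2, 93.0]
tcp_rot: [-3.141, 0.002, 0.246]
contact_force: [0.3, -0.3, -0.4]
opening: 0.242
t 7.77 p [ 452.9 -335.2   93. ] rpy [-1.7997e+02  1.3000e-01  1.4100e+01] F [ 0.3 -0.3 -0.4] M [-0.03 -0.02  0.  ] op 0.242 q [-0.64  0.4   1.86 -0.    0.88 -0.88]
dp [ -3.    0.1 -17. ] ang [-0.0006  0.0023  0.0018]
```

View pics/s5c.png

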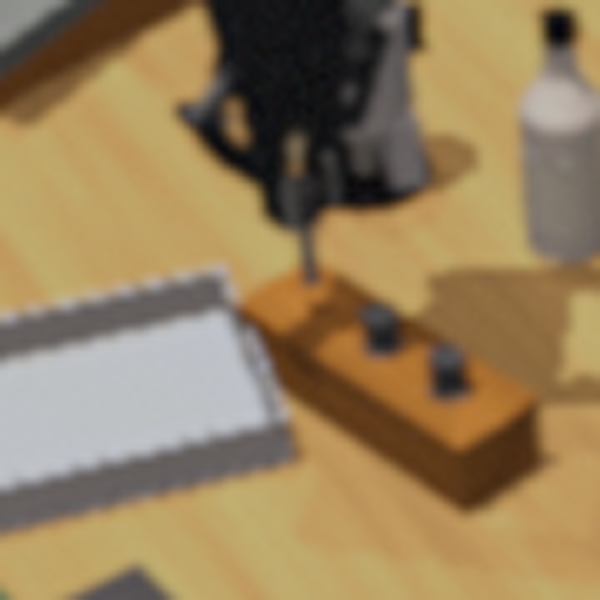

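View pics/t5c.png

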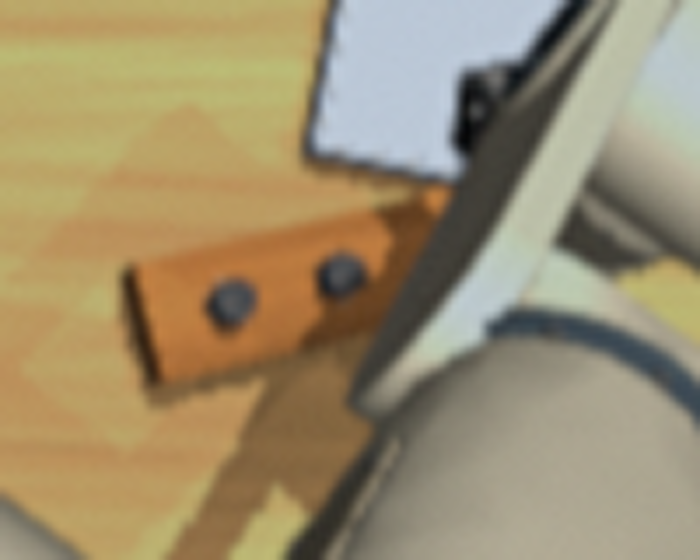

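```bash
python3 - <<'E'
from h import *
print(ray('scene',[[266.8,142.0],[266.8,141.5],[267.4,145.6]],[67,67,50]).round(1))
E
```

```text
[[ 451.5 -338.3   67. ]
 [ 450.1 -341.1   67. ]
 [ 451.1 -337.8   50. ]]
```

```bash
python3 -m inch '[{"dp":[-0.5,0,8],"angular":[0,0,0],"fingers":255},{"dp":[-0.5,0,14],"angular":[0,0,0],"fingers":255},{"dp":[-0.5,0,20],"angular":[0,0,0],"fingers":255},{"dp":[-0.5,0,26],"angular":[0,0,0],"fingers":255},{"dp":[-0.5,0,26],"angular":[0,0,0],"fingers":255}]'; python3 go.py 452 -336 31 14
```

```text
clock: 8.28
eef_pos: [450.7, -335.4, 65.4]
tcp_rot: [-3.141, 0.005, 0.247]
contact_force: [-4.1, -4.6, -4.7]
opening: 0.239
t 8.28 p [ 450.7 -335.4   65.4] rpy [-179.95    0.27   14.14] F [-4.1 -4.6 -4.7] M [-0.99  0.83 -0.06] op 0.239 q [-0.64  0.44  1.88 -0.    0.83 -0.88]
dp [ 1.3  0.9 34.4] ang [-0.0008  0.0047  0.0025]
```

```bash
python3 -m inch '[{"dp":[-0.5,1,0],"angular":[0,0,0],"fingers":255},{"dp":[-0.5,1,8],"angular":[0,0,0],"fingers":255},{"dp":[-0.5,1,16],"angular":[0,0,0],"fingers":255},{"dp":[-0.5,1,22],"angular":[0,0,0],"fingers":255},{"dp":[-0.5,1,28],"angular":[0,0,0],"fingers":255},{"dp":[-0.5,1,28],"angular":[0,0,0],"fingers":255}]'; python3 go.py 452 -336 31 14
```

```text
clock: 8.78
eef_pos: [450.5, -336.4, 37.2]
tcp_rot: [-3.14, 0.004, 0.246]
contact_force: [-5.1, -4.6, -5.5]
opening: 0.242
t 8.78 p [ 450.5 -336.4   37.2] rpy [-179.93    0.24   14.12] F [-5.1 -4.6 -5.5] M [-0.82  0.82 -0.03] op 0.242 q [-0.64  0.48  1.89 -0.    0.77 -0.89]
dp [ 1.5 -0.   6.2] ang [-0.0011  0.0042  0.0021]
```

```bash
python3 -m inch '[{"dp":[-0.5,0.5,3],"angular":[0,0,0],"fingers":255},{"dp":[-0.5,0.5,6],"angular":[0,0,0],"fingers":255},{"dp":[-0.5,0.5,7.5],"angular":[0,0,0],"fingers":255},{"dp":[-0.5,0.5,7.5],"angular":[0,0,0],"fingers":255}]'; python3 go.py 452 -336 31 14;  python3 -m inch '[{"dp":[0,0,-1],"angular":[0,0,0],"fingers":140},{"dp":[0,0,-1],"angular":[0,0,0],"fingers":140},{"dp":[0,0,-1],"angular":[0,0,0],"fingers":140},{"dp":[0,0,-20],"angular":[0,0,0],"fingers":140},{"dp":[0,0,-60],"angular":[0,0,0],"fingers":60},{"dp":[0,0,-100],"angular":[0,0,0],"fingers":60},{"dp":[0,0,-140],"angular":[0,0,0],"fingers":60},{"dp":[0,0,-140],"angular":[0,0,0],"fingers":60}]'; python3 go.py 610 9 210 98.3
```

```text
clock: 9.12
eef_pos: [450.7, -337.0, 31.0]
tcp_rot: [-3.141, 0.003, 0.246]
contact_force: [-6.2, -2.3, 4.2]
opening: 0.239
t 9.12 p [ 450.7 -337.    31. ] rpy [-179.95    0.19   14.11] F [-6.2 -2.3  4.2] M [-0.37  1.14  0.03] op 0.239 q [-0.64  0.49  1.9  -0.    0.76 -0.89]
dp [ 1.5 -0.7 -0. ] ang [-0.0009  0.0034  0.0018]
clock: 9.78
eef_pos: [455.9, -339.6, 179.0]
tcp_rot: [3.133, -0.006, 0.246]
contact_force: [0.6, -1.5, 0.5]
opening: 0.764
t 9.78 p [ 455.9 -339.6  179. ] rpy [179.49  -0.34  14.1 ] F [ 0.6 -1.5  0.5] M [-0.06 -0.08  0.03] op 0.764 q [-0.64  0.29  1.79 -0.    1.05 -0.89]
dp [ 234.6 -300.3  -32.3] ang [ 0.0116  0.0018 -1.4695]
```

```bash
python3 go.py 608 7 200 98.3; python3 -m inch '[{"dp":[60,-75,-20],"angular":[0,0,-0.367],"fingers":60},{"dp":[60,-75,-20],"angular":[0,0,-0.367],"fingers":60},{"dp":[118,-150,-20],"angular":[0,0,-0.735],"fingers":60},{"dp":[118,-150,-20],"angular":[0,0,-0.735],"fingers":60},{"dp":[118,-150,-20],"angular":[0,0,-0.735],"fingers":60},{"dp":[176,-225,-20],"angular":[0,0,-1.1],"fingers":60},{"dp":[176,-225,-20],"angular":[0,0,-1.1],"fingers":60},{"dp":[176,-225,-20],"angular":[0,0,-1.1],"fingers":60},{"dp":[233,-300,-20],"angular":[0,0,-1.47],"fingers":60},{"dp":[233,-300,-20],"angular":[0,0,-1.47],"fingers":60},{"dp":[233,-300,-20],"angular":[0,0,-1.47],"fingers":60},{"dp":[233,-300,-20],"angular":[0,0,-1.47],"fingers":60}]'; python3 go.py 608 6.7 140 98.3
```

```text
t 9.78 p [ 455.9 -339.6  179. ] rpy [179.49  -0.34  14.1 ] F [ 0.6 -1.5  0.5] M [-0.06 -0.08  0.03] op 0.764 q [-0.64  0.29  1.79 -0.    1.05 -0.89]
dp [ 232.1 -298.9  -22.3] ang [ 0.0116  0.0018 -1.4695]
clock: 10.78
eef_pos: [606.2, 14.4, 190.5]
tcp_rot: [-3.141, -0.001, 1.726]
contact_force: [-0.6, 0.2, -0.4]
opening: 0.768
t 10.78 p [606.2  14.4 190.5] rpy [-1.7996e+02 -5.0000e-02  9.8890e+01] F [-0.6  0.2 -0.4] M [0.03 0.05 0.  ] op 0.768 q [ 0.02  0.34  1.69  0.    1.11 -1.71]
dp [-7.9  0.6 50.5] ang [-0.0006 -0.001   0.0103]
```

```bash
python3 -m inch '[{"dp":[-8,0.5,35],"angular":[0,0,0.01],"fingers":80},{"dp":[-8,0.5,70],"angular":[0,0,0.01],"fingers":80},{"dp":[-8,0.5,75],"angular":[0,0,0.01],"fingers":80},{"dp":[-8,0.5,75],"angular":[0,0,0.01],"fingers":80}]'; python3 go.py 608 6.7 88 98.3;  python3 - <<'E'
from h import *
im,d=save('scene','s6'); cv2.imwrite('pics/s6c.png',cv2.resize(im[120:270,200:350],(600,600),interpolation=cv2.INTER_CUBIC))
E
```

```text
clock: 11.12
eef_pos: [604.4, 3.1, 113.6]
tcp_rot: [-3.135, -0.001, 1.706]
contact_force: [-0.8, -1.1, 0.8]
opening: 0.691
t 11.12 p [604.4   3.1 113.6] rpy [-1.7961e+02 -5.0000e-02  9.7740e+01] F [-0.8 -1.1  0.8] M [-0.01 -0.01  0.03] op 0.691 q [ 0.    0.43  1.75 -0.    0.96 -1.7 ]
dp [ 3.1  4.2 25.5] ang [-0.0069 -0.0009 -0.0097]
```

View pics/s6c.png

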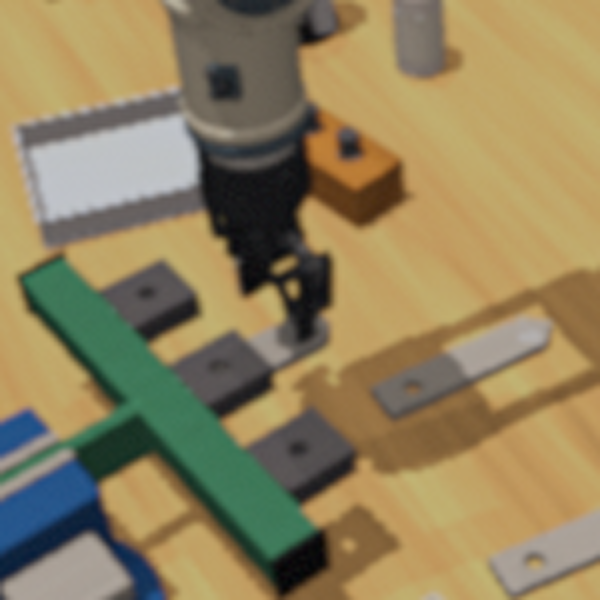

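Fingers straddle the worn stub at crop (290,310). Correcting and descending.

```bash
python3 -m inch '[{"dp":[0,0,0],"angular":[0,0,0],"fingers":60},{"dp":[0,0,0],"angular":[0,0,0],"fingers":60}]'; python3 go.py 608 6.7 88 98.3
```

```text
clock: 11.33
eef_pos: [607.8, 2.9, 117.8]
tcp_rot: [3.14, 0.0, 1.706]
contact_force: [-0.3, -1.2, 0.2]
opening: 0.765
t 11.33 p [607.8   2.9 117.8] rpy [1.7993e+02 2.0000e-02 9.7740e+01] F [-0.3 -1.2  0.2] M [-0.02 -0.06 -0.01] op 0.765 q [ 0.    0.42  1.75 -0.    0.97 -1.7 ]
dp [ 3.7  0.7 29.8] ang [ 0.0012  0.0004 -0.0097]
```

```bash
python3 -m inch '[{"dp":[3.7,0.5,10],"angular":[0,0,-0.01],"fingers":60},{"dp":[3.7,0.5,20],"angular":[0,0,-0.01],"fingers":60},{"dp":[3.7,0.5,29],"angular":[0,0,-0.01],"fingers":60},{"dp":[3.7,0.5,29],"angular":[0,0,-0.01],"fingers":60},{"dp":[3.7,0.5,29],"angular":[0,0,-0.01],"fingers":60}]'; python3 go.py 608 6.7 88 98.3;python3 -m inch '[{"dp":[0,0,0],"angular":[0,0,0],"fingers":255},{"dp":[0,0,0],"angular":[0,0,0],"fingers":255},{"dp":[0,0,0],"angular":[0,0,0],"fingers":255},{"dp":[0,0,0],"angular":[0,0,0],"fingers":255},{"dp":[0,0,0],"angular":[0,0,0],"fingers":255},{"dp":[0,0,0],"angular":[0,0,0],"fingers":255},{"dp":[0,0,0],"angular":[0,0,0],"fingers":255}]' 50;python3 go.py 608 6.7 88 98.3; python3 - <<'E'
from h import *
im,d=save('scene','s7'); cv2.imwrite('pics/s7c.png',cv2.resize(im[120:270,200:350],(600,600),interpolation=cv2.INTER_CUBIC))
E
```

```text
clock: 11.75
eef_pos: [605.4, 6.6, 85.6]
tcp_rot: [-3.138, -0.0, 1.716]
contact_force: [-0.1, 0.0, -0.4]
opening: 0.765
t 11.75 p [605.4   6.6  85.6] rpy [-1.7977e+02 -2.0000e-02  9.8320e+01] F [-0.1  0.  -0.4] M [ 0.02  0.06 -0.02] op 0.765 q [ 0.01  0.46  1.77 -0.    0.91 -1.71]
dp [-0.3  2.5 -2.4] ang [-0.004  -0.0003  0.0003]
clock: 12.33
eef_pos: [606.4, 6.6, 87.2]
tcp_rot: [-3.14, 0.0, 1.716]
contact_force: [-2.3, 0.4, 4.6]
opening: 0.408
t 12.33 p [606.4   6.6  87.2] rpy [-1.7991e+02  1.0000e-02  9.8320e+01] F [-2.3  0.4  4.6] M [-0.    0.35  0.15] op 0.408 q [ 0.01  0.46  1.77 -0.    0.91 -1.71]
dp [-0.1  1.6 -0.8] ang [-0.0015  0.0001  0.0004]
```

View pics/s7c.png

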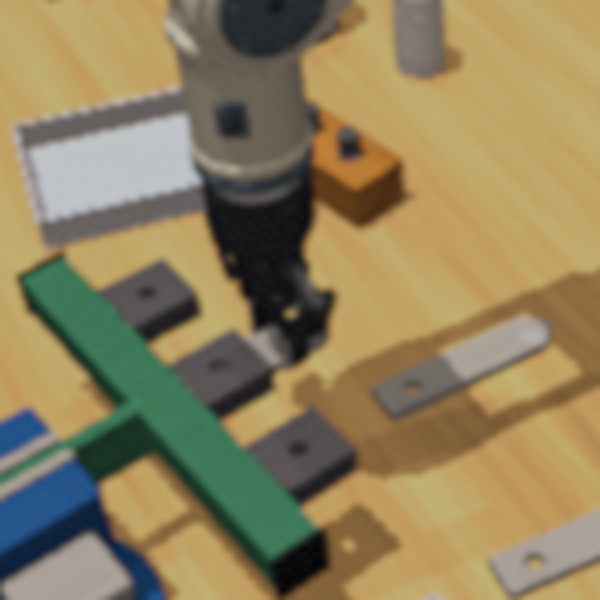

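```bash
python3 -m inch '[{"dp":[0,-2,-0.5],"angular":[0,0,0],"fingers":255},{"dp":[0,-5,-0.5],"angular":[0,0,0],"fingers":255},{"dp":[0,-10,-0.5],"angular":[0,0,0],"fingers":255},{"dp":[0,-15,-0.5],"angular":[0,0,0],"fingers":255},{"dp":[0,-20,-0.5],"angular":[0,0,0],"fingers":255},{"dp":[0,-25,-0.5],"angular":[0,0,0],"fingers":255},{"dp":[0,-25,-0.5],"angular":[0,0,0],"fingers":255}]'; python3 go.py 608 6.7 88 98.3
```

```text
clock: 12.97
eef_pos: [579.7, 2.8, 86.9]
tcp_rot: [-3.138, -0.0, 1.716]
contact_force: [-1.0, -0.2, -3.9]
opening: 0.401
t 12.97 p [579.7   2.8  86.9] rpy [-1.7978e+02 -1.0000e-02  9.8310e+01] F [-1.  -0.2 -3.9] M [-0.01  0.05 -0.04] op 0.401 q [ 0.    0.43  1.83 -0.    0.89 -1.71]
dp [-0.2 28.5 -1.2] ang [-0.0039 -0.0002  0.0002]
```

```bash
for i in 1; do python3 -m inch '[{"dp":[2,0,0],"angular":[0,0,0],"fingers":255},{"dp":[2,0,0],"angular":[0,0,0],"fingers":255},{"dp":[2,0,0],"angular":[0,0,0],"fingers":255}]'; python3 go.py 608 6.7 88 98.3; python3 -m inch '[{"dp":[-4,0,0],"angular":[0,0,0],"fingers":255},{"dp":[-4,0,0],"angular":[0,0,0],"fingers":255},{"dp":[-4,0,0],"angular":[0,0,0],"fingers":255},{"dp":[-4,0,0],"angular":[0,0,0],"fingers":255}]'; python3 go.py 608 6.7 88 98.3; done
```

```text
clock: 13.22
eef_pos: [581.3, 4.9, 87.2]
tcp_rot: [-3.14, 0.0, 1.716]
contact_force: [-1.2, -0.9, -2.9]
opening: 0.405
t 13.22 p [581.3   4.9  87.2] rpy [-1.7988e+02  1.0000e-02  9.8330e+01] F [-1.2 -0.9 -2.9] M [-0.11  0.11 -0.08] op 0.405 q [ 0.01  0.43  1.83 -0.    0.89 -1.71]
dp [-2.1 26.7 -0.8] ang [-0.0021  0.0002  0.0004]
clock: 13.55
eef_pos: [581.8, 2.0, 87.2]
tcp_rot: [-3.14, -0.002, 1.716]
contact_force: [-2.1, 6.3, -2.4]
opening: 0.404
t 13.55 p [581.8   2.   87.2] rpy [-1.7988e+02 -9.0000e-02  9.8330e+01] F [-2.1  6.3 -2.4] M [1.08 0.25 0.3 ] op 0.404 q [ 0.    0.43  1.83  0.    0.89 -1.72]
dp [ 0.9 26.6 -0.9] ang [-0.0021 -0.0016  0.0006]
```

```bash
python3 -m inch '[{"dp":[2.6,0,0],"angular":[0,0,0],"fingers":255},{"dp":[2.6,-8,0],"angular":[0,0,0],"fingers":255},{"dp":[2.6,-16,0],"angular":[0,0,0],"fingers":255},{"dp":[2.6,-24,0],"angular":[0,0,0],"fingers":255},{"dp":[2.6,-34,0],"angular":[0,0,0],"fingers":255},{"dp":[2.6,-46,0],"angular":[0,0,0],"fingers":255},{"dp":[2.6,-60,0],"angular":[0,0,0],"fingers":255},{"dp":[2.6,-70,0],"angular":[0,0,0],"fingers":255},{"dp":[2.6,-70,-20],"angular":[0,0,0],"fingers":255},{"dp":[2.6,-70,-60],"angular":[0,0,0],"fingers":255},{"dp":[2.6,-70,-60],"angular":[0,0,0],"fingers":255}]'; python3 go.py 608 6.7 88 98.3; python3 - <<'E'
from h import *
im,d=save('scene','s8'); cv2.imwrite('pics/s8c.png',cv2.resize(im[120:270,200:350],(600,600),interpolation=cv2.INTER_CUBIC))
E
```

```text
clock: 14.47
eef_pos: [515.2, -6.8, 153.0]
tcp_rot: [3.136, 0.001, 1.716]
contact_force: [2.0, 0.3, -3.1]
opening: 0.406
t 14.47 p [515.2  -6.8 153. ] rpy [1.7965e+02 8.0000e-02 9.8300e+01] F [ 2.   0.3 -3.1] M [-0.05 -0.07  0.01] op 0.406 q [-0.02  0.25  1.93 -0.    0.97 -1.73]
dp [ 0.1 93.4 65.6] ang [0.0061 0.0014 0.0001]
```

View pics/s8c.png

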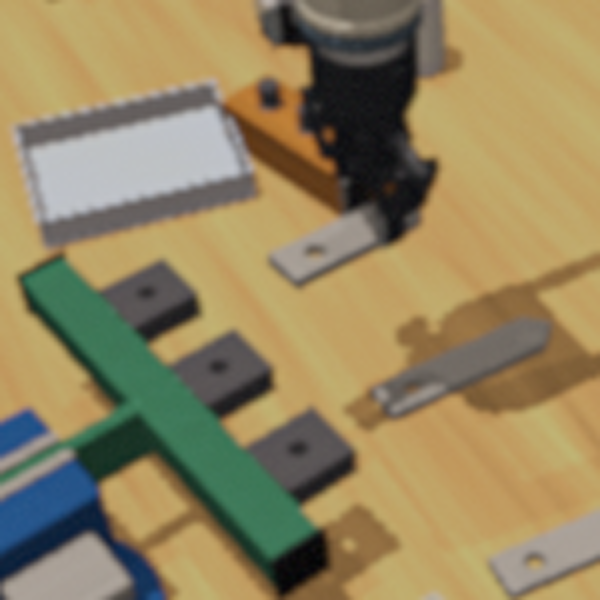

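```bash
python3 go.py 564 -368 110 78.5; python3 -m inch '[{"dp":[175,100,0],"angular":[0,0,0.17],"fingers":255},{"dp":[175,100,0],"angular":[0,0,0.17],"fingers":255},{"dp":[175,100,0],"angular":[0,0,0.17],"fingers":255},{"dp":[175,100,0],"angular":[0,0,0.17],"fingers":255},{"dp":[175,100,0],"angular":[0,0,0.17],"fingers":255},{"dp":[350,100,20],"angular":[0,0,0.345],"fingers":255},{"dp":[350,100,20],"angular":[0,0,0.345],"fingers":255},{"dp":[350,100,20],"angular":[0,0,0.345],"fingers":255},{"dp":[350,100,40],"angular":[0,0,0.345],"fingers":255},{"dp":[350,100,40],"angular":[0,0,0.345],"fingers":255},{"dp":[350,100,40],"angular":[0,0,0.345],"fingers":255}]'; python3 go.py 564 -368 60 78.5
```

```text
t 14.52 p [514.5  -6.8 150.8] rpy [1.7972e+02 7.0000e-02 9.8310e+01] F [ 0.6  0.1 -4. ] M [-0.    0.1   0.05] op 0.401 q [-0.02  0.25  1.93 -0.    0.96 -1.73]
dp [-364.5   -3.4   41.2] ang [5.100e-03 3.000e-04 3.457e-01]
clock: 15.43
eef_pos: [557.6, 356.6, 103.7]
tcp_rot: [-3.136, 0.003, 1.374]
contact_force: [-0.3, 0.1, -3.7]
opening: 0.401
t 15.43 p [557.6 356.6 103.7] rpy [-1.7969e+02  1.6000e-01  7.8740e+01] F [-0.3  0.1 -3.7] M [ 0.02  0.09 -0.06] op 0.401 q [ 0.57  0.52  1.63  0.    1.   -0.81]
dp [-709.3  147.9   44.9] ang [-0.0054  0.0029  0.0042]
```

I typed that move before seeing the computed shift, and it went to the +y side. Nothing was touched. I'll raise clear of the bar and bring it back.

```bash
python3 -m inch '[{"dp":[0,0,-35],"angular":[0,0,0],"fingers":255},{"dp":[0,0,-75],"angular":[0,0,0],"fingers":255},{"dp":[-50,10,-75],"angular":[0,0,0],"fingers":255},{"dp":[-90,18,-75],"angular":[0,0,0],"fingers":255},{"dp":[-130,27,-75],"angular":[0,0,0],"fingers":255},{"dp":[-170,35,-75],"angular":[0,0,0],"fingers":255},{"dp":[-210,44,-75],"angular":[0,0,0],"fingers":255},{"dp":[-250,52,-75],"angular":[0,0,0],"fingers":255},{"dp":[-290,60,-75],"angular":[0,0,0],"fingers":255},{"dp":[-330,69,-75],"angular":[0,0,0],"fingers":255},{"dp":[-370,77,-75],"angular":[0,0,0],"fingers":255},{"dp":[-410,86,-75],"angular":[0,0,0],"fingers":255}]'; python3 go.py 564 -368 160 78.5
```

```text
clock: 16.43
eef_pos: [561.8, -65.5, 181.9]
tcp_rot: [-3.139, 0.001, 1.37]
contact_force: [1.0, -0.5, -3.7]
opening: 0.406
t 16.43 p [561.8 -65.5 181.9] rpy [-1.7984e+02  7.0000e-02  7.8510e+01] F [ 1.  -0.5 -3.7] M [0.01 0.02 0.04] op 0.406 q [-0.12  0.29  1.79 -0.    1.07 -1.49]
dp [-296.    62.4   22.1] ang [-0.0027  0.0012  0.0001]
```

```bash
python3 -m inch '[{"dp":[-40,8,0],"angular":[0,0,0],"fingers":255},{"dp":[-80,17,0],"angular":[0,0,0],"fingers":255},{"dp":[-120,25,0],"angular":[0,0,0],"fingers":255},{"dp":[-160,34,0],"angular":[0,0,0],"fingers":255},{"dp":[-200,42,0],"angular":[0,0,0],"fingers":255},{"dp":[-240,50,0],"angular":[0,0,0],"fingers":255},{"dp":[-280,59,0],"angular":[0,0,0],"fingers":255},{"dp":[-296,62,0],"angular":[0,0,0],"fingers":255},{"dp":[-296,62,40],"angular":[0,0,0],"fingers":255},{"dp":[-296,62,80],"angular":[0,0,0],"fingers":255},{"dp":[-296,62,120],"angular":[0,0,0],"fingers":255},{"dp":[-296,62,120],"angular":[0,0,0],"fingers":255}]'; python3 go.py 564 -368 -17 78.5; python3 - <<'E'
from h import *
im,d=save('scene','s9'); cv2.imwrite('pics/s9c.png',cv2.resize(im[90:230,180:320],(600,600),interpolation=cv2.INTER_CUBIC))
E
```

```text
clock: 17.43
eef_pos: [558.6, -362.1, 53.8]
tcp_rot: [-3.127, -0.004, 1.37]
contact_force: [-2.0, 0.9, -4.5]
opening: 0.401
t 17.43 p [ 558.6 -362.1   53.8] rpy [-179.14   -0.24   78.49] F [-2.   0.9 -4.5] M [0.13 0.23 0.02] op 0.401 q [-0.58  0.59  1.64 -0.    0.93 -1.95]
dp [-5.   7.6 70.7] ang [-0.0151 -0.0042 -0.0002]
```

View pics/s9c.png

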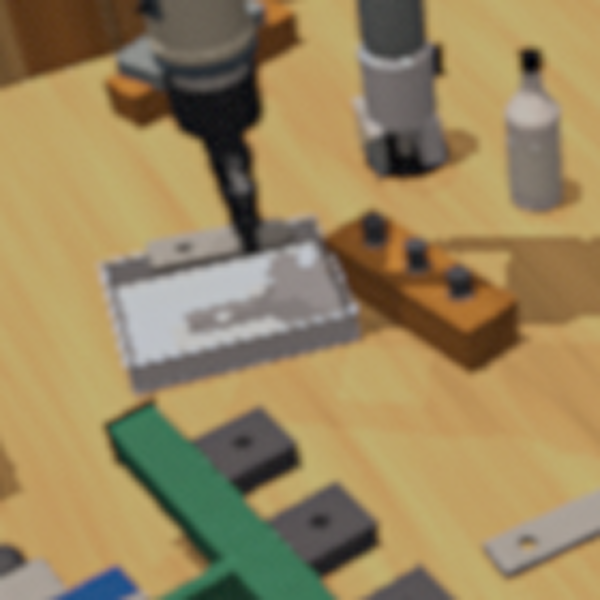

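The worn tine is over the tray (shadow at crop (250,300)) and pin1 stands in the block at (375,228).

```bash
python3 -m inch '[{"dp":[0,0,15],"angular":[0,0,0],"fingers":255},{"dp":[0,0,30],"angular":[0,0,0],"fingers":255},{"dp":[0,0,45],"angular":[0,0,0],"fingers":255},{"dp":[0,0,55],"angular":[0,0,0],"fingers":255},{"dp":[0,0,60],"angular":[0,0,0],"fingers":255},{"dp":[0,0,60],"angular":[0,0,0],"fingers":255},{"dp":[0,0,60],"angular":[0,0,0],"fingers":255}]'; python3 go.py 564 -368 -17 78.5
```

```text
clock: 18.07
eef_pos: [565.5, -365.0, 3.0]
tcp_rot: [-3.14, 0.001, 1.371]
contact_force: [-0.7, -0.3, -2.5]
opening: 0.405
t 18.07 p [ 565.5 -365.     3. ] rpy [-1.7992e+02  5.0000e-02  7.8560e+01] F [-0.7 -0.3 -2.5] M [-0.02  0.04  0.03] op 0.405 q [-0.57  0.66  1.65 -0.    0.83 -1.94]
dp [-3.2 -0.8 20. ] ang [-0.0015  0.0009  0.001 ]
```

```bash
python3 -m inch '[{"dp":[0,0,8],"angular":[0,0,0],"fingers":255},{"dp":[0,0,15],"angular":[0,0,0],"fingers":255},{"dp":[0,0,19],"angular":[0,0,0],"fingers":255},{"dp":[0,0,19],"angular":[0,0,0],"fingers":255},{"dp":[0,0,19],"angular":[0,0,0],"fingers":255}]'; python3 go.py 564 -368 -18 78.5
```

```text
clock: 18.48
eef_pos: [565.7, -365.2, -16.4]
tcp_rot: [-3.141, 0.001, 1.371]
contact_force: [1.0, -1.2, -0.5]
opening: 0.403
t 18.48 p [ 565.7 -365.2  -16.4] rpy [-1.7995e+02  7.0000e-02  7.8560e+01] F [ 1.  -1.2 -0.5] M [-0.18 -0.05  0.03] op 0.403 q [-0.57  0.68  1.66 -0.    0.8  -1.94]
dp [-3.  -1.1  1.6] ang [-0.0009  0.0012  0.001 ]
```

```bash
python3 -m inch '[{"dp":[0,0,0.5],"angular":[0,0,0],"fingers":90},{"dp":[0,0,0.5],"angular":[0,0,0],"fingers":90},{"dp":[0,0,0],"angular":[0,0,0],"fingers":90},{"dp":[0,0,0],"angular":[0,0,0],"fingers":90},{"dp":[0,0,-15],"angular":[0,0,0],"fingers":90},{"dp":[0,0,-50],"angular":[0,0,0],"fingers":90},{"dp":[0,0,-90],"angular":[0,0,0],"fingers":60},{"dp":[0,0,-130],"angular":[0,0,0],"fingers":60},{"dp":[0,0,-170],"angular":[0,0,0],"fingers":60},{"dp":[0,0,-190],"angular":[0,0,0],"fingers":60},{"dp":[0,0,-190],"angular":[0,0,0],"fingers":60}]'; python3 go.py 450 15 150 90.5; python3 - <<'E'
from h import *
im,d=save('scene','s10'); cv2.imwrite('pics/s10c.png',cv2.resize(im[100:360,170:430],(600,600),interpolation=cv2.INTER_CUBIC))
E
```

```text
clock: 19.4
eef_pos: [568.4, -366.6, 181.1]
tcp_rot: [3.134, 0.004, 1.371]
contact_force: [0.7, -0.4, 1.0]
opening: 0.766
t 19.4 p [ 568.4 -366.6  181.1] rpy [179.56   0.25  78.55] F [ 0.7 -0.4  1. ] M [-0.05 -0.06 -0.03] op 0.766 q [-0.57  0.45  1.55 -0.    1.13 -1.94]
dp [ 350.7 -192.    28.1] ang [ 0.0072  0.0052 -0.2085]
```

View pics/s10c.png

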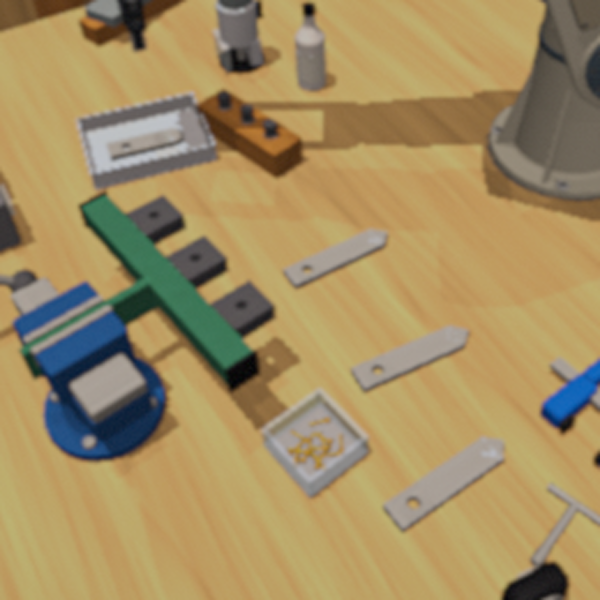

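```bash
python3 go.py 445 13 100 90.5; python3 -m inch '[{"dp":[35,-19,0],"angular":[0,0,-0.02],"fingers":60},{"dp":[70,-38,0],"angular":[0,0,-0.04],"fingers":60},{"dp":[105,-57,0],"angular":[0,0,-0.06],"fingers":60},{"dp":[140,-76,0],"angular":[0,0,-0.08],"fingers":60},{"dp":[175,-96,0],"angular":[0,0,-0.1],"fingers":60},{"dp":[210,-115,0],"angular":[0,0,-0.12],"fingers":60},{"dp":[245,-134,10],"angular":[0,0,-0.14],"fingers":60},{"dp":[280,-153,20],"angular":[0,0,-0.16],"fingers":60},{"dp":[315,-175,30],"angular":[0,0,-0.18],"fingers":60},{"dp":[348,-196,40],"angular":[0,0,-0.2],"fingers":60},{"dp":[348,-196,60],"angular":[0,0,-0.208],"fingers":60},{"dp":[348,-196,60],"angular":[0,0,-0.208],"fingers":60}]'; python3 go.py 445 13 20 90.5
```

```text
t 19.45 p [ 567.1 -365.8  177.9] rpy [179.76   0.18  78.55] F [-0.5 -0.4 -0.8] M [ 0.01  0.03 -0.04] op 0.765 q [-0.57  0.45  1.55 -0.    1.13 -1.94]
dp [ 347.3 -195.2   76. ] ang [ 0.0039  0.0035 -0.2085]
clock: 20.45
eef_pos: [438.6, 16.9, 110.6]
tcp_rot: [-3.134, 0.0, 1.583]
contact_force: [-0.9, -0.7, -0.6]
opening: 0.763
t 20.45 p [438.6  16.9 110.6] rpy [-1.7955e+02  2.0000e-02  9.0720e+01] F [-0.9 -0.7 -0.6] M [0.02 0.05 0.01] op 0.763 q [ 0.04  0.2   2.1  -0.    0.84 -1.55]
dp [-3.9  7.  90.6] ang [-0.0079  0.0004  0.0038]
```

```bash
python3 -m inch '[{"dp":[0,0,30],"angular":[0,0,0],"fingers":60},{"dp":[0,0,60],"angular":[0,0,0],"fingers":60},{"dp":[0,0,80],"angular":[0,0,0],"fingers":60},{"dp":[0,0,80],"angular":[0,0,0],"fingers":60},{"dp":[0,0,80],"angular":[0,0,0],"fingers":60}]'; python3 go.py 445 13 -18 90.5; python3 - <<'E'
from h import *
im,d=save('scene','s11'); cv2.imwrite('pics/s11c.png',cv2.resize(im[140:270,230:380],(600,520),interpolation=cv2.INTER_CUBIC))
E
```

```text
clock: 20.87
eef_pos: [441.5, 14.3, 33.2]
tcp_rot: [-3.137, 0.0, 1.578]
contact_force: [0.0, -0.6, 0.1]
opening: 0.764
t 20.87 p [441.5  14.3  33.2] rpy [-1.7971e+02  3.0000e-02  9.0390e+01] F [ 0.  -0.6  0.1] M [-0.07  0.05  0.01] op 0.764 q [ 0.03  0.35  2.15 -0.    0.65 -1.55]
dp [-1.4  3.8 51.1] ang [-0.005   0.0005 -0.0019]
```

View pics/s11c.png

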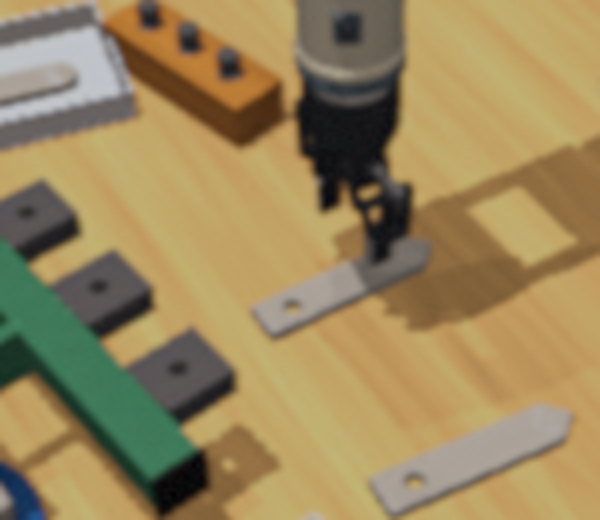

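```bash
python3 -m inch '[{"dp":[-1.4,3,15],"angular":[0,0,0],"fingers":80},{"dp":[-1.4,3,30],"angular":[0,0,0],"fingers":80},{"dp":[-1.4,3,40],"angular":[0,0,0],"fingers":80},{"dp":[-1.4,3,47],"angular":[0,0,0],"fingers":80},{"dp":[-1.4,3,51],"angular":[0,0,0],"fingers":80},{"dp":[-1.4,3,51],"angular":[0,0,0],"fingers":80},{"dp":[-1.4,3,51],"angular":[0,0,0],"fingers":80}]'; python3 go.py 445 13 -18 90.5;
```

```text
clock: 21.5
eef_pos: [445.3, 13.7, -17.1]
tcp_rot: [-3.14, 0.0, 1.579]
contact_force: [-0.4, -1.0, -0.2]
opening: 0.691
t 21.5 p [445.3  13.7 -17.1] rpy [-1.799e+02  2.000e-02  9.047e+01] F [-0.4 -1.  -0.2] M [-0.01  0.01 -0.04] op 0.691 q [ 0.03  0.45  2.16 -0.    0.53 -1.55]
dp [-0.7 -0.3  0.9] ang [-0.0018  0.0003 -0.0006]
```

Close with 60 N and watch force for tip contact.

```bash
python3 -m inch '[{"dp":[0,0,0],"angular":[0,0,0],"fingers":255},{"dp":[0,0,0],"angular":[0,0,0],"fingers":255},{"dp":[0,0,0],"angular":[0,0,0],"fingers":255},{"dp":[0,0,0],"angular":[0,0,0],"fingers":255},{"dp":[0,0,0],"angular":[0,0,0],"fingers":255},{"dp":[0,0,0],"angular":[0,0,0],"fingers":255},{"dp":[0,0,0],"angular":[0,0,0],"fingers":255}]' 60;python3 go.py 445 13 -18 90.5;python3 -m inch '[{"dp":[0,0,-10],"angular":[0,0,0],"fingers":255},{"dp":[0,0,-30],"angular":[0,0,0],"fingers":255},{"dp":[0,0,-65],"angular":[0,0,0],"fingers":255},{"dp":[0,0,-100],"angular":[0,0,0],"fingers":255},{"dp":[0,0,-125],"angular":[0,0,0],"fingers":255},{"dp":[0,0,-125],"angular":[0,0,0],"fingers":255},{"dp":[0,0,-125],"angular":[0,0,0],"fingers":255}]';python3 go.py 445 13 -18 98.3;  python3 - <<'E'
from h import *
im,d=save('scene','s12'); cv2.imwrite('pics/s12c.png',cv2.resize(im[130:260,200:350],(600,520),interpolation=cv2.INTER_CUBIC))
E
```

```text
clock: 22.08
eef_pos: [445.6, 13.7, -16.6]
tcp_rot: [-3.141, 0.0, 1.579]
contact_force: [-2.1, -1.6, 11.1]
opening: 0.39
t 22.08 p [445.6  13.7 -16.6] rpy [-1.7994e+02  2.0000e-02  9.0480e+01] F [-2.1 -1.6 11.1] M [-0.27  0.41 -0.01] op 0.39 q [ 0.03  0.45  2.16 -0.    0.53 -1.55]
dp [-0.7 -0.6  1.4] ang [-0.001   0.0004 -0.0004]
clock: 22.67
eef_pos: [446.1, 13.8, 108.8]
tcp_rot: [3.14, 0.0, 1.579]
contact_force: [0.5, -0.8, -5.1]
opening: 0.39
t 22.67 p [446.1  13.8 108.8] rpy [1.7993e+02 1.0000e-02 9.0470e+01] F [ 0.5 -0.8 -5.1] M [-0.01 -0.   -0.  ] op 0.39 q [ 0.03  0.21  2.1  -0.    0.83 -1.55]
dp [ -0.8  -1.3 126.8] ang [ 0.0013  0.0003 -0.1366]
```

View pics/s12c.png

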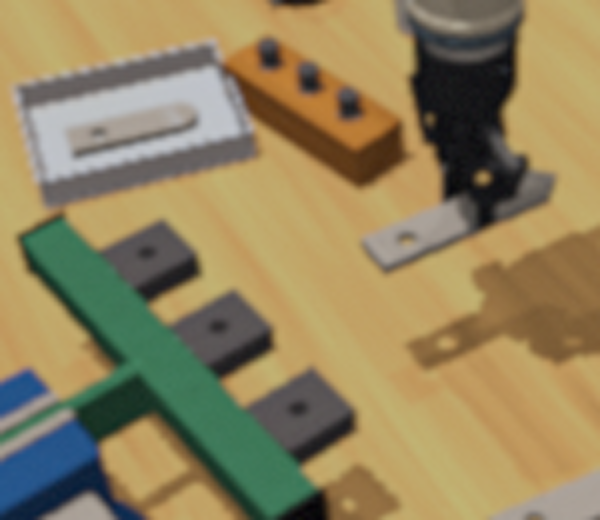

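```bash
python3 go.py 535 -3.1 110 98.25
```

```text
t 22.72 p [444.9  13.8 107.4] rpy [-1.799e+02  1.000e-02  9.047e+01] F [-0.5 -0.1 -5.5] M [ 0.07 -0.   -0.  ] op 0.386 q [ 0.03  0.21  2.1  -0.    0.83 -1.55]
dp [-17.7  90.   -2.7] ang [-1.700e-03  1.000e-04 -1.357e-01]
```

```bash
python3 -m inch '[{"dp":[-6,30,-20],"angular":[0,0,-0.05],"fingers":255},{"dp":[-12,60,-30],"angular":[0,0,-0.1],"fingers":255},{"dp":[-17.7,90,-30],"angular":[0,0,-0.136],"fingers":255},{"dp":[-17.7,90,-15],"angular":[0,0,-0.136],"fingers":255},{"dp":[-17.7,90,5],"angular":[0,0,-0.136],"fingers":255},{"dp":[-17.7,90,13],"angular":[0,0,-0.136],"fingers":255},{"dp":[-17.7,90,13],"angular":[0,0,-0.136],"fingers":255},{"dp":[-17.7,90,13],"angular":[0,0,-0.136],"fingers":255},{"dp":[-17.7,90,13],"angular":[0,0,-0.136],"fingers":255}]'; python3 go.py 535 -3.1 94 98.25;  python3 - <<'E'
from h import *
im,d=save('scene','s13'); cv2.imwrite('pics/s13c.png',cv2.resize(im[160:260,210:330],(720,600),interpolation=cv2.INTER_CUBIC))
P=cloud('scene',d)
k=(P[...,0]>540)&(P[...,0]<630)&(abs(P[...,1])<40)&(P[...,2]>90)&(P[...,2]<135)
X=P[k]; A=np.c_[X[:,:2]-[600,10],np.ones(len(X))]; s,*_=np.linalg.lstsq(A,X[:,2],rcond=None); print('tine top plane',s,len(X))
k=(P[...,0]>640)&(P[...,0]<665)&(abs(P[...,1]-14)<18)&(P[...,2]>100);print('pocket top',np.median(P[k][:,2]))
E
```

```text
clock: 23.47
eef_pos: [535.3, -3.1, 94.4]
tcp_rot: [-3.139, -0.0, 1.715]
contact_force: [0.1, 0.5, -4.4]
opening: 0.389
t 23.47 p [535.3  -3.1  94.4] rpy [-179.86   -0.     98.27] F [ 0.1  0.5 -4.4] M [ 0.01 -0.02  0.02] op 0.389 q [-0.01  0.36  1.92 -0.    0.86 -1.72]
dp [ 0.1 -0.3  0.4] ang [-0.0024 -0.      0.0004]
tine top plane [-1.55201456e-02 -9.04169759e-02  1.19335507e+02] 305
pocket top 128.98868902596712
```

View pics/s13c.png

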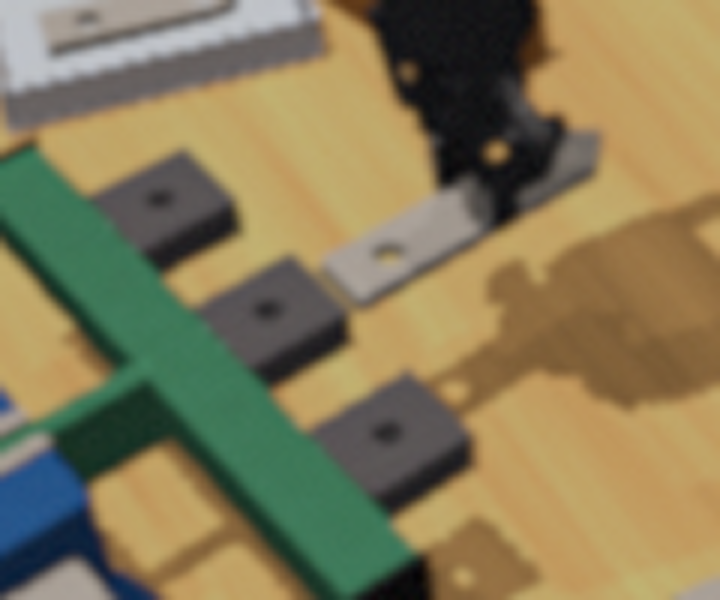

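```bash
python3 - <<'E'
from h import *
d=np.load('pics/s13.npy');im=cv2.imread('pics/s13.png');P=cloud('scene',d)
# tine hole region & top-face bright pixels
k=(P[...,0]>560)&(P[...,0]<628)&(abs(P[...,1])<40)&(P[...,2]>90)&(P[...,2]<135)
X=P[k];u=np.r_[.99,.1441];u/=np.hypot(*u);n=np.r_[-u[1],u[0]]
o=np.r_[535.3,-3.1]; s=(X[:,:2]-o)@u; l=(X[:,:2]-o)@n
for a in range(25,90,10):
    m=(s>a)&(s<a+10)&(abs(l)<10); print(a,m.sum(),np.median(X[m][:,2]).round(2))
for y0,nm in ((100,'p1'),(0,'p2'),(-100,'p3')):
    c=np.r_[660,14.9]+y0*n; m=(np.abs((P[...,:2]-c)@n)<18)&(np.abs((P[...,:2]-c)@u-0)<22)&(P[...,2]>120); print(nm,np.median(P[m][:,2]).round(2))
E
```

```text
25 14 120.34
35 15 120.47
45 17 120.16
55 10 120.39
65 17 120.09
75 16 121.18
85 7 121.21
p1 129.15
p2 129.24
p3 128.88
```

```bash
python3 -m inch '[{"dp":[0,0,-0.8],"angular":[-0.002,0,0],"fingers":255},{"dp":[0,5,-0.8],"angular":[-0.002,0,0],"fingers":255},{"dp":[0,9,-0.8],"angular":[-0.002,0,0],"fingers":255},{"dp":[0,13,-0.8],"angular":[-0.002,0,0],"fingers":255},{"dp":[0,17,-0.8],"angular":[-0.002,0,0],"fingers":255},{"dp":[0,21,-0.8],"angular":[-0.002,0,0],"fingers":255},{"dp":[0,25,-0.8],"angular":[-0.002,0,0],"fingers":255},{"dp":[0,25,-0.8],"angular":[-0.002,0,0],"fingers":255}]'; python3 go.py 605.6 7 94 98.25
```

```text
clock: 24.18
eef_pos: [561.3, 0.5, 95.1]
tcp_rot: [3.141, 0.0, 1.715]
contact_force: [0.6, 0.9, -4.4]
opening: 0.391
t 24.18 p [5.613e+02 5.000e-01 9.510e+01] rpy [1.7995e+02 1.0000e-02 9.8270e+01] F [ 0.6  0.9 -4.4] M [0.06 0.   0.05] op 0.391 q [-0.    0.39  1.87  0.    0.88 -1.72]
dp [ 0.  44.8  1.1] ang [0.0008 0.0001 0.0003]
```

```bash
python3 -m inch '[{"dp":[0,6,0],"angular":[0,0,0],"fingers":255},{"dp":[0,12,0],"angular":[0,0,0],"fingers":255},{"dp":[0,18,0],"angular":[0,0,0],"fingers":255},{"dp":[0,24,0],"angular":[0,0,0],"fingers":255},{"dp":[0,30,0],"angular":[0,0,0],"fingers":255},{"dp":[0,36,0],"angular":[0,0,0],"fingers":255},{"dp":[0,36,0],"angular":[0,0,0],"fingers":255},{"dp":[0,36,0],"angular":[0,0,0],"fingers":255}]'; python3 go.py 605.6 7 94 98.25;python3 -m inch '[{"dp":[0,3,0],"angular":[0,0,0],"fingers":255},{"dp":[0,5,0],"angular":[0,0,0],"fingers":255},{"dp":[0,7,0],"angular":[0,0,0],"fingers":255},{"dp":[0,7,0],"angular":[0,0,0],"fingers":255}]'; python3 go.py 605.6 7 94 98.25
```

```text
clock: 24.85
eef_pos: [596.0, 5.6, 94.9]
tcp_rot: [-3.141, 0.0, 1.715]
contact_force: [-1.0, -0.4, -4.5]
opening: 0.394
t 24.85 p [596.    5.6  94.9] rpy [-179.99    0.     98.27] F [-1.  -0.4 -4.5] M [ 0.    0.03 -0.01] op 0.394 q [ 0.01  0.44  1.79 -0.    0.91 -1.71]
dp [-0.   9.7  0.9] ang [-0.0002  0.      0.0003]
clock: 25.18
eef_pos: [603.2, 6.6, 95.2]
tcp_rot: [3.141, 0.0, 1.715]
contact_force: [-0.0, -0.3, -4.2]
opening: 0.389
t 25.18 p [603.2   6.6  95.2] rpy [179.97   0.    98.26] F [-0.  -0.3 -4.2] M [ 0.03 -0.02 -0.01] op 0.389 q [ 0.01  0.45  1.78  0.    0.92 -1.71]
dp [0.  2.4 1.2] ang [0.0005 0.     0.0002]
```

```bash
python3 -m inch '[{"dp":[0,1.5,0],"angular":[0,0,0],"fingers":255},{"dp":[0,3,0],"angular":[0,0,0],"fingers":255},{"dp":[0,3,0],"angular":[0,0,0],"fingers":255},{"dp":[0,3,0],"angular":[0,0,0],"fingers":255}]'; python3 go.py 605.6 7 94 98.25;python3 -m inch '[{"dp":[0,1,0],"angular":[0,0,0],"fingers":255},{"dp":[0,2,0],"angular":[0,0,0],"fingers":255},{"dp":[0,2,0],"angular":[0,0,0],"fingers":255},{"dp":[0,2,0],"angular":[0,0,0],"fingers":255}]'; python3 go.py 605.6 7 94 98.25
```

```text
clock: 25.52
eef_pos: [605.7, 7.0, 95.0]
tcp_rot: [-3.141, -0.0, 1.715]
contact_force: [-0.6, -0.5, -3.4]
opening: 0.385
t 25.52 p [605.7   7.   95. ] rpy [-179.99   -0.     98.26] F [-0.6 -0.5 -3.4] M [-0.    0.08  0.04] op 0.385 q [ 0.01  0.45  1.77 -0.    0.92 -1.71]
dp [ 0.  -0.1  1. ] ang [-0.0001 -0.      0.0002]
clock: 25.85
eef_pos: [605.6, 7.1, 94.4]
tcp_rot: [-3.137, -0.0, 1.715]
contact_force: [-6.6, -1.8, -2.3]
opening: 0.388
t 25.85 p [605.6   7.1  94.4] rpy [-1.7976e+02 -1.0000e-02  9.8270e+01] F [-6.6 -1.8 -2.3] M [-0.26  0.95 -0.05] op 0.388 q [ 0.01  0.45  1.77 -0.    0.93 -1.71]
dp [-0.1 -0.   0.4] ang [-0.0042 -0.0002  0.0003]
```

```bash
python3 -m inch '[{"dp":[0,0.5,0.7],"angular":[0,0,0],"fingers":255},{"dp":[0,0.5,0.7],"angular":[0,0,0],"fingers":255},{"dp":[0,0,0.7],"angular":[0,0,0],"fingers":120},{"dp":[0,-0.5,0.7],"angular":[0,0,0],"fingers":100},{"dp":[0,-0.5,0.7],"angular":[0,0,0],"fingers":90},{"dp":[0,-0.5,0.7],"angular":[0,0,0],"fingers":90},{"dp":[0,-0.5,-20],"angular":[0,0,0],"fingers":90},{"dp":[0,-0.5,-55],"angular":[0,0,0],"fingers":90},{"dp":[0,-0.5,-95],"angular":[0,0,0],"fingers":90},{"dp":[0,-0.5,-120],"angular":[0,0,0],"fingers":90},{"dp":[0,-0.5,-120],"angular":[0,0,0],"fingers":90}]'; python3 go.py 605.6 7 94 98.25; python3 - <<'E'
from h import *
im,d=save('scene','s14'); cv2.imwrite('pics/s14c.png',cv2.resize(im[160:260,210:330],(720,600),interpolation=cv2.INTER_CUBIC))
E
```

```text
clock: 26.77
eef_pos: [611.1, 7.3, 221.9]
tcp_rot: [3.131, 0.001, 1.715]
contact_force: [1.8, 0.1, 0.4]
opening: 0.647
t 26.77 p [611.1   7.3 221.9] rpy [1.7939e+02 8.0000e-02 9.8260e+01] F [1.8 0.1 0.4] M [ 0.02 -0.02  0.02] op 0.647 q [ 0.01  0.31  1.66  0.    1.16 -1.71]
dp [  0.6  -6.8 127.8] ang [0.0106 0.0013 0.0002]
```

View pics/s14c.png

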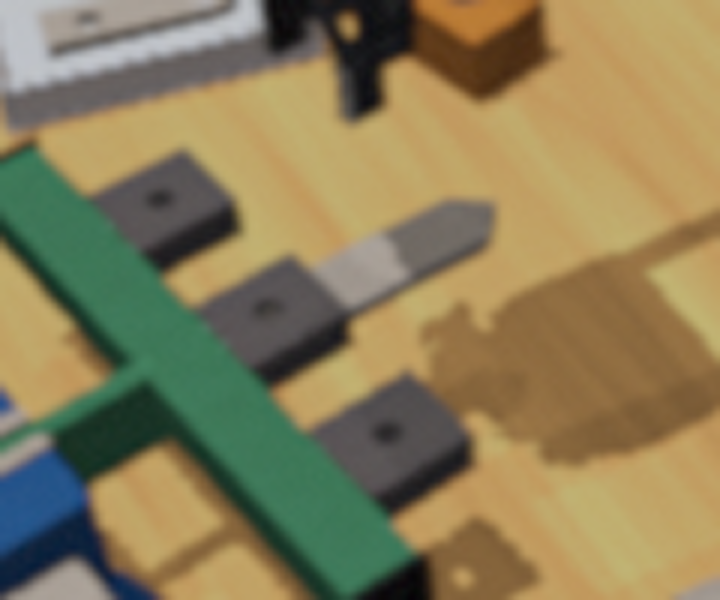

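```bash
python3 -m inch '[{"dp":[0,0,0],"angular":[0,0,0],"fingers":90}]'>/dev/null; python3 go.py 450.7 -337 150 14.1
```

```text
t 26.9 p [607.5   7.3 215.5] rpy [1.7991e+02 1.0000e-02 9.8260e+01] F [ 0.6  0.3 -0.9] M [0.05 0.03 0.  ] op 0.645 q [ 0.01  0.32  1.67  0.    1.15 -1.71]
dp [-318.2 -204.8   65.3] ang [ 1.4000e-03 -1.0000e-03  1.4689e+00]
```

```bash
python3 -m inch '[{"dp":[-27,-17,0],"angular":[0,0,0.124],"fingers":90},{"dp":[-54,-35,0],"angular":[0,0,0.248],"fingers":90},{"dp":[-81,-52,0],"angular":[0,0,0.372],"fingers":90},{"dp":[-108,-70,0],"angular":[0,0,0.496],"fingers":90},{"dp":[-135,-87,0],"angular":[0,0,0.62],"fingers":90},{"dp":[-162,-104,0],"angular":[0,0,0.744],"fingers":90},{"dp":[-190,-122,0],"angular":[0,0,0.868],"fingers":90},{"dp":[-217,-140,5],"angular":[0,0,0.992],"fingers":90},{"dp":[-244,-157,15],"angular":[0,0,1.116],"fingers":90},{"dp":[-272,-175,30],"angular":[0,0,1.24],"fingers":90},{"dp":[-299,-192,45],"angular":[0,0,1.36],"fingers":90},{"dp":[-318,-205,65],"angular":[0,0,1.469],"fingers":90}]' 40;python3 -m inch '[{"dp":[0,0,0],"angular":[0,0,0],"fingers":90},{"dp":[0,0,0],"angular":[0,0,0],"fingers":90},{"dp":[0,0,0],"angular":[0,0,0],"fingers":90}]'>/dev/null;python3 go.py 450.7 -337 31 14.1
```

```text
clock: 27.9
eef_pos: [448.7, -338.9, 148.8]
tcp_rot: [3.141, 0.0, 0.239]
contact_force: [1.1, -0.1, -0.8]
opening: 0.644
t 28.15 p [ 449.7 -336.3  149.3] rpy [-1.7991e+02  5.0000e-02  1.4160e+01] F [0.2 0.1 1.2] M [ 0.04 -0.02  0.01] op 0.647 q [-0.65  0.32  1.83  0.    1.   -0.89]
dp [  0.9   1.1 118.3] ang [-0.0016  0.0009  0.001 ]
```

```bash
python3 -m inch '[{"dp":[0.9,1.1,40],"angular":[0,0,0],"fingers":100},{"dp":[0.9,1.1,80],"angular":[0,0,0],"fingers":100},{"dp":[0.9,1.1,100],"angular":[0,0,0],"fingers":100},{"dp":[0.9,1.1,112],"angular":[0,0,0],"fingers":100},{"dp":[0.9,1.1,117],"angular":[0,0,0],"fingers":100},{"dp":[0.9,1.1,117],"angular":[0,0,0],"fingers":100},{"dp":[0.9,1.1,117],"angular":[0,0,0],"fingers":100}]'; python3 go.py 450.7 -337 31 14.1;python3 -m inch '[{"dp":[0,0,0],"angular":[0,0,0],"fingers":255},{"dp":[0,0,0],"angular":[0,0,0],"fingers":255},{"dp":[0,0,0],"angular":[0,0,0],"fingers":255},{"dp":[0,0,0],"angular":[0,0,0],"fingers":255},{"dp":[0,0,0],"angular":[0,0,0],"fingers":255},{"dp":[0,0,0],"angular":[0,0,0],"fingers":255}]' 50;python3 go.py 450.7 -337 31 14.1
```

```text
clock: 28.73
eef_pos: [452.3, -338.0, 34.3]
tcp_rot: [3.14, -0.001, 0.247]
contact_force: [-1.1, 0.0, -0.1]
opening: 0.61
t 28.73 p [ 452.3 -338.    34.3] rpy [ 1.7992e+02 -7.0000e-02  1.4150e+01] F [-1.1  0.  -0.1] M [ 0.01  0.04 -0.02] op 0.61 q [-0.64  0.48  1.89  0.    0.76 -0.89]
dp [-1.3 -1.4  3.3] ang [ 0.0014 -0.0012  0.0009]
clock: 29.23
eef_pos: [451.2, -338.5, 34.6]
tcp_rot: [3.14, -0.0, 0.246]
contact_force: [-4.1, -0.1, 9.3]
opening: 0.241
t 29.23 p [ 451.2 -338.5   34.6] rpy [ 1.7992e+02 -2.0000e-02  1.4100e+01] F [-4.1 -0.1  9.3] M [-0.01  0.72  0.03] op 0.241 q [-0.65  0.48  1.89 -0.    0.76 -0.89]
dp [-0.2 -1.6  3.6] ang [ 0.0014 -0.0003  0.0001]
```

```bash
python3 -m inch '[{"dp":[0,0,-10],"angular":[0,0,0],"fingers":255},{"dp":[0,0,-20],"angular":[0,0,0],"fingers":255},{"dp":[0,0,-30],"angular":[0,0,0],"fingers":255},{"dp":[0,0,-40],"angular":[0,0,0],"fingers":255},{"dp":[0,0,-52],"angular":[0,0,0],"fingers":255},{"dp":[0,0,-80],"angular":[0,0,0],"fingers":255},{"dp":[0,0,-120],"angular":[0,0,0],"fingers":255},{"dp":[0,0,-160],"angular":[0,0,0],"fingers":255},{"dp":[0,0,-175],"angular":[0,0,0],"fingers":255},{"dp":[0,0,-175],"angular":[0,0,0],"fingers":255},{"dp":[0,0,-175],"angular":[0,0,0],"fingers":255},{"dp":[0,0,-175],"angular":[0,0,0],"fingers":255}]'; python3 go.py 660 14.9 180 98.25
```

```text
clock: 30.23
eef_pos: [450.7, -337.2, 207.5]
tcp_rot: [-3.141, 0.001, 0.246]
contact_force: [0.4, 0.4, -1.1]
opening: 0.239
t 30.23 p [ 450.7 -337.2  207.5] rpy [-1.7995e+02  3.0000e-02  1.4100e+01] F [ 0.4  0.4 -1.1] M [-0.   -0.04 -0.02] op 0.239 q [-0.65  0.26  1.77  0.    1.11 -0.89]
dp [ 288.8 -290.5   27.6] ang [-1.2000e-03 -3.0000e-04 -1.4687e+00]
```

```bash
python3 -m inch '[{"dp":[25,-25,0],"angular":[0,0,-0.123],"fingers":255},{"dp":[49,-49,0],"angular":[0,0,-0.246],"fingers":255},{"dp":[73,-73,0],"angular":[0,0,-0.369],"fingers":255},{"dp":[97,-97,0],"angular":[0,0,-0.492],"fingers":255},{"dp":[121,-121,0],"angular":[0,0,-0.615],"fingers":255},{"dp":[145,-145,0],"angular":[0,0,-0.738],"fingers":255},{"dp":[169,-170,0],"angular":[0,0,-0.861],"fingers":255},{"dp":[193,-194,5],"angular":[0,0,-0.984],"fingers":255},{"dp":[217,-218,10],"angular":[0,0,-1.107],"fingers":255},{"dp":[241,-242,15],"angular":[0,0,-1.23],"fingers":255},{"dp":[265,-266,20],"angular":[0,0,-1.35],"fingers":255},{"dp":[289,-290,25],"angular":[0,0,-1.469],"fingers":255}]';python3 -m inch '[{"dp":[0,0,0],"angular":[0,0,0],"fingers":255},{"dp":[0,0,0],"angular":[0,0,0],"fingers":255},{"dp":[0,0,0],"angular":[0,0,0],"fingers":255},{"dp":[0,0,0],"angular":[0,0,0],"fingers":255}]'>/dev/null;python3 go.py 660 14.9 160 98.25
```

```text
clock: 31.23
eef_pos: [660.2, 15.6, 180.6]
tcp_rot: [-3.138, -0.0, 1.721]
contact_force: [0.4, -0.7, -0.8]
opening: 0.238
t 31.57 p [659.9  12.9 182.3] rpy [-1.7989e+02  1.0000e-02  9.8160e+01] F [-0.3 -0.2 -1. ] M [-0.    0.05 -0.04] op 0.234 q [ 0.02  0.43  1.58 -0.    1.13 -1.7 ]
dp [ 2.   0.5 22.3] ang [-0.0019  0.0001 -0.0016]
```

```bash
python3 -m inch '[{"dp":[1.5,1.5,8],"angular":[0,0,0],"fingers":255},{"dp":[1.5,1.5,16],"angular":[0,0,0],"fingers":255},{"dp":[1.5,1.5,16],"angular":[0,0,0],"fingers":255},{"dp":[1.5,1.5,16],"angular":[0,0,0],"fingers":255},{"dp":[1.5,1.5,16],"angular":[0,0,0],"fingers":255}]';python3 go.py 660 14.9 160 98.25; python3 - <<'E'
from h import *
im,d=save('scene','s15'); cv2.imwrite('pics/s15c.png',cv2.resize(im[175:235,225:285],(600,600),interpolation=cv2.INTER_CUBIC))
E
```

```text
clock: 31.98
eef_pos: [662.0, 15.2, 167.0]
tcp_rot: [-3.141, -0.0, 1.714]
contact_force: [-0.4, -0.3, -1.2]
opening: 0.234
t 31.98 p [662.   15.2 167. ] rpy [-179.98   -0.     98.23] F [-0.4 -0.3 -1.2] M [ 0.    0.06 -0.01] op 0.234 q [ 0.02  0.45  1.59  0.    1.11 -1.69]
dp [-0.1 -2.   7. ] ang [-0.0003 -0.     -0.0004]
```

View pics/s15c.png

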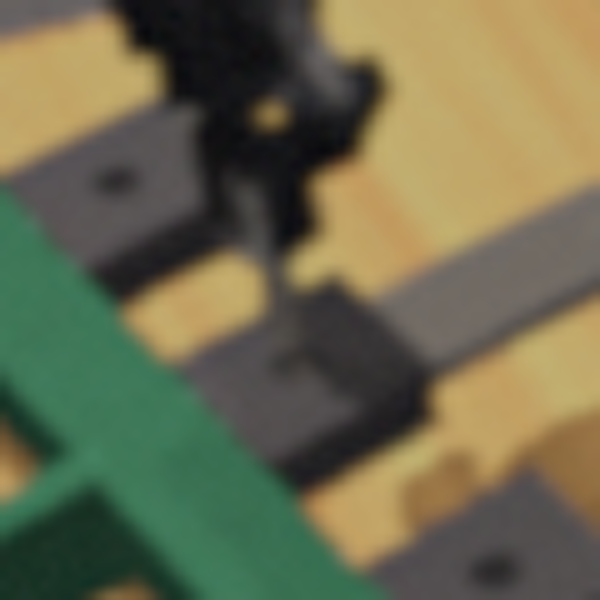

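```bash
python3 - <<'E'
from h import *
print(ray('scene',[[254.2,208.8],[254.7,211.3]],[138,129.5]).round(1), proj('scene',[[661,16,129.5],[661,16,137]]).round(1))
E
```

```text
[[659.6  15.2 138. ]
 [660.2  17.2 129.5]] [[254.3 211.2]
 [253.9 209.4]]
```

```bash
python3 -m inch '[{"dp":[0,-0.5,4],"angular":[0,0,0],"fingers":255},{"dp":[0,-0.5,8],"angular":[0,0,0],"fingers":255},{"dp":[0,-0.5,11],"angular":[0,0,0],"fingers":255},{"dp":[0,-0.5,13],"angular":[0,0,0],"fingers":255},{"dp":[0,-0.5,13],"angular":[0,0,0],"fingers":255}]';python3 go.py 660 14.9 160 98.25
```

```text
clock: 32.45
eef_pos: [661.2, 15.6, 153.3]
tcp_rot: [-3.141, -0.0, 1.715]
contact_force: [0.1, 0.2, -0.8]
opening: 0.239
t 32.45 p [661.2  15.6 153.3] rpy [-1.7994e+02 -1.0000e-02  9.8270e+01] F [ 0.1  0.2 -0.8] M [-0.05  0.03  0.06] op 0.239 q [ 0.02  0.46  1.6   0.    1.08 -1.69]
dp [-0.5 -1.3 -6.7] ang [-0.001  -0.0001  0.0003]
```

```bash
python3 -m inch '[{"dp":[0,0,4],"angular":[0,0,0],"fingers":255},{"dp":[0,0,8],"angular":[0,0,0],"fingers":255},{"dp":[0,0,12],"angular":[0,0,0],"fingers":255},{"dp":[0,0,12],"angular":[0,0,0],"fingers":255}]';python3 go.py 660 14.9 160 98.25;python3 -m inch '[{"dp":[0,0,3],"angular":[0,0,0],"fingers":255},{"dp":[0,0,6],"angular":[0,0,0],"fingers":255},{"dp":[0,0,9],"angular":[0,0,0],"fingers":255},{"dp":[0,0,12],"angular":[0,0,0],"fingers":255},{"dp":[0,0,12],"angular":[0,0,0],"fingers":255}]';python3 go.py 660 14.9 160 98.25
```

```text
clock: 32.78
eef_pos: [661.0, 15.5, 140.9]
tcp_rot: [-3.14, -0.0, 1.715]
contact_force: [-0.7, -0.3, 0.3]
opening: 0.236
t 32.78 p [661.   15.5 140.9] rpy [-1.7991e+02 -1.0000e-02  9.8260e+01] F [-0.7 -0.3  0.3] M [-0.02 -0.06 -0.  ] op 0.236 q [ 0.02  0.47  1.61 -0.    1.06 -1.69]
dp [ -0.4  -1.1 -19.1] ang [-0.0015 -0.0002  0.0002]
clock: 33.2
eef_pos: [661.2, 15.5, 129.3]
tcp_rot: [-3.141, -0.0, 1.715]
contact_force: [-0.1, 0.6, -0.4]
opening: 0.233
t 33.2 p [661.2  15.5 129.3] rpy [-1.7994e+02 -1.0000e-02  9.8260e+01] F [-0.1  0.6 -0.4] M [-0.03  0.   -0.05] op 0.233 q [ 0.02  0.49  1.62 -0.    1.04 -1.69]
dp [ -0.4  -1.3 -30.7] ang [-0.001  -0.0001  0.0003]
```

```bash
python3 -m inch '[{"dp":[0,0,4],"angular":[0,0,0],"fingers":255},{"dp":[0,0,8],"angular":[0,0,0],"fingers":255},{"dp":[0,0,12],"angular":[0,0,0],"fingers":255},{"dp":[0,0,14],"angular":[0,0,0],"fingers":255},{"dp":[0,0,16],"angular":[0,0,0],"fingers":255},{"dp":[0,0,17],"angular":[0,0,0],"fingers":255},{"dp":[0,0,17],"angular":[0,0,0],"fingers":255}]';python3 go.py 660 14.9 160 98.25
```

```text
clock: 33.78
eef_pos: [661.5, 15.5, 114.2]
tcp_rot: [-3.141, -0.0, 1.715]
contact_force: [-5.2, -0.0, 8.6]
opening: 0.234
t 33.78 p [661.5  15.5 114.2] rpy [-179.99   -0.     98.27] F [-5.2 -0.   8.6] M [0.03 0.78 0.05] op 0.234 q [ 0.02  0.5   1.63 -0.    1.01 -1.69]
dp [ -0.4  -1.6 -45.8] ang [-0.0001 -0.      0.0003]
```

```bash
python3 -m inch '[{"dp":[0,0,0],"angular":[0,0,0],"fingers":150},{"dp":[0,0,-0.5],"angular":[0,0,0],"fingers":130},{"dp":[0,0,-1],"angular":[0,0,0],"fingers":120},{"dp":[0,0,-1],"angular":[0,0,0],"fingers":120},{"dp":[0,0,-20],"angular":[0,0,0],"fingers":120},{"dp":[0,0,-50],"angular":[0,0,0],"fingers":80},{"dp":[0,0,-90],"angular":[0,0,0],"fingers":60},{"dp":[0,0,-90],"angular":[0,0,0],"fingers":60},{"dp":[0,0,-90],"angular":[0,0,0],"fingers":60}]';python3 go.py 460 213 150 85.4; python3 - <<'E'
from m import *
im,d=save('scene','s16'); cv2.imwrite('pics/s16c.png',cv2.resize(im[130:350,190:410],(600,600),interpolation=cv2.INTER_CUBIC))
for n in ['scene','top']:
    if n=='top': im,d=save('top','t16')
    hsv=cv2.cvtColor(im,cv2.COLOR_BGR2HSV);P=cloud(n,d)
    for m,s,c in comps(im,(hsv[...,1]<50)&(hsv[...,2]>110),200):
        X=P[m].mean(0)
        if 400<X[0]<600 and 150<X[1]<500 and X[2]<40:
            c0,a,dd,e=axis(n,m,10); print(n,c.round(1),c0.round(1),round(dd,2),np.round(e,0))
E
```

```text
clock: 34.53
eef_pos: [663.5, 15.5, 205.9]
tcp_rot: [3.136, 0.001, 1.715]
contact_force: [-0.5, -0.5, -1.0]
opening: 0.767
t 34.53 p [663.5  15.5 205.9] rpy [1.797e+02 4.000e-02 9.826e+01] F [-0.5 -0.5 -1. ] M [ 0.03 -0.03  0.  ] op 0.767 q [ 0.02  0.41  1.55 -0.    1.17 -1.69]
dp [ 224.7 -173.3   54.9] ang [5.300e-03 1.000e-04 2.245e-01]
scene [347.6 254.1] [464.8 216.5] -4.34 [-86.  77. -18.  18. 517.]
scene [358.1 316. ] [555.4 393.1] 2.97 [-87.  76. -18.  18. 771.]
top [214.1 186. ] [548.5 392. ] 3.91 [-84.  78. -19.  18. 453.]
top [263.3 212. ] [458.2 215.2] -4.66 [-83.  80. -18.  17. 448.]
```

View pics/s16c.png

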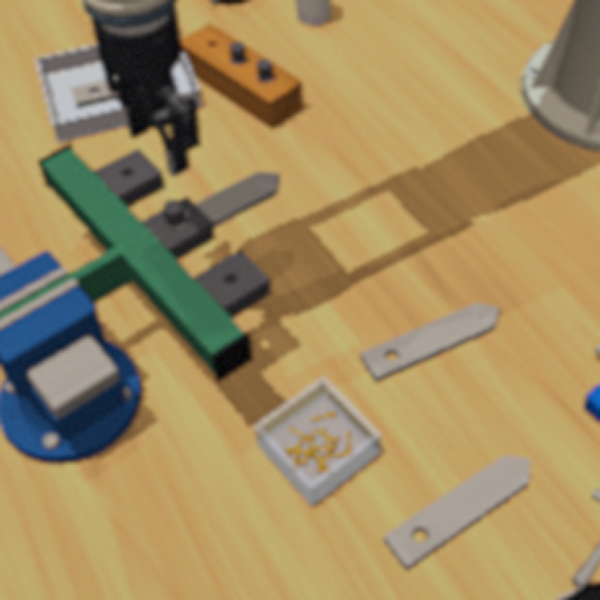

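The far tine was knocked aside (now around (548,392)), and the middle pin is seated. Next is the middle-left tine, for pocket1.

```bash
python3 go.py 455.5 215 100 85.4; 
```

```text
t 34.63 p [661.2  15.5 202.5] rpy [-179.97   -0.     98.26] F [-0.3 -0.  -0.9] M [-0.03  0.01 -0.05] op 0.763 q [ 0.02  0.42  1.56 -0.    1.17 -1.69]
dp [ 227.  -174.9  102.6] ang [-0.0006  0.      0.2245]
```

```bash
python3 -m inch '[{"dp":[27,-21,0],"angular":[0,0,0.03],"fingers":60},{"dp":[54,-42,0],"angular":[0,0,0.06],"fingers":60},{"dp":[81,-63,0],"angular":[0,0,0.09],"fingers":60},{"dp":[108,-84,0],"angular":[0,0,0.12],"fingers":60},{"dp":[135,-105,10],"angular":[0,0,0.15],"fingers":60},{"dp":[162,-126,30],"angular":[0,0,0.18],"fingers":60},{"dp":[190,-147,60],"angular":[0,0,0.2],"fingers":60},{"dp":[215,-166,90],"angular":[0,0,0.22],"fingers":60},{"dp":[227,-175,120],"angular":[0,0,0.2245],"fingers":60},{"dp":[227,-175,150],"angular":[0,0,0.2245],"fingers":80},{"dp":[227,-175,150],"angular":[0,0,0.2245],"fingers":80},{"dp":[227,-175,150],"angular":[0,0,0.2245],"fingers":80}]';python3 -m inch '[{"dp":[0,0,0],"angular":[0,0,0],"fingers":80},{"dp":[0,0,0],"angular":[0,0,0],"fingers":80}]'>/dev/null; python3 go.py 455.5 215 -17 85.4; python3 - <<'E'
from h import *
im,d=save('scene','s17'); cv2.imwrite('pics/s17c.png',cv2.resize(im[190:310,280:420],(700,600),interpolation=cv2.INTER_CUBIC))
E
```

```text
clock: 35.63
eef_pos: [453.9, 214.2, 51.4]
tcp_rot: [-3.137, 0.003, 1.491]
contact_force: [0.3, -0.6, -0.1]
opening: 0.689
t 35.8 p [457.4 215.1  54.6] rpy [ 1.7988e+02 -6.0000e-02  8.5350e+01] F [ 0.6 -0.1  0.4] M [-0.02 -0.    0.06] op 0.685 q [ 0.44  0.38  2.01 -0.    0.75 -1.05]
dp [-0.3 -2.  71.6] ang [ 0.0021 -0.0011 -0.0008]
```

View pics/s17c.png

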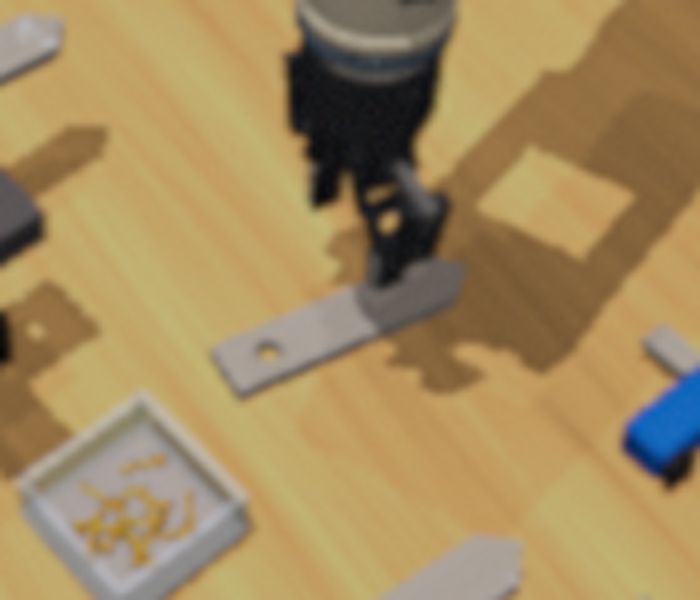

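Fingers straddle the tine at crop (390,280); descend and grip.

```bash
python3 -m inch '[{"dp":[0,-1,20],"angular":[0,0,0],"fingers":80},{"dp":[0,-1,40],"angular":[0,0,0],"fingers":80},{"dp":[0,-1,56],"angular":[0,0,0],"fingers":80},{"dp":[0,-1,66],"angular":[0,0,0],"fingers":80},{"dp":[0,-1,71.5],"angular":[0,0,0],"fingers":80},{"dp":[0,-1,71.5],"angular":[0,0,0],"fingers":80},{"dp":[0,-1,71.5],"angular":[0,0,0],"fingers":80}]'; python3 go.py 455.5 215 -17 85.4;python3 -m inch '[{"dp":[0,0,0],"angular":[0,0,0],"fingers":255},{"dp":[0,0,0],"angular":[0,0,0],"fingers":255},{"dp":[0,0,0],"angular":[0,0,0],"fingers":255},{"dp":[0,0,0],"angular":[0,0,0],"fingers":255},{"dp":[0,0,0],"angular":[0,0,0],"fingers":255},{"dp":[0,0,0],"angular":[0,0,0],"fingers":255},{"dp":[0,0,0],"angular":[0,0,0],"fingers":255}]' 60;python3 go.py 455.5 215 -17 85.4
```

```text
clock: 36.43
eef_pos: [455.5, 215.2, -17.8]
tcp_rot: [3.141, -0.0, 1.49]
contact_force: [0.3, -0.4, -0.6]
opening: 0.685
t 36.43 p [455.5 215.2 -17.8] rpy [ 1.7996e+02 -2.0000e-02  8.5380e+01] F [ 0.3 -0.4 -0.6] M [ 0.02  0.   -0.  ] op 0.685 q [ 0.44  0.51  2.04 -0.    0.59 -1.05]
dp [-0.2  0.  -0.8] ang [ 0.0007 -0.0004 -0.0004]
clock: 37.02
eef_pos: [455.5, 215.3, -17.2]
tcp_rot: [3.14, -0.001, 1.491]
contact_force: [-1.8, -1.8, 9.0]
opening: 0.391
t 37.02 p [455.5 215.3 -17.2] rpy [ 1.7992e+02 -3.0000e-02  8.5410e+01] F [-1.8 -1.8  9. ] M [-0.42  0.26 -0.08] op 0.391 q [ 0.44  0.51  2.04 -0.    0.59 -1.05]
dp [-0.3  0.  -0.2] ang [ 0.0013 -0.0006  0.0001]
```

```bash
python3 -m inch '[{"dp":[0,0,-10],"angular":[0,0,0],"fingers":255},{"dp":[0,0,-30],"angular":[0,0,0],"fingers":255},{"dp":[0,0,-65],"angular":[0,0,0],"fingers":255},{"dp":[0,0,-100],"angular":[0,0,0],"fingers":255},{"dp":[0,0,-130],"angular":[0,0,0],"fingers":255},{"dp":[0,0,-130],"angular":[0,0,0],"fingers":255},{"dp":[0,0,-130],"angular":[0,0,0],"fingers":255}]';python3 go.py 521.5 96 110 98.25
```

```text
clock: 37.6
eef_pos: [455.9, 215.6, 113.6]
tcp_rot: [3.138, -0.002, 1.491]
contact_force: [0.1, -0.4, -4.1]
opening: 0.391
t 37.6 p [455.9 215.6 113.6] rpy [ 1.7979e+02 -1.2000e-01  8.5400e+01] F [ 0.1 -0.4 -4.1] M [-0.04  0.07  0.02] op 0.391 q [ 0.44  0.28  1.98 -0.    0.87 -1.05]
dp [-114.    75.     3.7] ang [ 0.0038 -0.0016 -0.2242]
```

```bash
python3 -m inch '[{"dp":[-28,18,-20],"angular":[0,0,-0.056],"fingers":255},{"dp":[-56,37,-20],"angular":[0,0,-0.11],"fingers":255},{"dp":[-84,56,-20],"angular":[0,0,-0.17],"fingers":255},{"dp":[-114,75,-10],"angular":[0,0,-0.224],"fingers":255},{"dp":[-114,75,5],"angular":[0,0,-0.224],"fingers":255},{"dp":[-114,75,15],"angular":[0,0,-0.224],"fingers":255},{"dp":[-114,75,15],"angular":[0,0,-0.224],"fingers":255},{"dp":[-114,75,15],"angular":[0,0,-0.224],"fingers":255},{"dp":[-114,75,15],"angular":[0,0,-0.224],"fingers":255}]';python3 go.py 521.5 96 95.5 98.25; cat > chk.py <<'E'
from h import *
import sys
f=sys.argv[1]
s=monitor.sense();im,d=save('scene',f);P=cloud('scene',d)
yaw=s['tcp_rot'][2]-np.pi/2;u=np.r_[np.cos(yaw),np.sin(yaw)];n=np.r_[-u[1],u[0]];o=s['eef_pos'][:2]
S=(P[...,:2]-o)@u;L=(P[...,:2]-o)@n
for a in (25,40,55,70):
    m=(S>a)&(S<a+15)&(abs(L)<10)&(abs(P[...,2]-115)<18); print(a,m.sum(),np.median(P[m][:,2]).round(2))
# lateral extents from upper-face colour
m=(S>100)&(S<145)&(abs(L)<20)&(abs(P[...,2]-128)<6); print('pocket top',np.median(P[m][:,2]).round(2),'lat',L[m].mean().round(1))
c=proj('scene',np.r_[o+u*75,120])[0].astype(int)
cv2.imwrite(f'pics/{f}c.png',cv2.resize(im[c[1]-50:c[1]+50,c[0]-60:c[0]+60],(720,600),interpolation=cv2.INTER_CUBIC)); print('crop origin',c-[60,50])
E
python3 chk.py s18
```

```text
clock: 38.35
eef_pos: [519.8, 96.3, 96.4]
tcp_rot: [-3.141, -0.0, 1.715]
contact_force: [0.1, -0.9, -3.5]
opening: 0.393
t 38.35 p [519.8  96.3  96.4] rpy [-1.7994e+02 -1.0000e-02  9.8290e+01] F [ 0.1 -0.9 -3.5] M [-0.01 -0.01 -0.05] op 0.393 q [ 0.18  0.35  1.94  0.    0.86 -1.54]
dp [-0.5  1.6  0.9] ang [-0.001  -0.0001  0.0007]
25 30 123.27
40 28 122.25
55 22 122.3
70 33 122.63
pocket top 129.25 lat 0.1
crop origin [229 174]
```

View pics/s18c.png

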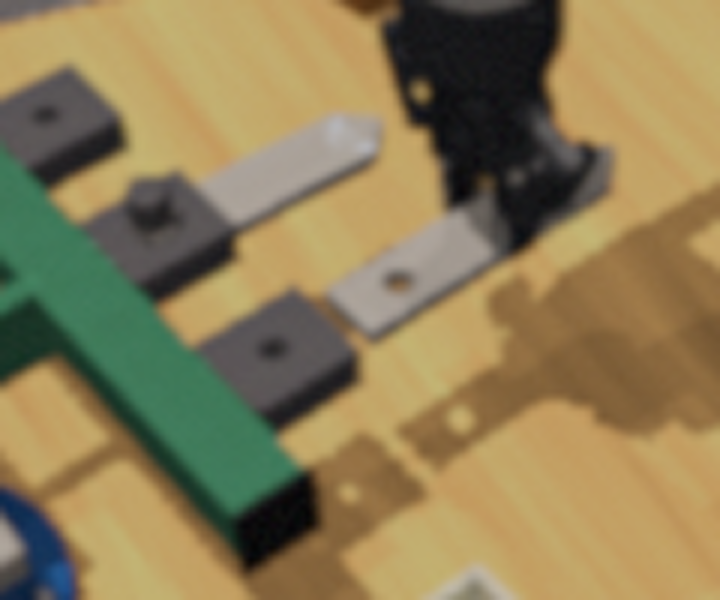

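```bash
python3 -m inch '[{"dp":[-0.5,1,0.9],"angular":[0,0,0],"fingers":255},{"dp":[-0.5,5,0.9],"angular":[0,0,0],"fingers":255},{"dp":[-0.5,9,0.9],"angular":[0,0,0],"fingers":255},{"dp":[-0.5,13,0.9],"angular":[0,0,0],"fingers":255},{"dp":[-0.5,17,0.9],"angular":[0,0,0],"fingers":255},{"dp":[-0.5,21,0.9],"angular":[0,0,0],"fingers":255},{"dp":[-0.5,25,0.9],"angular":[0,0,0],"fingers":255},{"dp":[-0.5,25,0.9],"angular":[0,0,0],"fingers":255}]'; python3 go.py 591.4 106 95.5 98.25
```

```text
clock: 39.07
eef_pos: [546.3, 98.8, 95.7]
tcp_rot: [3.141, -0.0, 1.714]
contact_force: [0.9, 1.2, -4.9]
opening: 0.389
t 39.07 p [546.3  98.8  95.7] rpy [ 1.7996e+02 -1.0000e-02  9.8230e+01] F [ 0.9  1.2 -4.9] M [ 0.25 -0.09  0.07] op 0.389 q [ 0.18  0.38  1.88  0.    0.88 -1.54]
dp [ 0.7 45.7  0.2] ang [ 0.0008 -0.0001 -0.0003]
```

```bash
python3 -m inch '[{"dp":[0.5,6,0],"angular":[0,0,0],"fingers":255},{"dp":[0.5,12,0],"angular":[0,0,0],"fingers":255},{"dp":[0.5,18,0],"angular":[0,0,0],"fingers":255},{"dp":[0.5,24,0],"angular":[0,0,0],"fingers":255},{"dp":[0.5,30,0],"angular":[0,0,0],"fingers":255},{"dp":[0.5,36,0],"angular":[0,0,0],"fingers":255},{"dp":[0.5,40,0],"angular":[0,0,0],"fingers":255},{"dp":[0.5,40,0],"angular":[0,0,0],"fingers":255},{"dp":[0.5,40,0],"angular":[0,0,0],"fingers":255}]'; python3 go.py 591.4 106 95.5 98.25;python3 -m inch '[{"dp":[0,2,0],"angular":[0,0,0],"fingers":255},{"dp":[0,4,0],"angular":[0,0,0],"fingers":255},{"dp":[0,4,0],"angular":[0,0,0],"fingers":255},{"dp":[0,4,0],"angular":[0,0,0],"fingers":255}]'; python3 go.py 591.4 106 95.5 98.25
```

```text
clock: 39.82
eef_pos: [584.8, 104.7, 95.5]
tcp_rot: [-3.141, 0.0, 1.714]
contact_force: [-1.1, 0.1, -4.7]
opening: 0.392
t 39.82 p [584.8 104.7  95.5] rpy [-179.98    0.     98.23] F [-1.1  0.1 -4.7] M [-0.03 -0.03 -0.01] op 0.392 q [ 0.17  0.43  1.8  -0.    0.91 -1.54]
dp [0.3 6.7 0. ] ang [-0.0004  0.     -0.0003]
clock: 40.15
eef_pos: [588.7, 105.3, 95.7]
tcp_rot: [3.142, -0.0, 1.714]
contact_force: [-0.4, -0.1, -4.3]
opening: 0.389
t 40.15 p [588.7 105.3  95.7] rpy [180.    -0.    98.23] F [-0.4 -0.1 -4.3] M [ 0.06  0.03 -0.05] op 0.389 q [ 0.17  0.44  1.79  0.    0.92 -1.54]
dp [0.3 2.7 0.2] ang [ 0.     -0.     -0.0003]
```

```bash
python3 -m inch '[{"dp":[0,1.5,0],"angular":[0,0,0],"fingers":255},{"dp":[0,3,0],"angular":[0,0,0],"fingers":255},{"dp":[0,3,0],"angular":[0,0,0],"fingers":255},{"dp":[0,3,0],"angular":[0,0,0],"fingers":255}]'; python3 go.py 591.4 106 95.5 98.25;python3 -m inch '[{"dp":[0,1,0],"angular":[0,0,0],"fingers":255},{"dp":[0,2,0],"angular":[0,0,0],"fingers":255},{"dp":[0,2,0],"angular":[0,0,0],"fingers":255},{"dp":[0,2,0],"angular":[0,0,0],"fingers":255}]'; python3 go.py 591.4 106 95.5 98.25
```

```text
clock: 40.48
eef_pos: [591.3, 105.7, 95.5]
tcp_rot: [-3.141, -0.0, 1.714]
contact_force: [-2.7, -0.1, -4.4]
opening: 0.39
t 40.48 p [591.3 105.7  95.5] rpy [-179.95   -0.     98.23] F [-2.7 -0.1 -4.4] M [0.01 0.38 0.07] op 0.39 q [ 0.17  0.44  1.78  0.    0.92 -1.54]
dp [ 0.3  0.1 -0. ] ang [-0.0009 -0.     -0.0003]
clock: 40.82
eef_pos: [591.2, 105.7, 94.8]
tcp_rot: [-3.137, 0.0, 1.714]
contact_force: [-8.2, -0.8, -2.8]
opening: 0.388
t 40.82 p [591.2 105.7  94.8] rpy [-179.71    0.     98.23] F [-8.2 -0.8 -2.8] M [-0.04  1.33  0.02] op 0.388 q [ 0.17  0.45  1.78  0.    0.92 -1.54]
dp [ 0.3  0.2 -0.7] ang [-0.005   0.     -0.0003]
```

Home on contact at the predicted spot. Release.

```bash
python3 -m inch '[{"dp":[0,0.5,0.7],"angular":[0,0,0],"fingers":255},{"dp":[0,0.5,0.7],"angular":[0,0,0],"fingers":255},{"dp":[0,0,0.7],"angular":[0,0,0],"fingers":120},{"dp":[0,-0.5,0.7],"angular":[0,0,0],"fingers":100},{"dp":[0,-0.5,0.7],"angular":[0,0,0],"fingers":90},{"dp":[0,-0.5,0.7],"angular":[0,0,0],"fingers":90},{"dp":[0,-0.5,-20],"angular":[0,0,0],"fingers":90},{"dp":[0,-0.5,-55],"angular":[0,0,0],"fingers":90},{"dp":[0,-0.5,-95],"angular":[0,0,0],"fingers":90},{"dp":[0,-0.5,-120],"angular":[0,0,0],"fingers":90},{"dp":[0,-0.5,-120],"angular":[0,0,0],"fingers":90},{"dp":[0,-0.5,-120],"angular":[0,0,0],"fingers":90}]'; python3 go.py 437 -281 180 14.1; python3 - <<'E'
from h import *
im,d=save('scene','s19'); cv2.imwrite('pics/s19c.png',cv2.resize(im[160:260,210:330],(720,600),interpolation=cv2.INTER_CUBIC))
E
```

```text
clock: 41.82
eef_pos: [594.8, 106.2, 217.9]
tcp_rot: [3.137, -0.0, 1.714]
contact_force: [0.4, -0.1, 0.1]
opening: 0.65
t 41.82 p [594.8 106.2 217.9] rpy [ 1.7972e+02 -1.0000e-02  9.8230e+01] F [ 0.4 -0.1  0.1] M [ 0.   -0.   -0.02] op 0.65 q [ 0.17  0.31  1.67 -0.    1.15 -1.54]
dp [-360.6 -211.7   36.9] ang [ 0.0039 -0.0037  1.4684]
```

View pics/s19c.png

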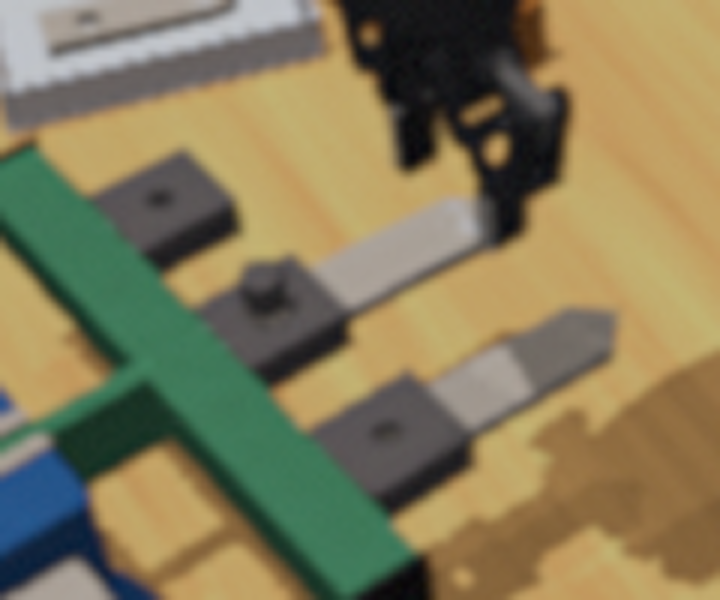

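```bash
python3 - <<'E'
from h import *
a=cv2.imread('pics/scene0.png')[195:225,235:275];b=cv2.imread('pics/s19.png')[195:225,235:275]
cv2.imwrite('pics/cmp.png',cv2.resize(np.hstack([a,b]),(800,300),interpolation=cv2.INTER_NEAREST))
for f in('scene0','s19'):
    P=cloud('scene',np.load(f'pics/{f}.npy'))
    k=(abs(P[...,0]-661)<20)&(abs(P[...,1]-16)<20)&(P[...,2]>143)
    v,u=np.nonzero(k);print(f,k.sum(),u.mean().round(2),v.mean().round(2),np.percentile(P[k][:,2],[50,80,95]).round(1))
E
```

```text
scene0 52 253.6 206.48 [153.8 155.5 156.3]
s19 51 253.43 206.53 [153.9 156.  157. ]
```

View pics/cmp.png

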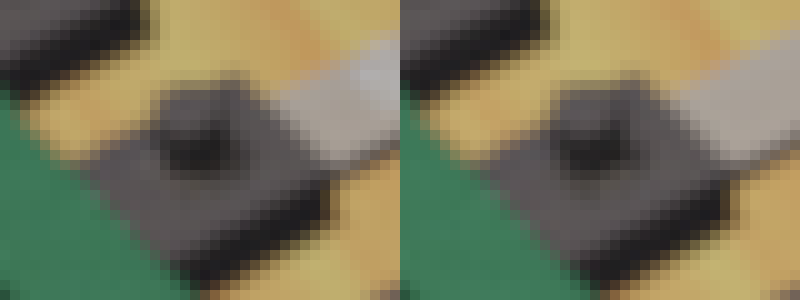

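```bash
python3 go.py 437.4 -282.5 150 14.1;python3 -m inch '[{"dp":[-32,-19,0],"angular":[0,0,0.12],"fingers":90},{"dp":[-65,-38,0],"angular":[0,0,0.24],"fingers":90},{"dp":[-98,-57,0],"angular":[0,0,0.36],"fingers":90},{"dp":[-130,-76,0],"angular":[0,0,0.48],"fingers":90},{"dp":[-162,-95,0],"angular":[0,0,0.6],"fingers":90},{"dp":[-195,-114,0],"angular":[0,0,0.72],"fingers":90},{"dp":[-228,-133,0],"angular":[0,0,0.84],"fingers":90},{"dp":[-260,-152,0],"angular":[0,0,0.96],"fingers":90},{"dp":[-290,-171,10],"angular":[0,0,1.08],"fingers":90},{"dp":[-320,-190,20],"angular":[0,0,1.2],"fingers":90},{"dp":[-350,-205,40],"angular":[0,0,1.32],"fingers":90},{"dp":[-362,-212,60],"angular":[0,0,1.44],"fingers":90}]' 40;python3 -m inch '[{"dp":[0,0,0],"angular":[0,0,0.02],"fingers":90},{"dp":[0,0,0],"angular":[0,0,0.02],"fingers":90},{"dp":[0,0,0],"angular":[0,0,0.02],"fingers":90},{"dp":[0,0,0],"angular":[0,0,0.02],"fingers":90}]'>/dev/null;python3 go.py 437.4 -282.5 32 14.1
```

```text
t 41.87 p [593.6 106.  216.2] rpy [179.91  -0.    98.23] F [-0.2  0.1 -0.4] M [ 0.01 -0.04  0.04] op 0.647 q [ 0.17  0.31  1.68 -0.    1.15 -1.54]
dp [-362.1 -210.3   65.8] ang [ 1.3000e-03 -1.2000e-03  1.4684e+00]
clock: 42.87
eef_pos: [433.6, -285.8, 154.2]
tcp_rot: [3.141, 0.001, 0.267]
contact_force: [0.3, 0.2, -0.7]
opening: 0.647
t 43.2 p [ 436.  -281.9  156.2] rpy [ 1.7998e+02 -3.0000e-02  1.4780e+01] F [-0.1  0.1 -0. ] M [0.04 0.03 0.02] op 0.647 q [-0.58  0.25  1.91  0.    0.98 -0.84]
dp [  1.1   0.9 124.3] ang [ 0.0003 -0.0006  0.0119]
```

```bash
python3 -m inch '[{"dp":[1,0.9,40],"angular":[0,0,0.012],"fingers":100},{"dp":[1,0.9,80],"angular":[0,0,0.012],"fingers":100},{"dp":[1,0.9,85],"angular":[0,0,0.012],"fingers":100},{"dp":[1,0.9,85],"angular":[0,0,0.012],"fingers":100},{"dp":[1,0.9,85],"angular":[0,0,0.012],"fingers":100}]'; python3 go.py 437.4 -282.5 32 14.1;python3 - <<'E'
from h import *
im,d=save('scene','s20'); cv2.imwrite('pics/s20c.png',cv2.resize(im[110:190,230:330],(700,560),interpolation=cv2.INTER_CUBIC))
E
```

```text
clock: 43.62
eef_pos: [437.3, -283.1, 72.1]
tcp_rot: [3.141, -0.001, 0.244]
contact_force: [0.4, -0.4, 0.1]
opening: 0.611
t 43.62 p [ 437.3 -283.1   72.1] rpy [ 1.7997e+02 -3.0000e-02  1.3990e+01] F [ 0.4 -0.4  0.1] M [-0.02  0.03 -0.05] op 0.611 q [-0.58  0.37  1.97  0.    0.8  -0.82]
dp [ 0.2 -0.6 40.1] ang [ 0.0005 -0.0005 -0.0018]
```

View pics/s20c.png

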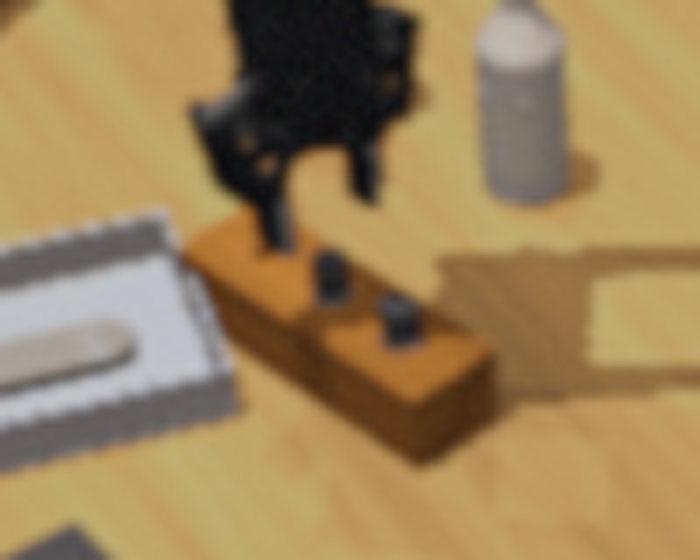

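```bash
python3 -m inch '[{"dp":[0,0,15],"angular":[0,0,0],"fingers":100},{"dp":[0,0,27],"angular":[0,0,0],"fingers":100},{"dp":[0,0,35],"angular":[0,0,0],"fingers":100},{"dp":[0,0,38.5],"angular":[0,0,0],"fingers":100},{"dp":[0,0,38.5],"angular":[0,0,0],"fingers":100},{"dp":[0,0,38.5],"angular":[0,0,0],"fingers":100}]'; python3 go.py 437.4 -282.5 32 14.1;python3 -m inch '[{"dp":[0,0,0],"angular":[0,0,0],"fingers":255},{"dp":[0,0,0],"angular":[0,0,0],"fingers":255},{"dp":[0,0,0],"angular":[0,0,0],"fingers":255},{"dp":[0,0,0],"angular":[0,0,0],"fingers":255},{"dp":[0,0,0],"angular":[0,0,0],"fingers":255},{"dp":[0,0,0],"angular":[0,0,0],"fingers":255}]' 50;python3 go.py 437.4 -282.5 32 14.1
```

```text
clock: 44.17
eef_pos: [437.0, -283.6, 33.1]
tcp_rot: [3.141, -0.001, 0.243]
contact_force: [-0.7, -0.7, 0.2]
opening: 0.605
t 44.17 p [ 437.  -283.6   33.1] rpy [ 1.7995e+02 -4.0000e-02  1.3900e+01] F [-0.7 -0.7  0.2] M [-0.02  0.03  0.05] op 0.605 q [-0.58  0.44  1.99 -0.    0.72 -0.82]
dp [ 0.7 -1.   1.1] ang [ 0.0008 -0.0007 -0.0034]
clock: 44.67
eef_pos: [436.7, -283.6, 32.9]
tcp_rot: [3.141, -0.001, 0.242]
contact_force: [-0.8, 1.2, 6.1]
opening: 0.234
t 44.67 p [ 436.7 -283.6   32.9] rpy [ 1.7996e+02 -3.0000e-02  1.3890e+01] F [-0.8  1.2  6.1] M [ 0.11  0.22 -0.03] op 0.234 q [-0.58  0.44  1.99 -0.    0.72 -0.82]
dp [ 0.9 -0.9  0.9] ang [ 0.0006 -0.0005 -0.0036]
```

```bash
python3 -m inch '[{"dp":[0,0,-10],"angular":[0,0,0],"fingers":255},{"dp":[0,0,-20],"angular":[0,0,0],"fingers":255},{"dp":[0,0,-30],"angular":[0,0,0],"fingers":255},{"dp":[0,0,-40],"angular":[0,0,0],"fingers":255},{"dp":[0,0,-52],"angular":[0,0,0],"fingers":255},{"dp":[0,0,-80],"angular":[0,0,0],"fingers":255},{"dp":[0,0,-120],"angular":[0,0,0],"fingers":255},{"dp":[0,0,-160],"angular":[0,0,0],"fingers":255},{"dp":[0,0,-175],"angular":[0,0,0],"fingers":255},{"dp":[0,0,-175],"angular":[0,0,0],"fingers":255},{"dp":[0,0,-175],"angular":[0,0,0],"fingers":255},{"dp":[0,0,-175],"angular":[0,0,0],"fingers":255}]'; python3 go.py 646 113.9 180 98.25
```

```text
clock: 45.67
eef_pos: [435.7, -282.8, 206.6]
tcp_rot: [-3.141, 0.001, 0.243]
contact_force: [-0.4, 0.1, -1.7]
opening: 0.24
t 45.67 p [ 435.7 -282.8  206.6] rpy [-1.7996e+02  4.0000e-02  1.3890e+01] F [-0.4  0.1 -1.7] M [ 0.04 -0.03  0.  ] op 0.24 q [-0.58  0.19  1.86 -0.    1.09 -0.82]
dp [ 299.4 -334.6   26.7] ang [-1.2000e-03  0.0000e+00 -1.4723e+00]
```

```bash
python3 -m inch '[{"dp":[25,-28,0],"angular":[0,0,-0.123],"fingers":255},{"dp":[50,-56,0],"angular":[0,0,-0.246],"fingers":255},{"dp":[75,-84,0],"angular":[0,0,-0.369],"fingers":255},{"dp":[100,-112,0],"angular":[0,0,-0.492],"fingers":255},{"dp":[125,-140,0],"angular":[0,0,-0.615],"fingers":255},{"dp":[150,-168,0],"angular":[0,0,-0.738],"fingers":255},{"dp":[175,-196,0],"angular":[0,0,-0.861],"fingers":255},{"dp":[200,-224,0],"angular":[0,0,-0.984],"fingers":255},{"dp":[225,-252,0],"angular":[0,0,-1.107],"fingers":255},{"dp":[250,-280,0],"angular":[0,0,-1.23],"fingers":255},{"dp":[275,-308,5],"angular":[0,0,-1.35],"fingers":255},{"dp":[299,-334,10],"angular":[0,0,-1.472],"fingers":255}]';python3 -m inch '[{"dp":[0,0,0],"angular":[0,0,0],"fingers":255},{"dp":[0,0,0],"angular":[0,0,0],"fingers":255},{"dp":[0,0,0],"angular":[0,0,0],"fingers":255},{"dp":[0,0,0],"angular":[0,0,0],"fingers":255}]'>/dev/null;python3 go.py 646.5 114.2 164 98.25
```

```text
clock: 46.67
eef_pos: [646.1, 114.7, 195.0]
tcp_rot: [-3.139, -0.0, 1.721]
contact_force: [1.0, -1.1, 0.2]
opening: 0.236
t 47.0 p [645.5 111.7 196.2] rpy [-1.7988e+02  2.0000e-02  9.8140e+01] F [ 0.1 -0.4 -0.8] M [-0.01 -0.04 -0.01] op 0.238 q [ 0.17  0.41  1.58 -0.    1.16 -1.54]
dp [ 2.4  1.4 32.2] ang [-0.0021  0.0004 -0.002 ]
```

```bash
python3 -m inch '[{"dp":[2.4,1,12],"angular":[0,0,0],"fingers":255},{"dp":[2.4,1,24],"angular":[0,0,0],"fingers":255},{"dp":[2.4,1,32],"angular":[0,0,0],"fingers":255},{"dp":[2.4,1,32],"angular":[0,0,0],"fingers":255},{"dp":[2.4,1,32],"angular":[0,0,0],"fingers":255},{"dp":[2.4,1,32],"angular":[0,0,0],"fingers":255}]';python3 go.py 646.5 114.2 164 98.25; python3 - <<'E'
from h import *
im,d=save('scene','s21'); cv2.imwrite('pics/s21c.png',cv2.resize(im[195:255,245:305],(600,600),interpolation=cv2.INTER_CUBIC))
a=cv2.imread('pics/s15.png');print(proj('scene',[[646.7,115,129.5]]))
E
```

```text
clock: 47.5
eef_pos: [647.2, 115.1, 165.2]
tcp_rot: [-3.142, 0.0, 1.714]
contact_force: [0.4, -0.4, -0.9]
opening: 0.239
t 47.5 p [647.2 115.1 165.2] rpy [-180.      0.     98.22] F [ 0.4 -0.4 -0.9] M [-0.03 -0.06 -0.04] op 0.239 q [ 0.17  0.44  1.6  -0.    1.1  -1.54]
dp [-0.8 -0.8  1.2] ang [-0.      0.     -0.0005]
[[274.26282058 231.6293616 ]]
```

View pics/s21c.png

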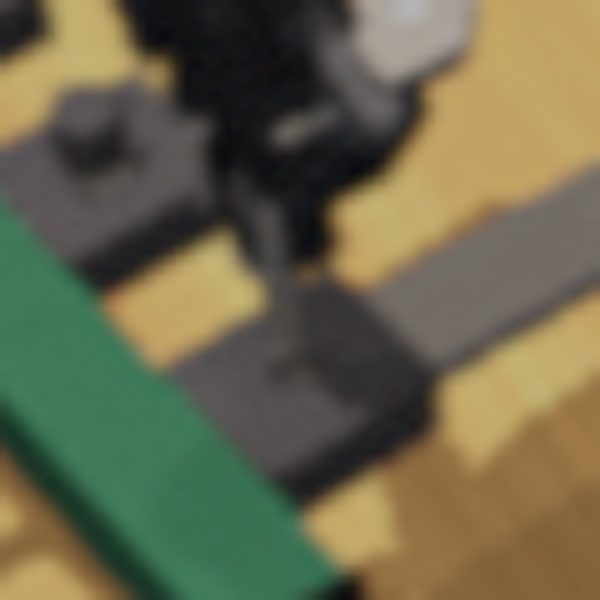

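```bash
python3 -m inch '[{"dp":[-0.4,-0.3,4],"angular":[0,0,0],"fingers":255},{"dp":[-0.4,-0.3,8],"angular":[0,0,0],"fingers":255},{"dp":[-0.4,-0.3,12],"angular":[0,0,0],"fingers":255},{"dp":[-0.4,-0.3,14],"angular":[0,0,0],"fingers":255},{"dp":[-0.4,-0.3,14],"angular":[0,0,0],"fingers":255}]';python3 go.py 646.5 114.2 164 98.25;python3 -m inch '[{"dp":[0,0,4],"angular":[0,0,0],"fingers":255},{"dp":[0,0,8],"angular":[0,0,0],"fingers":255},{"dp":[0,0,12],"angular":[0,0,0],"fingers":255},{"dp":[0,0,12],"angular":[0,0,0],"fingers":255}]';python3 go.py 646.5 114.2 164 98.25
```

```text
clock: 47.97
eef_pos: [646.3, 114.8, 150.4]
tcp_rot: [-3.14, 0.0, 1.715]
contact_force: [0.1, 0.6, -1.4]
opening: 0.236
t 47.97 p [646.3 114.8 150.4] rpy [-179.93    0.     98.23] F [ 0.1  0.6 -1.4] M [-0.04  0.09  0.02] op 0.236 q [ 0.17  0.46  1.61 -0.    1.07 -1.54]
dp [ -0.6   0.1 -13.6] ang [-0.0013  0.     -0.0003]
clock: 48.3
eef_pos: [646.3, 114.7, 138.0]
tcp_rot: [-3.14, 0.0, 1.715]
contact_force: [-1.0, -0.1, -1.3]
opening: 0.236
t 48.3 p [646.3 114.7 138. ] rpy [-179.92    0.     98.24] F [-1.  -0.1 -1.3] M [-0.03  0.14  0.03] op 0.236 q [ 0.17  0.47  1.62 -0.    1.05 -1.54]
dp [ -0.5   0.1 -26. ] ang [-0.0014  0.0001 -0.0002]
```

Foot at about 110 mm with no resistance; continue to seat (target TCP about 112.4).

```bash
python3 -m inch '[{"dp":[0,0,4],"angular":[0,0,0],"fingers":255},{"dp":[0,0,8],"angular":[0,0,0],"fingers":255},{"dp":[0,0,12],"angular":[0,0,0],"fingers":255},{"dp":[0,0,12],"angular":[0,0,0],"fingers":255}]';python3 go.py 646.5 114.2 164 98.25;python3 -m inch '[{"dp":[0,0,4],"angular":[0,0,0],"fingers":255},{"dp":[0,0,8],"angular":[0,0,0],"fingers":255},{"dp":[0,0,11],"angular":[0,0,0],"fingers":255},{"dp":[0,0,14],"angular":[0,0,0],"fingers":255},{"dp":[0,0,16],"angular":[0,0,0],"fingers":255},{"dp":[0,0,16],"angular":[0,0,0],"fingers":255}]';python3 go.py 646.5 114.2 164 98.25
```

```text
clock: 48.63
eef_pos: [646.3, 114.7, 126.0]
tcp_rot: [-3.14, 0.0, 1.715]
contact_force: [-0.7, -0.8, -2.0]
opening: 0.234
t 48.63 p [646.3 114.7 126. ] rpy [-179.93    0.     98.24] F [-0.7 -0.8 -2. ] M [-0.04  0.32  0.01] op 0.234 q [ 0.17  0.48  1.63 -0.    1.03 -1.54]
dp [ -0.5   0.  -38. ] ang [-0.0012  0.     -0.0003]
clock: 49.13
eef_pos: [646.6, 114.8, 112.5]
tcp_rot: [-3.141, 0.0, 1.715]
contact_force: [-9.8, -2.3, 14.2]
opening: 0.238
t 49.13 p [646.6 114.8 112.5] rpy [-179.97    0.     98.24] F [-9.8 -2.3 14.2] M [-0.33  1.72 -0.04] op 0.238 q [ 0.17  0.5   1.64 -0.    1.   -1.54]
dp [ -0.5  -0.2 -51.5] ang [-0.0005  0.0001 -0.0002]
```

```bash
python3 -m inch '[{"dp":[0,0,0],"angular":[0,0,0],"fingers":150},{"dp":[0,0,-0.5],"angular":[0,0,0],"fingers":130},{"dp":[0,0,-1],"angular":[0,0,0],"fingers":120},{"dp":[0,0,-1],"angular":[0,0,0],"fingers":120},{"dp":[0,0,-20],"angular":[0,0,0],"fingers":120},{"dp":[0,0,-50],"angular":[0,0,0],"fingers":80},{"dp":[0,0,-90],"angular":[0,0,0],"fingers":60},{"dp":[0,0,-90],"angular":[0,0,0],"fingers":60},{"dp":[0,0,-90],"angular":[0,0,0],"fingers":60}]'; python3 - <<'E'
from m import *
for n in ['scene','top']:
    im,d=save(n,n[0]+'22')
    if n=='scene': cv2.imwrite('pics/s22c.png',cv2.resize(im[160:360,220:420],(600,600),interpolation=cv2.INTER_CUBIC))
    hsv=cv2.cvtColor(im,cv2.COLOR_BGR2HSV);P=cloud(n,d)
    for m,s,c in comps(im,(hsv[...,1]<50)&(hsv[...,2]>110),200):
        X=P[m].mean(0)
        if 400<X[0]<600 and 150<X[1]<500 and X[2]<40:
            c0,a,dd,e=axis(n,m,10); print(n,c.round(1),c0.round(1),round(dd,2),np.round(e,0))
            f=m.astype(np.uint8);cs,h=cv2.findContours(f,cv2.RETR_CCOMP,cv2.CHAIN_APPROX_NONE)
            g=cv2.GaussianBlur(im,(0,0),0.7).astype(float).sum(2)
            for q,hh in zip(cs,h[0]):
                if hh[3]>=0: 
                    p=q.reshape(-1,2).mean(0);print(' hole',p.round(1),ray(n,p,10)[0].round(1),len(q))
E
python3 go.py 500 390 150 94
```

```text
clock: 49.88
eef_pos: [648.9, 115.2, 204.0]
tcp_rot: [3.136, -0.0, 1.714]
contact_force: [-0.1, 0.2, -0.0]
opening: 0.763
scene [358.1 316. ] [555.5 393.1] 2.96 [-88.  76. -18.  18. 769.]
 hole [343.5 326. ] [602.7 395.6  10. ] 18
top [214.1 186. ] [548.6 392. ] 4.03 [-84.  78. -19.  18. 451.]
 hole [214.1 171.5] [598.8 394.2  10. ] 14
t 49.98 p [646.6 114.8 200.6] rpy [-179.98    0.     98.24] F [-0.7  0.1 -0.2] M [-0.02  0.03 -0.01] op 0.768 q [ 0.17  0.41  1.57 -0.    1.16 -1.54]
dp [ 293.4 -105.7   50.6] ang [-0.0003  0.      0.0739]
```

View pics/s22c.png

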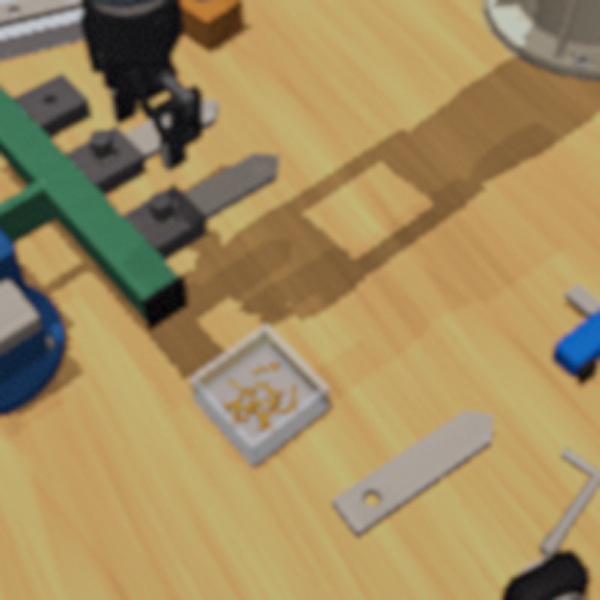

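```bash
python3 go.py 545.6 391.8 110 93.8; 
```

```text
t 49.98 p [646.6 114.8 200.6] rpy [-179.98    0.     98.24] F [-0.7  0.1 -0.2] M [-0.02  0.03 -0.01] op 0.768 q [ 0.17  0.41  1.57 -0.    1.16 -1.54]
dp [288.6 -60.3  90.6] ang [-0.0003  0.      0.0774]
```

```bash
python3 -m inch '[{"dp":[30,-6,0],"angular":[0,0,0.01],"fingers":60},{"dp":[62,-13,0],"angular":[0,0,0.02],"fingers":60},{"dp":[95,-20,0],"angular":[0,0,0.03],"fingers":60},{"dp":[128,-27,0],"angular":[0,0,0.04],"fingers":60},{"dp":[160,-33,0],"angular":[0,0,0.05],"fingers":60},{"dp":[192,-40,10],"angular":[0,0,0.06],"fingers":60},{"dp":[225,-47,30],"angular":[0,0,0.065],"fingers":60},{"dp":[258,-54,60],"angular":[0,0,0.07],"fingers":60},{"dp":[288.6,-60,90],"angular":[0,0,0.077],"fingers":60},{"dp":[288.6,-60,125],"angular":[0,0,0.077],"fingers":80},{"dp":[288.6,-60,150],"angular":[0,0,0.077],"fingers":80},{"dp":[288.6,-60,150],"angular":[0,0,0.077],"fingers":80}]';python3 -m inch '[{"dp":[0,0,0],"angular":[0,0,0],"fingers":80},{"dp":[0,0,0],"angular":[0,0,0],"fingers":80},{"dp":[0,0,0],"angular":[0,0,0],"fingers":80}]'>/dev/null; python3 go.py 545.6 391.8 -17.5 93.8; python3 - <<'E'
from h import *
im,d=save('scene','s23'); cv2.imwrite('pics/s23c.png',cv2.resize(im[240:360,290:430],(700,600),interpolation=cv2.INTER_CUBIC))
E
```

```text
clock: 50.98
eef_pos: [541.1, 389.5, 43.5]
tcp_rot: [-3.131, 0.006, 1.639]
contact_force: [-1.8, -0.3, -0.4]
opening: 0.69
t 51.23 p [547.5 392.2  53.1] rpy [ 1.7986e+02 -8.0000e-02  9.3780e+01] F [ 0.5 -0.6  0.2] M [-0.02 -0.03 -0.01] op 0.682 q [ 0.62  0.59  1.64 -0.    0.91 -1.02]
dp [-0.4 -2.1 70.6] ang [ 0.0024 -0.0015 -0.0004]
```

View pics/s23c.png

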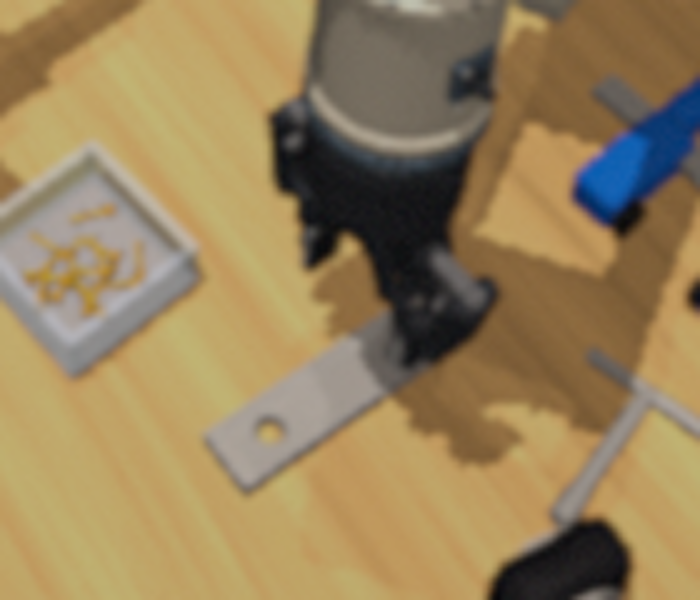

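```bash
python3 -m inch '[{"dp":[0,-1.2,20],"angular":[0,0,0],"fingers":80},{"dp":[0,-1.2,40],"angular":[0,0,0],"fingers":80},{"dp":[0,-1.2,56],"angular":[0,0,0],"fingers":80},{"dp":[0,-1.2,66],"angular":[0,0,0],"fingers":80},{"dp":[0,-1.2,70],"angular":[0,0,0],"fingers":80},{"dp":[0,-1.2,70],"angular":[0,0,0],"fingers":80},{"dp":[0,-1.2,70],"angular":[0,0,0],"fingers":80}]'; python3 go.py 545.6 391.8 -17 93.8;python3 -m inch '[{"dp":[0,0,0],"angular":[0,0,0],"fingers":255},{"dp":[0,0,0],"angular":[0,0,0],"fingers":255},{"dp":[0,0,0],"angular":[0,0,0],"fingers":255},{"dp":[0,0,0],"angular":[0,0,0],"fingers":255},{"dp":[0,0,0],"angular":[0,0,0],"fingers":255},{"dp":[0,0,0],"angular":[0,0,0],"fingers":255},{"dp":[0,0,0],"angular":[0,0,0],"fingers":255}]' 60;python3 go.py 545.6 391.8 -17 93.8
```

```text
clock: 51.87
eef_pos: [545.7, 392.1, -17.8]
tcp_rot: [3.14, -0.001, 1.637]
contact_force: [-0.1, 0.6, -0.0]
opening: 0.687
t 51.87 p [545.7 392.1 -17.8] rpy [ 1.7994e+02 -4.0000e-02  9.3810e+01] F [-0.1  0.6 -0. ] M [ 0.04  0.   -0.06] op 0.687 q [ 0.62  0.68  1.66 -0.    0.8  -1.02]
dp [-0.3 -0.1 -0.8] ang [ 0.0011 -0.0007  0.0002]
clock: 52.45
eef_pos: [545.7, 392.2, -17.2]
tcp_rot: [3.14, -0.001, 1.637]
contact_force: [-2.1, -1.4, 6.2]
opening: 0.395
t 52.45 p [545.7 392.2 -17.2] rpy [ 1.7991e+02 -5.0000e-02  9.3820e+01] F [-2.1 -1.4  6.2] M [-0.25  0.19 -0.1 ] op 0.395 q [ 0.62  0.68  1.66 -0.    0.8  -1.02]
dp [-0.4 -0.1 -0.2] ang [ 0.0015 -0.0008  0.0003]
```

```bash
python3 -m inch '[{"dp":[0,0,-10],"angular":[0,0,0],"fingers":255},{"dp":[0,0,-30],"angular":[0,0,0],"fingers":255},{"dp":[0,0,-65],"angular":[0,0,0],"fingers":255},{"dp":[0,0,-100],"angular":[0,0,0],"fingers":255},{"dp":[0,0,-140],"angular":[0,0,0],"fingers":255},{"dp":[0,0,-175],"angular":[0,0,0],"fingers":255},{"dp":[0,0,-195],"angular":[0,0,0],"fingers":255},{"dp":[0,0,-195],"angular":[0,0,0],"fingers":255},{"dp":[0,0,-195],"angular":[0,0,0],"fingers":255}]';python3 go.py 549 -102 180 98.25
```

```text
clock: 53.2
eef_pos: [545.2, 392.0, 177.4]
tcp_rot: [3.14, -0.001, 1.638]
contact_force: [-0.2, -0.8, -4.8]
opening: 0.39
t 53.2 p [545.2 392.  177.4] rpy [ 1.7989e+02 -7.0000e-02  9.3820e+01] F [-0.2 -0.8 -4.8] M [-0.03  0.06  0.03] op 0.39 q [ 0.62  0.45  1.56  0.    1.13 -1.02]
dp [-493.1  -29.2   -3.3] ang [ 0.0019 -0.0011 -0.0773]
```

```bash
python3 -m inch '[{"dp":[-35,-2,0],"angular":[0,0,-0.01],"fingers":255},{"dp":[-76,-4.5,0],"angular":[0,0,-0.01],"fingers":255},{"dp":[-117,-7,0],"angular":[0,0,-0.02],"fingers":255},{"dp":[-158,-9,0],"angular":[0,0,-0.03],"fingers":255},{"dp":[-199,-12,0],"angular":[0,0,-0.03],"fingers":255},{"dp":[-240,-14,0],"angular":[0,0,-0.04],"fingers":255},{"dp":[-281,-17,0],"angular":[0,0,-0.045],"fingers":255},{"dp":[-322,-19,0],"angular":[0,0,-0.05],"fingers":255},{"dp":[-363,-21,0],"angular":[0,0,-0.06],"fingers":255},{"dp":[-404,-24,0],"angular":[0,0,-0.065],"fingers":255},{"dp":[-445,-26,0],"angular":[0,0,-0.07],"fingers":255},{"dp":[-480,-28.5,0],"angular":[0,0,-0.077],"fingers":255}]';python3 -m inch '[{"dp":[0,0,0],"angular":[0,0,0],"fingers":255},{"dp":[0,0,0],"angular":[0,0,0],"fingers":255},{"dp":[0,0,0],"angular":[0,0,0],"fingers":255},{"dp":[0,0,0],"angular":[0,0,0],"fingers":255}]'>/dev/null;python3 go.py 549 -102 96 98.25
```

```text
clock: 54.2
eef_pos: [546.5, -91.3, 173.8]
tcp_rot: [-3.138, -0.001, 1.714]
contact_force: [0.9, 0.1, -4.3]
opening: 0.388
t 54.53 p [547.6 -88.  174.9] rpy [-1.7987e+02 -6.0000e-02  9.8270e+01] F [ 0.  -0.6 -3.9] M [ 0.05  0.01 -0.05] op 0.389 q [-0.16  0.28  1.82  0.    1.04 -1.88]
dp [-14.1  -0.5  78.9] ang [-0.0022 -0.001   0.0004]
```

```bash
python3 -m inch '[{"dp":[-14,-1,10],"angular":[0,0,0],"fingers":255},{"dp":[-14,-1,40],"angular":[0,0,0],"fingers":255},{"dp":[-14,-1,65],"angular":[0,0,0],"fingers":255},{"dp":[-14,-1,79],"angular":[0,0,0],"fingers":255},{"dp":[-14,-1,79],"angular":[0,0,0],"fingers":255},{"dp":[-14,-1,79],"angular":[0,0,0],"fingers":255},{"dp":[-14,-1,79],"angular":[0,0,0],"fingers":255},{"dp":[-14,-1,79],"angular":[0,0,0],"fingers":255}]';python3 go.py 549 -102 96 98.25; python3 chk.py s24
```

```text
clock: 55.2
eef_pos: [550.6, -103.0, 98.4]
tcp_rot: [3.14, 0.001, 1.715]
contact_force: [0.1, 0.2, -3.4]
opening: 0.389
t 55.2 p [ 550.6 -103.    98.4] rpy [1.7988e+02 4.0000e-02 9.8270e+01] F [ 0.1  0.2 -3.4] M [ 0.01 -0.02 -0.01] op 0.389 q [-0.19  0.38  1.87 -0.    0.89 -1.9 ]
dp [ 1.2 -1.4  2.4] ang [0.002  0.0007 0.0003]
25 21 125.3
40 20 124.18
55 19 125.7
70 23 125.57
pocket top 129.23 lat 0.5
crop origin [190 136]
```

View pics/s24c.png

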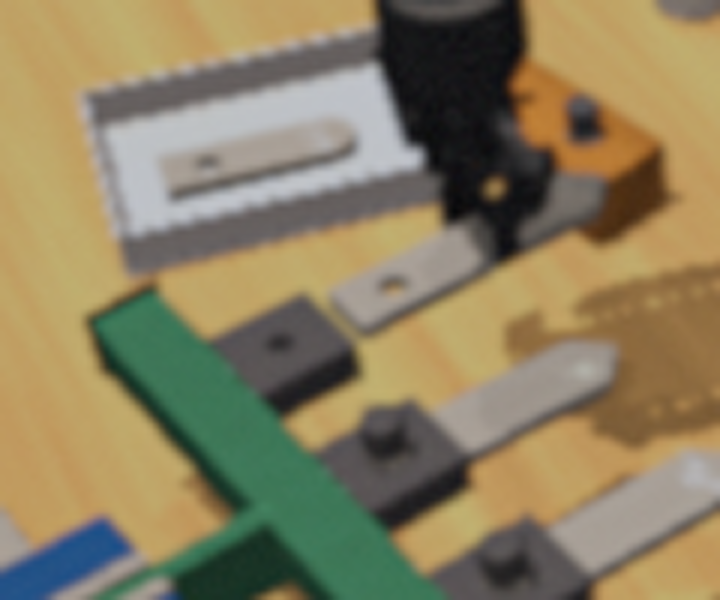

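```bash
python3 -m inch '[{"dp":[1.2,-1,1.5],"angular":[0,0,0],"fingers":255},{"dp":[1.2,-1,3.2],"angular":[0,0,0],"fingers":255},{"dp":[1.2,-1,3.2],"angular":[0,0,0],"fingers":255},{"dp":[1.2,-1,3.2],"angular":[0,0,0],"fingers":255}]';python3 go.py 549 -102 96 98.25; python3 chk.py s25
```

```text
clock: 55.58
eef_pos: [548.3, -102.0, 94.1]
tcp_rot: [3.141, 0.0, 1.714]
contact_force: [-0.4, -0.5, -3.1]
opening: 0.395
t 55.58 p [ 548.3 -102.    94.1] rpy [179.99   0.    98.23] F [-0.4 -0.5 -3.1] M [ 0.03  0.02 -0.  ] op 0.395 q [-0.19  0.39  1.88 -0.    0.88 -1.9 ]
dp [-0.1  0.7 -1.9] ang [ 0.0001  0.0001 -0.0003]
25 17 121.58
40 22 119.75
55 17 120.27
70 20 121.25
pocket top 129.35 lat -0.1
crop origin [191 136]
```

```bash
python3 -m inch '[{"dp":[0,1,-0.9],"angular":[0,0,0],"fingers":255},{"dp":[0,5,-0.9],"angular":[0,0,0],"fingers":255},{"dp":[0,9,-0.9],"angular":[0,0,0],"fingers":255},{"dp":[0,13,-0.9],"angular":[0,0,0],"fingers":255},{"dp":[0,17,-0.9],"angular":[0,0,0],"fingers":255},{"dp":[0,21,-0.9],"angular":[0,0,0],"fingers":255},{"dp":[0,25,-0.9],"angular":[0,0,0],"fingers":255},{"dp":[0,25,-0.9],"angular":[0,0,0],"fingers":255},{"dp":[0,25,-0.9],"angular":[0,0,0],"fingers":255}]'; python3 go.py 620 -91.9 95.3 98.25
```

```text
clock: 56.38
eef_pos: [573.4, -98.4, 94.8]
tcp_rot: [3.141, 0.0, 1.715]
contact_force: [-0.4, -0.8, -3.7]
opening: 0.388
t 56.38 p [573.4 -98.4  94.8] rpy [1.7999e+02 1.0000e-02 9.8250e+01] F [-0.4 -0.8 -3.7] M [ 0.08 -0.    0.01] op 0.388 q [-0.17  0.42  1.82 -0.    0.9  -1.89]
dp [-0.3 47.  -0.5] ang [ 0.0002  0.0001 -0.0001]
```

```bash
python3 -m inch '[{"dp":[-0.3,6,0],"angular":[0,0,0],"fingers":255},{"dp":[-0.3,12,0],"angular":[0,0,0],"fingers":255},{"dp":[-0.3,18,0],"angular":[0,0,0],"fingers":255},{"dp":[-0.3,24,0],"angular":[0,0,0],"fingers":255},{"dp":[-0.3,30,0],"angular":[0,0,0],"fingers":255},{"dp":[-0.3,36,0],"angular":[0,0,0],"fingers":255},{"dp":[-0.3,42,0],"angular":[0,0,0],"fingers":255},{"dp":[-0.3,42,0],"angular":[0,0,0],"fingers":255},{"dp":[-0.3,42,0],"angular":[0,0,0],"fingers":255}]'; python3 go.py 620 -91.9 95.3 98.25;python3 -m inch '[{"dp":[0,1.5,0],"angular":[0,0,0],"fingers":255},{"dp":[0,3,0],"angular":[0,0,0],"fingers":255},{"dp":[0,3,0],"angular":[0,0,0],"fingers":255},{"dp":[0,3,0],"angular":[0,0,0],"fingers":255}]'; python3 go.py 620 -91.9 95.3 98.25
```

```text
clock: 57.13
eef_pos: [615.5, -92.6, 94.9]
tcp_rot: [3.141, 0.0, 1.715]
contact_force: [1.1, 1.8, -3.5]
opening: 0.386
t 57.13 p [615.5 -92.6  94.9] rpy [1.7995e+02 1.0000e-02 9.8250e+01] F [ 1.1  1.8 -3.5] M [ 0.29 -0.06  0.21] op 0.386 q [-0.15  0.47  1.73  0.    0.94 -1.87]
dp [ 0.1  4.6 -0.4] ang [ 0.0009  0.0002 -0.0001]
clock: 57.47
eef_pos: [617.6, -92.3, 94.9]
tcp_rot: [-3.142, -0.0, 1.714]
contact_force: [-0.3, 1.8, -3.8]
opening: 0.392
t 57.47 p [617.6 -92.3  94.9] rpy [-180.     -0.     98.23] F [-0.3  1.8 -3.8] M [0.33 0.13 0.12] op 0.392 q [-0.15  0.48  1.73  0.    0.94 -1.87]
dp [ 0.1  2.4 -0.4] ang [-0.0001 -0.     -0.0003]
```

```bash
python3 -m inch '[{"dp":[0.3,1.5,0],"angular":[0,0,0],"fingers":255},{"dp":[0.3,3,0],"angular":[0,0,0],"fingers":255},{"dp":[0.3,3,0],"angular":[0,0,0],"fingers":255},{"dp":[0.3,3,0],"angular":[0,0,0],"fingers":255}]'; python3 go.py 620 -91.9 95.3 98.25;python3 -m inch '[{"dp":[0,1,0],"angular":[0,0,0],"fingers":255},{"dp":[0,2,0],"angular":[0,0,0],"fingers":255},{"dp":[0,2,0],"angular":[0,0,0],"fingers":255},{"dp":[0,2,0],"angular":[0,0,0],"fingers":255}]'; python3 go.py 620 -91.9 95.3 98.25
```

```text
clock: 57.8
eef_pos: [619.2, -91.9, 94.4]
tcp_rot: [-3.139, -0.0, 1.715]
contact_force: [-5.7, -0.6, -2.4]
opening: 0.391
t 57.8 p [619.2 -91.9  94.4] rpy [-1.7983e+02 -1.0000e-02  9.8240e+01] F [-5.7 -0.6 -2.4] M [-0.09  0.82  0.1 ] op 0.391 q [-0.15  0.48  1.72 -0.    0.94 -1.86]
dp [-0.2  0.7 -0.9] ang [-0.0029 -0.0001 -0.0002]
clock: 58.13
eef_pos: [619.2, -91.8, 93.8]
tcp_rot: [-3.135, -0.001, 1.715]
contact_force: [-11.2, -2.1, -2.9]
opening: 0.384
t 58.13 p [619.2 -91.8  93.8] rpy [-1.7961e+02 -3.0000e-02  9.8240e+01] F [-11.2  -2.1  -2.9] M [-0.37  1.65  0.07] op 0.384 q [-0.15  0.48  1.72 -0.    0.95 -1.86]
dp [-0.2  0.8 -1.5] ang [-0.0068 -0.0005 -0.0002]
```

```bash
python3 -m inch '[{"dp":[0,-0.5,0.5],"angular":[0,0,0],"fingers":255},{"dp":[0,-1,0.5],"angular":[0,0,0],"fingers":255},{"dp":[0,-1,0.5],"angular":[0,0,0],"fingers":120},{"dp":[0,-1,0.5],"angular":[0,0,0],"fingers":100},{"dp":[0,-1,0.5],"angular":[0,0,0],"fingers":90},{"dp":[0,-1,0.5],"angular":[0,0,0],"fingers":90},{"dp":[0,-1,-20],"angular":[0,0,0],"fingers":90},{"dp":[0,-1,-55],"angular":[0,0,0],"fingers":90},{"dp":[0,-1,-95],"angular":[0,0,0],"fingers":90},{"dp":[0,-1,-120],"angular":[0,0,0],"fingers":90},{"dp":[0,-1,-120],"angular":[0,0,0],"fingers":90},{"dp":[0,-1,-120],"angular":[0,0,0],"fingers":90}]'; python3 go.py 423.8 -229.8 160 14.0; python3 - <<'E'
from h import *
im,d=save('scene','s26'); cv2.imwrite('pics/s26c.png',cv2.resize(im[150:260,200:330],(709,600),interpolation=cv2.INTER_CUBIC))
E
```

```text
clock: 59.13
eef_pos: [623.1, -91.6, 217.2]
tcp_rot: [3.137, 0.001, 1.715]
contact_force: [0.5, -0.3, 0.4]
opening: 0.645
t 59.13 p [623.1 -91.6 217.2] rpy [1.7975e+02 8.0000e-02 9.8240e+01] F [ 0.5 -0.3  0.4] M [-0.    0.05 -0.  ] op 0.645 q [-0.15  0.35  1.62 -0.    1.17 -1.86]
dp [-108.2 -217.3   56.3] ang [ 0.0046 -0.0022  1.4702]
```

View pics/s26c.png

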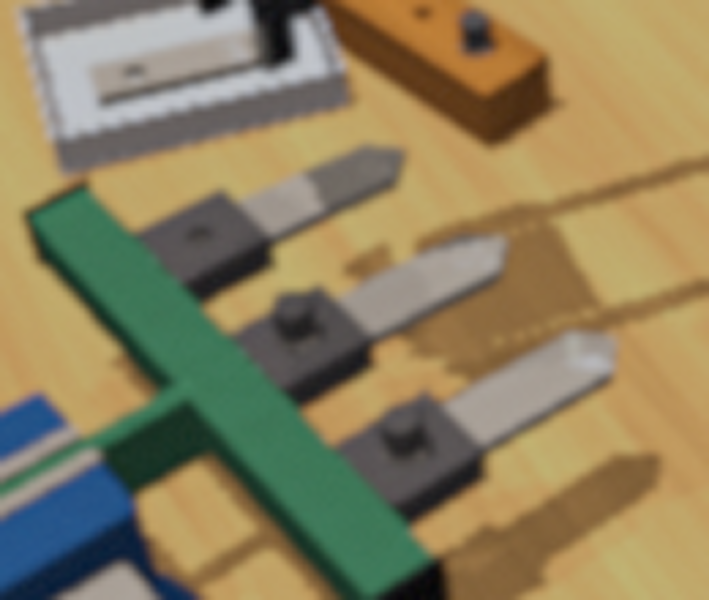

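```bash
python3 -m inch '[{"dp":[-9,-18,0],"angular":[0,0,0.124],"fingers":90},{"dp":[-18,-36,0],"angular":[0,0,0.248],"fingers":90},{"dp":[-27,-54,0],"angular":[0,0,0.372],"fingers":90},{"dp":[-36,-72,0],"angular":[0,0,0.496],"fingers":90},{"dp":[-45,-90,0],"angular":[0,0,0.62],"fingers":90},{"dp":[-54,-108,0],"angular":[0,0,0.744],"fingers":90},{"dp":[-63,-126,0],"angular":[0,0,0.868],"fingers":90},{"dp":[-72,-145,0],"angular":[0,0,0.992],"fingers":90},{"dp":[-81,-163,0],"angular":[0,0,1.116],"fingers":90},{"dp":[-90,-181,10],"angular":[0,0,1.24],"fingers":90},{"dp":[-99,-199,25],"angular":[0,0,1.36],"fingers":90},{"dp":[-108,-217,50],"angular":[0,0,1.47],"fingers":90}]' 40;python3 -m inch '[{"dp":[0,0,0],"angular":[0,0,0],"fingers":90},{"dp":[0,0,0],"angular":[0,0,0],"fingers":90},{"dp":[0,0,0],"angular":[0,0,0],"fingers":90},{"dp":[0,0,0],"angular":[0,0,0],"fingers":90}]'>/dev/null;python3 go.py 423.5 -230.2 72 14
```

```text
clock: 60.18
eef_pos: [422.0, -230.1, 164.7]
tcp_rot: [3.14, -0.001, 0.239]
contact_force: [1.2, -0.9, 0.1]
opening: 0.648
t 60.52 p [ 423.4 -229.3  165.4] rpy [ 1.7997e+02 -5.0000e-02  1.4120e+01] F [ 0.8 -0.2  0.3] M [0.01 0.   0.02] op 0.648 q [-0.5   0.18  1.98  0.    0.98 -0.75]
dp [-0.2  0.8 93.4] ang [ 0.0005 -0.0008  0.0022]
```

```bash
python3 -m inch '[{"dp":[0,0.8,40],"angular":[0,0,0],"fingers":100},{"dp":[0,0.8,80],"angular":[0,0,0],"fingers":100},{"dp":[0,0.8,110],"angular":[0,0,0],"fingers":100},{"dp":[0,0.8,124],"angular":[0,0,0],"fingers":100},{"dp":[0,0.8,131.5],"angular":[0,0,0],"fingers":100},{"dp":[0,0.8,131.5],"angular":[0,0,0],"fingers":100},{"dp":[0,0.8,131.5],"angular":[0,0,0],"fingers":100}]'; python3 go.py 423.5 -230.2 32 14;python3 -m inch '[{"dp":[0,0,0],"angular":[0,0,0],"fingers":255},{"dp":[0,0,0],"angular":[0,0,0],"fingers":255},{"dp":[0,0,0],"angular":[0,0,0],"fingers":255},{"dp":[0,0,0],"angular":[0,0,0],"fingers":255},{"dp":[0,0,0],"angular":[0,0,0],"fingers":255},{"dp":[0,0,0],"angular":[0,0,0],"fingers":255}]' 50;python3 go.py 423.5 -230.2 32 14
```

```text
clock: 61.1
eef_pos: [423.6, -230.3, 34.1]
tcp_rot: [3.141, -0.001, 0.246]
contact_force: [0.7, -0.2, 0.3]
opening: 0.607
t 61.1 p [ 423.6 -230.3   34.1] rpy [ 1.7996e+02 -4.0000e-02  1.4070e+01] F [ 0.7 -0.2  0.3] M [ 0.03  0.03 -0.03] op 0.607 q [-0.5   0.39  2.07  0.    0.68 -0.75]
dp [-0.  -0.1  2.1] ang [ 0.0007 -0.0008  0.0012]
clock: 61.6
eef_pos: [423.4, -230.6, 34.8]
tcp_rot: [3.14, -0.002, 0.244]
contact_force: [-1.1, 0.9, 7.7]
opening: 0.237
t 61.6 p [ 423.4 -230.6   34.8] rpy [ 1.7991e+02 -1.0000e-01  1.4010e+01] F [-1.1  0.9  7.7] M [ 0.13  0.21 -0.02] op 0.237 q [-0.5   0.39  2.07  0.    0.68 -0.75]
dp [ 0.2 -0.4  2.8] ang [ 0.0016 -0.0018  0.0001]
```

```bash
python3 -m inch '[{"dp":[0,0,-10],"angular":[0,0,0],"fingers":255},{"dp":[0,0,-20],"angular":[0,0,0],"fingers":255},{"dp":[0,0,-30],"angular":[0,0,0],"fingers":255},{"dp":[0,0,-40],"angular":[0,0,0],"fingers":255},{"dp":[0,0,-52],"angular":[0,0,0],"fingers":255},{"dp":[0,0,-80],"angular":[0,0,0],"fingers":255},{"dp":[0,0,-120],"angular":[0,0,0],"fingers":255},{"dp":[0,0,-155],"angular":[0,0,0],"fingers":255},{"dp":[0,0,-170],"angular":[0,0,0],"fingers":255},{"dp":[0,0,-170],"angular":[0,0,0],"fingers":255},{"dp":[0,0,-170],"angular":[0,0,0],"fingers":255},{"dp":[0,0,-170],"angular":[0,0,0],"fingers":255}]'; python3 go.py 675 -83.7 195 98.25
```

```text
clock: 62.6
eef_pos: [421.8, -229.8, 202.8]
tcp_rot: [-3.141, 0.001, 0.244]
contact_force: [-1.1, 0.1, -1.4]
opening: 0.236
t 62.6 p [ 421.8 -229.8  202.8] rpy [-1.7996e+02  4.0000e-02  1.4010e+01] F [-1.1  0.1 -1.4] M [-0.03 -0.05 -0.02] op 0.236 q [-0.5   0.13  1.94 -0.    1.07 -0.75]
dp [281.  -80.4   7.6] ang [-1.1000e-03  1.0000e-04 -1.4703e+00]
```

```bash
python3 -m inch '[{"dp":[23,-7,0],"angular":[0,0,-0.123],"fingers":255},{"dp":[46,-13,0],"angular":[0,0,-0.246],"fingers":255},{"dp":[70,-20,0],"angular":[0,0,-0.369],"fingers":255},{"dp":[94,-27,0],"angular":[0,0,-0.492],"fingers":255},{"dp":[117,-33,0],"angular":[0,0,-0.615],"fingers":255},{"dp":[140,-40,0],"angular":[0,0,-0.738],"fingers":255},{"dp":[164,-47,0],"angular":[0,0,-0.861],"fingers":255},{"dp":[188,-53,0],"angular":[0,0,-0.984],"fingers":255},{"dp":[211,-60,0],"angular":[0,0,-1.107],"fingers":255},{"dp":[234,-67,0],"angular":[0,0,-1.23],"fingers":255},{"dp":[258,-74,0],"angular":[0,0,-1.35],"fingers":255},{"dp":[281,-80,5],"angular":[0,0,-1.47],"fingers":255}]';python3 -m inch '[{"dp":[0,0,0],"angular":[0,0,0],"fingers":255},{"dp":[0,0,0],"angular":[0,0,0],"fingers":255},{"dp":[0,0,0],"angular":[0,0,0],"fingers":255},{"dp":[0,0,0],"angular":[0,0,0],"fingers":255}]'>/dev/null;python3 go.py 675 -83.7 166 98.25
```

```text
clock: 63.6
eef_pos: [676.2, -83.6, 196.7]
tcp_rot: [-3.139, -0.001, 1.721]
contact_force: [-0.4, -0.8, -0.7]
opening: 0.231
t 63.93 p [674.5 -85.  197.5] rpy [-1.7989e+02 -2.0000e-02  9.8120e+01] F [ 0.  -0.3 -0.9] M [-0.02 -0.01  0.  ] op 0.237 q [-0.13  0.45  1.52 -0.    1.18 -1.84]
dp [ 1.2  0.7 31.5] ang [-0.002  -0.0003 -0.0023]
```

```bash
python3 -m inch '[{"dp":[1.4,0.7,12],"angular":[0,0,0],"fingers":255},{"dp":[1.4,0.7,24],"angular":[0,0,0],"fingers":255},{"dp":[1.4,0.7,31],"angular":[0,0,0],"fingers":255},{"dp":[1.4,0.7,31],"angular":[0,0,0],"fingers":255},{"dp":[1.4,0.7,31],"angular":[0,0,0],"fingers":255},{"dp":[1.4,0.7,31],"angular":[0,0,0],"fingers":255}]';python3 go.py 675 -83.5 166 98.25; python3 - <<'E'
from h import *
c=proj('scene',[[675.2,-83.2,129.5]])[0]; print(c)
im,d=save('scene','s27'); cv2.imwrite('pics/s27c.png',cv2.resize(im[155:215,207:267],(600,600),interpolation=cv2.INTER_CUBIC))
E
```

```text
clock: 64.43
eef_pos: [676.4, -83.1, 167.5]
tcp_rot: [3.141, 0.0, 1.714]
contact_force: [-0.3, 0.1, -0.1]
opening: 0.233
t 64.43 p [676.4 -83.1 167.5] rpy [179.99   0.    98.22] F [-0.3  0.1 -0.1] M [-0.01 -0.03  0.  ] op 0.233 q [-0.12  0.48  1.54  0.    1.12 -1.84]
dp [-0.2 -1.4  1.5] ang [ 0.0001  0.     -0.0005]
[236.18765186 192.58942612]
```

View pics/s27c.png

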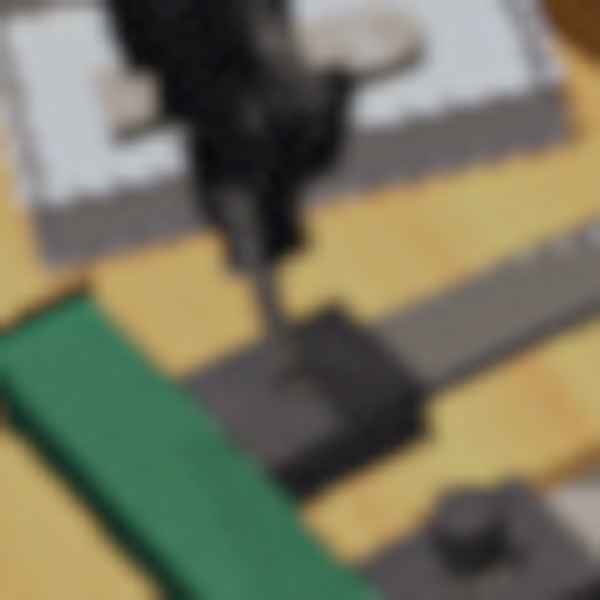

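```bash
python3 -m inch '[{"dp":[-0.2,-0.3,4],"angular":[0,0,0],"fingers":255},{"dp":[-0.2,-0.3,8],"angular":[0,0,0],"fingers":255},{"dp":[-0.2,-0.3,12],"angular":[0,0,0],"fingers":255},{"dp":[-0.2,-0.3,14],"angular":[0,0,0],"fingers":255},{"dp":[-0.2,-0.3,14],"angular":[0,0,0],"fingers":255}]';python3 go.py 675 -83.5 166 98.25;python3 -m inch '[{"dp":[0,0,4],"angular":[0,0,0],"fingers":255},{"dp":[0,0,8],"angular":[0,0,0],"fingers":255},{"dp":[0,0,12],"angular":[0,0,0],"fingers":255},{"dp":[0,0,12],"angular":[0,0,0],"fingers":255}]';python3 go.py 675 -83.5 166 98.25
```

```text
clock: 64.9
eef_pos: [675.3, -83.2, 152.4]
tcp_rot: [-3.14, -0.0, 1.715]
contact_force: [-0.8, -0.9, -1.2]
opening: 0.238
t 64.9 p [675.3 -83.2 152.4] rpy [-1.799e+02 -2.000e-02  9.823e+01] F [-0.8 -0.9 -1.2] M [-0.05  0.25 -0.01] op 0.238 q [-0.12  0.49  1.55 -0.    1.1  -1.84]
dp [ -0.2  -0.3 -13.6] ang [-0.0017 -0.0004 -0.0003]
clock: 65.23
eef_pos: [675.3, -83.2, 140.2]
tcp_rot: [-3.14, -0.0, 1.715]
contact_force: [-2.1, -0.9, -1.4]
opening: 0.237
t 65.23 p [675.3 -83.2 140.2] rpy [-1.7991e+02 -2.0000e-02  9.8240e+01] F [-2.1 -0.9 -1.4] M [-0.04  0.39 -0.01] op 0.237 q [-0.12  0.5   1.56 -0.    1.08 -1.84]
dp [ -0.2  -0.4 -25.8] ang [-0.0016 -0.0003 -0.0002]
```

```bash
python3 -m inch '[{"dp":[0,-0.6,4],"angular":[0,0,0],"fingers":255},{"dp":[0,-0.6,8],"angular":[0,0,0],"fingers":255},{"dp":[0,-0.6,12],"angular":[0,0,0],"fingers":255},{"dp":[0,-0.6,12],"angular":[0,0,0],"fingers":255}]';python3 go.py 675 -83.5 166 98.25;python3 -m inch '[{"dp":[0,0,4],"angular":[0,0,0],"fingers":255},{"dp":[0,0,8],"angular":[0,0,0],"fingers":255},{"dp":[0,0,11],"angular":[0,0,0],"fingers":255},{"dp":[0,0,14],"angular":[0,0,0],"fingers":255},{"dp":[0,0,16],"angular":[0,0,0],"fingers":255},{"dp":[0,0,16],"angular":[0,0,0],"fingers":255}]';python3 go.py 675 -83.5 166 98.25
```

```text
clock: 65.57
eef_pos: [675.0, -83.3, 128.3]
tcp_rot: [-3.141, -0.0, 1.714]
contact_force: [-1.3, -0.8, -2.0]
opening: 0.236
t 65.57 p [675.  -83.3 128.3] rpy [-1.7994e+02 -1.0000e-02  9.8230e+01] F [-1.3 -0.8 -2. ] M [-0.04  0.34  0.01] op 0.236 q [-0.13  0.51  1.57 -0.    1.05 -1.84]
dp [ -0.2  -0.  -37.7] ang [-0.001  -0.0002 -0.0003]
clock: 66.07
eef_pos: [675.1, -83.4, 114.4]
tcp_rot: [-3.141, -0.0, 1.715]
contact_force: [-8.9, 0.5, 11.1]
opening: 0.233
t 66.07 p [675.1 -83.4 114.4] rpy [-179.97   -0.     98.24] F [-8.9  0.5 11.1] M [0.04 1.62 0.  ] op 0.233 q [-0.13  0.53  1.58 -0.    1.03 -1.84]
dp [ -0.1  -0.1 -51.6] ang [-0.0006 -0.     -0.0002]
```

Seated at the expected height (114.2). Release and retreat, then inspect.

```bash
python3 -m inch '[{"dp":[0,0,0.5],"angular":[0,0,0],"fingers":150},{"dp":[0,0,-0.5],"angular":[0,0,0],"fingers":130},{"dp":[0,0,-1],"angular":[0,0,0],"fingers":120},{"dp":[0,0,-1],"angular":[0,0,0],"fingers":120},{"dp":[0,0,-20],"angular":[0,0,0],"fingers":120},{"dp":[0,0,-50],"angular":[0,0,0],"fingers":80},{"dp":[0,0,-90],"angular":[0,0,0],"fingers":60},{"dp":[0,-40,-120],"angular":[0,0,0],"fingers":60},{"dp":[0,-80,-150],"angular":[0,0,0],"fingers":60},{"dp":[0,-120,-170],"angular":[0,0,0],"fingers":60},{"dp":[0,-160,-170],"angular":[0,0,0],"fingers":60},{"dp":[0,-200,-170],"angular":[0,0,0],"fingers":60}]';python3 -m inch '[{"dp":[-35,-35,0],"angular":[0,0,0],"fingers":60},{"dp":[-70,-70,0],"angular":[0,0,0],"fingers":60},{"dp":[-105,-105,0],"angular":[0,0,0],"fingers":60},{"dp":[-105,-105,0],"angular":[0,0,0],"fingers":60},{"dp":[-105,-105,0],"angular":[0,0,0],"fingers":60}]' >/dev/null; python3 go.py 400 -200 250 98; python3 - <<'E'
from h import *
im,d=save('scene','s28'); cv2.imwrite('pics/s28c.png',cv2.resize(im[160:260,210:330],(720,600),interpolation=cv2.INTER_CUBIC))
im2,d2=save('top','t28'); cv2.imwrite('pics/t28c.png',cv2.resize(im2[100:240,220:460],(800,467),interpolation=cv2.INTER_CUBIC))
P=cloud('scene',d)
for nm,c in(('1',(646.7,115)),('2',(661,16)),('3',(675.3,-83))):
    k=(np.hypot(P[...,0]-c[0],P[...,1]-c[1])<22)&(P[...,2]>143)
    v,u=np.nonzero(k);print(nm,k.sum(),u.mean().round(2),v.mean().round(2),proj('scene',[c+(153,)]).round(1),np.percentile(P[k][:,2],[50,80,95]).round(1),P[k].mean(0).round(1))
E
```

```text
clock: 67.07
eef_pos: [491.4, -110.2, 284.6]
tcp_rot: [3.138, 0.002, 1.715]
contact_force: [-0.4, -0.7, 0.6]
opening: 0.766
t 67.48 p [ 400.6 -231.9  283.1] rpy [1.800e+02 1.100e-01 9.806e+01] F [ 0.3  0.4 -0.8] M [-0.02 -0.05 -0.  ] op 0.767 q [-0.53  0.02  1.87 -0.    1.24 -2.24]
dp [31.7  3.9 33. ] ang [0.     0.0019 0.0011]
1 58 273.31 227.52 [[273.5 226.1]] [153.4 155.8 156.7] [649.2 118.5 152.4]
2 52 253.4 206.56 [[253.2 205.6]] [153.9 155.4 156.8] [661.9  19.  152.4]
3 44 234.95 188.18 [[234.9 187.1]] [153.6 155.7 156.9] [677.  -78.9 152.7]
```

View pics/s28c.png

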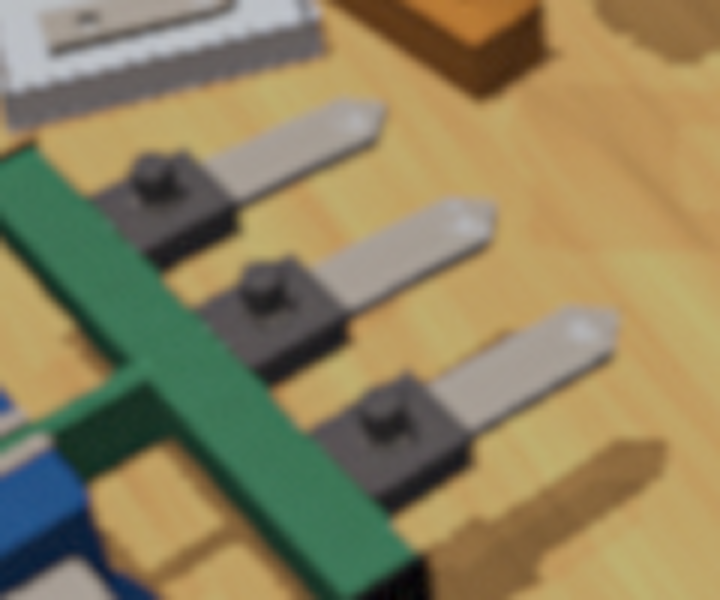

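View pics/t28c.png

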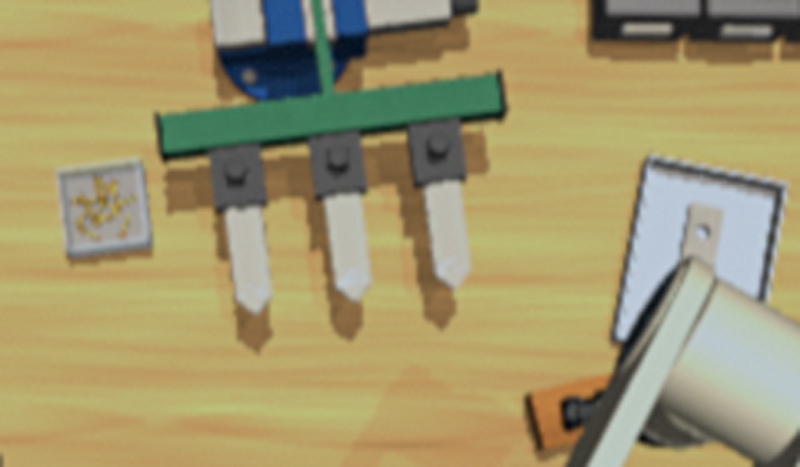

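```bash
python3 - <<'E'
from m import *
im=cv2.imread('pics/t28.png');hsv=cv2.cvtColor(im,cv2.COLOR_BGR2HSV);P=cloud('top',np.load('pics/t28.npy'))
u=np.r_[np.cos(.1427),np.sin(.1427)]
g=(hsv[...,1]<50)&(hsv[...,2]>110)
for n,c0 in (('1',(646.7,115)),('2',(661,16)),('3',(675.3,-83))):
    for m,s,c in comps(im,g,80):
        X=P[m].mean(0)
        if abs((X[:2]-c0)@np.r_[-u[1],u[0]])<20 and 80<X[2]<140:
            v,w=np.nonzero(m);Q=ray('top',np.c_[w,v],118)[:,:2];q=(Q-c0)@u
            A=np.c_[P[m][:,:2]@u,np.ones(m.sum())];k=np.linalg.lstsq(A,P[m][:,2],rcond=None)[0]
            print(n,'tip at',q.min().round(1),'(home -138)','z',X[2].round(1),'slope',k[0].round(3))
im=cv2.imread('pics/s28.png');cv2.imwrite('pics/s28d.png',cv2.resize(im[70:370,80:480],(800,600)))
E
```

```text
1 tip at 134.4 (home -138) z 110.4 slope -0.007
1 tip at -138.7 (home -138) z 118.4 slope -1.051
2 tip at 130.4 (home -138) z 138.9 slope -0.001
2 tip at 128.3 (home -138) z 138.8 slope 0.028
2 tip at -138.4 (home -138) z 112.4 slope 0.049
3 tip at 133.7 (home -138) z 83.1 slope -0.037
3 tip at -141.0 (home -138) z 117.5 slope -1.052
```

View pics/s28d.png

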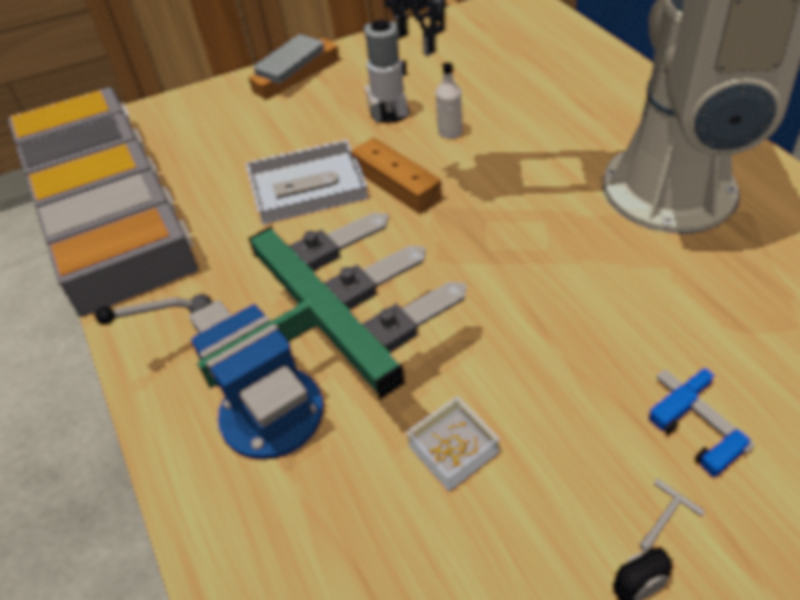

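Tines 1 and 2 are home, with tips at -138.7 and -138.4 mm. The right tine's tip reads -141 mm, so it may have crept out 2–3 mm at release. I'll nudge it in by its point with shut fingers.

```bash
python3 go.py 490 -109.8 160 98.2
```

```text
t 67.58 p [ 402.7 -229.6  283. ] rpy [1.7994e+02 2.0000e-02 9.8090e+01] F [ 0.6 -0.3  0.9] M [ 0.05 -0.05  0.05] op 0.763 q [-0.52  0.02  1.87  0.    1.24 -2.23]
dp [106.3 103.2 123. ] ang [ 0.0011  0.0004 -0.0019]
```

```bash
python3 -m inch '[{"dp":[27,26,20],"angular":[0,0,0],"fingers":255},{"dp":[54,52,50],"angular":[0,0,0],"fingers":255},{"dp":[80,78,80],"angular":[0,0,0],"fingers":255},{"dp":[106,103,110],"angular":[0,0,0],"fingers":255},{"dp":[106,103,145],"angular":[0,0,0],"fingers":255},{"dp":[106,103,180],"angular":[0,0,0],"fingers":255},{"dp":[106,103,198],"angular":[0,0,0],"fingers":255},{"dp":[106,103,198],"angular":[0,0,0],"fingers":255},{"dp":[106,103,198],"angular":[0,0,0],"fingers":255},{"dp":[106,103,198],"angular":[0,0,0],"fingers":255}]'; python3 go.py 525 -104.9 85 98.2;python3 - <<'E'
from h import *
im,d=save('scene','s29'); cv2.imwrite('pics/s29c.png',cv2.resize(im[140:240,220:320],(600,600),interpolation=cv2.INTER_CUBIC))
E
```

```text
clock: 68.42
eef_pos: [490.9, -109.0, 86.0]
tcp_rot: [3.14, 0.001, 1.715]
contact_force: [-0.1, -0.2, -0.1]
opening: 0.001
t 68.42 p [ 490.9 -109.    86. ] rpy [1.7989e+02 3.0000e-02 9.8260e+01] F [-0.1 -0.2 -0.1] M [ 0.01 -0.03 -0.05] op 0.001 q [-0.22  0.33  2.    0.    0.81 -1.94]
dp [-0.8 34.3  1. ] ang [0.0019 0.0006 0.0011]
```

View pics/s29c.png

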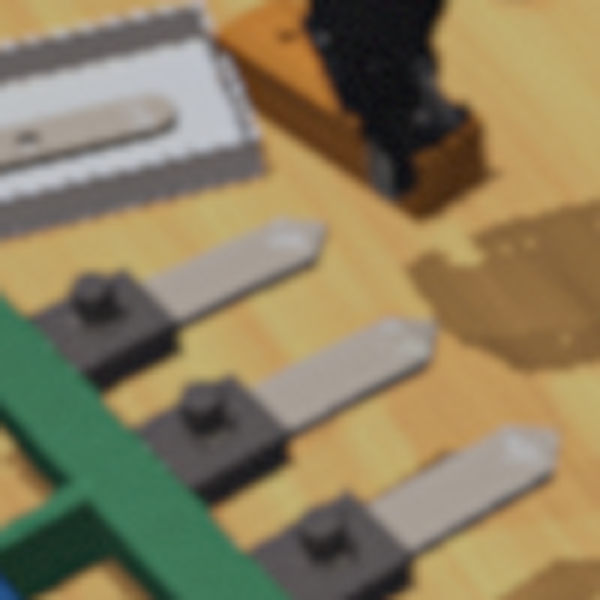

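```bash
python3 -m inch '[{"dp":[-0.8,8,2],"angular":[0,0,0],"fingers":255},{"dp":[-0.8,16,2],"angular":[0,0,0],"fingers":255},{"dp":[-0.8,22,2],"angular":[0,0,0],"fingers":255},{"dp":[-0.8,26,2],"angular":[0,0,0],"fingers":255},{"dp":[-0.8,28,2],"angular":[0,0,0],"fingers":255},{"dp":[-0.8,28,2],"angular":[0,0,0],"fingers":255}]'; python3 go.py 525 -104.9 85 98.2;python3 -m inch '[{"dp":[0,1,0],"angular":[0,0,0],"fingers":255},{"dp":[0,2,0],"angular":[0,0,0],"fingers":255},{"dp":[0,3,0],"angular":[0,0,0],"fingers":255},{"dp":[0,3,0],"angular":[0,0,0],"fingers":255}]'; python3 go.py 525 -104.9 85 98.2;python3 -m inch '[{"dp":[0,1,0],"angular":[0,0,0],"fingers":255},{"dp":[0,2,0],"angular":[0,0,0],"fingers":255},{"dp":[0,3,0],"angular":[0,0,0],"fingers":255},{"dp":[0,3,0],"angular":[0,0,0],"fingers":255}]'; python3 go.py 525 -104.9 85 98.2
```

```text
clock: 68.97
eef_pos: [518.0, -106.0, 82.8]
tcp_rot: [3.141, 0.0, 1.715]
contact_force: [0.1, -0.1, 0.4]
opening: -0.0
t 68.97 p [ 518.  -106.    82.8] rpy [1.7998e+02 1.0000e-02 9.8240e+01] F [ 0.1 -0.1  0.4] M [-0.02  0.01 -0.07] op -0.0 q [-0.2   0.37  1.95  0.    0.83 -1.92]
dp [ 0.1  7.1 -2.2] ang [0.0004 0.0001 0.0007]
clock: 69.3
eef_pos: [520.4, -105.6, 82.7]
tcp_rot: [3.142, -0.0, 1.714]
contact_force: [0.2, 0.3, -0.2]
opening: -0.001
t 69.3 p [ 520.4 -105.6   82.7] rpy [180.    -0.    98.23] F [ 0.2  0.3 -0.2] M [-0.03 -0.04 -0.01] op -0.001 q [-0.2   0.37  1.94  0.    0.83 -1.92]
dp [ 0.   4.7 -2.3] ang [ 0.0001 -0.      0.0005]
clock: 69.63
eef_pos: [523.5, -105.2, 82.7]
tcp_rot: [3.141, 0.0, 1.715]
contact_force: [0.3, 1.0, 1.1]
opening: -0.004
t 69.63 p [ 523.5 -105.2   82.7] rpy [179.99   0.    98.23] F [0.3 1.  1.1] M [-0.04 -0.01 -0.02] op -0.004 q [-0.2   0.37  1.93 -0.    0.83 -1.92]
dp [ 0.1  1.5 -2.3] ang [0.0002 0.0001 0.0006]
```

```bash
python3 -m inch '[{"dp":[0,1,0],"angular":[0,0,0],"fingers":255},{"dp":[0,2,0],"angular":[0,0,0],"fingers":255},{"dp":[0,2,0],"angular":[0,0,0],"fingers":255}]'; python3 -m inch '[{"dp":[0,1,0],"angular":[0,0,0],"fingers":255},{"dp":[0,2,0],"angular":[0,0,0],"fingers":255},{"dp":[0,2,0],"angular":[0,0,0],"fingers":255}]'; python3 - <<'E'
from h import *
im,d=save('scene','s30'); cv2.imwrite('pics/s30c.png',cv2.resize(im[140:240,220:320],(600,600),interpolation=cv2.INTER_CUBIC))
E
```

```text
clock: 69.88
eef_pos: [525.5, -104.9, 82.7]
tcp_rot: [3.141, 0.0, 1.715]
contact_force: [-0.2, -0.4, -0.3]
opening: -0.001
clock: 70.13
eef_pos: [526.1, -104.5, 82.4]
tcp_rot: [-3.139, -0.0, 1.715]
contact_force: [-4.8, -0.8, 1.0]
opening: 0.002
```

View pics/s30c.png

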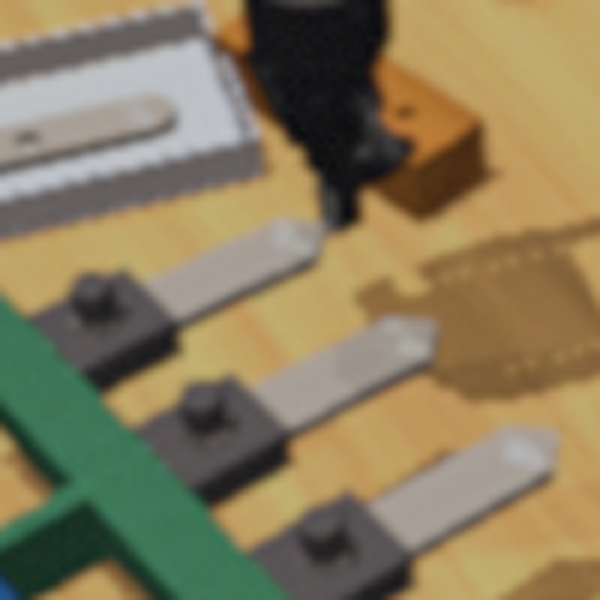

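```bash
python3 -m inch '[{"dp":[0,1,0],"angular":[0,0,0],"fingers":255},{"dp":[0,2,0],"angular":[0,0,0],"fingers":255},{"dp":[0,2,0],"angular":[0,0,0],"fingers":255}]'; python3 -m inch '[{"dp":[0,1,0],"angular":[0,0,0],"fingers":255},{"dp":[0,2,0],"angular":[0,0,0],"fingers":255},{"dp":[0,2,0],"angular":[0,0,0],"fingers":255}]'
```

```text
clock: 70.43
eef_pos: [526.5, -104.3, 82.0]
tcp_rot: [-3.136, -0.001, 1.715]
contact_force: [-10.7, -2.6, 3.7]
opening: 0.001
clock: 70.68
eef_pos: [526.6, -104.1, 81.7]
tcp_rot: [-3.133, -0.001, 1.715]
contact_force: [-15.9, -4.2, 7.2]
opening: 0.0
```

```bash
python3 -m inch '[{"dp":[0,1,0],"angular":[0,0,0],"fingers":255},{"dp":[0,2.5,0],"angular":[0,0,0],"fingers":255},{"dp":[0,2.5,0],"angular":[0,0,0],"fingers":255}]'; python3 -m inch '[{"dp":[0,-5,0],"angular":[0,0,0],"fingers":255},{"dp":[0,-15,0],"angular":[0,0,0],"fingers":255},{"dp":[0,-40,0],"angular":[0,0,0],"fingers":255},{"dp":[0,-60,-40],"angular":[0,0,0],"fingers":255},{"dp":[20,-80,-80],"angular":[0,0,0],"fingers":255},{"dp":[20,-110,-120],"angular":[0,0,0],"fingers":255},{"dp":[0,-130,-150],"angular":[0,0,0],"fingers":255},{"dp":[-40,-130,-170],"angular":[0,0,0],"fingers":255},{"dp":[-80,-130,-170],"angular":[0,0,0],"fingers":255},{"dp":[-120,-130,-170],"angular":[0,0,0],"fingers":255},{"dp":[-120,-130,-170],"angular":[0,0,0],"fingers":255},{"dp":[-120,-130,-170],"angular":[0,0,0],"fingers":255}]'; python3 - <<'E'
from m import *
u=np.r_[np.cos(.1427),np.sin(.1427)]
for n in('top','scene'):
    im,d=save(n,n[0]+'31');hsv=cv2.cvtColor(im,cv2.COLOR_BGR2HSV);P=cloud(n,d);g=(hsv[...,1]<50)&(hsv[...,2]>110)
    for k,c0 in (('1',(646.7,115)),('2',(661,16)),('3',(675.3,-83))):
      for m,s,c in comps(im,g,60):
        X=np.median(P[m],0)
        if abs((X[:2]-c0)@np.r_[-u[1],u[0]])<20 and 100<X[2]<130 and (X[:2]-c0)@u<0:
            v,w=np.nonzero(m);Q=ray(n,np.c_[w,v],118)[:,:2];q=(Q-c0)@u
            print(n,k,'tip',q.min().round(1),'edge',q.max().round(1),'mean',q.mean().round(1),len(q))
E
python3 go.py 0 0 0 0
```

```text
clock: 70.93
eef_pos: [526.8, -103.8, 81.3]
tcp_rot: [-3.128, -0.002, 1.715]
contact_force: [-23.3, -5.8, 12.1]
opening: 0.002
clock: 71.93
eef_pos: [422.8, -243.7, 253.2]
tcp_rot: [3.14, 0.002, 1.711]
contact_force: [-0.5, 1.3, 0.1]
opening: -0.001
top 1 tip -138.7 edge -31.8 mean -83.4 323
top 2 tip -138.4 edge -32.2 mean -83.2 329
top 3 tip -138.1 edge -32.6 mean -83.5 333
scene 1 tip -130.0 edge -33.3 mean -77.6 312
scene 2 tip -130.5 edge -33.7 mean -78.3 269
scene 3 tip -130.6 edge -34.2 mean -79.1 236
t 72.03 p [ 421.9 -240.7  252.3] rpy [ 1.800e+02 -4.000e-02  9.816e+01] F [-1.1  0.5 -0.6] M [ 0.01 -0.01  0.  ] op -0.0 q [-0.52  0.09  1.87  0.    1.18 -2.24]
dp [ 298.  -383.5  252.5] ang [-5.0000e-04 -6.0000e-04  1.7132e+00]
```

```bash
python3 - <<'E'
from h import *
P=cloud('scene',np.load('pics/s31.npy'))
for nm,c in(('1',(646.7,115)),('2',(661,16)),('3',(675.3,-83))):
    k=(np.hypot(P[...,0]-c[0],P[...,1]-c[1])<22)&(P[...,2]>143);print(nm,k.sum(),np.percentile(P[k][:,2],[50,80,95]).round(1))
Pt=cloud('scene',np.load('pics/s31.npy'));k=(abs(Pt[...,0]-583)<60)&(abs(Pt[...,1]+372)<14);print('tray/worn z',np.percentile(Pt[k][:,2],[10,50,90]).round(1))
im=cv2.imread('pics/s31.png');cv2.imwrite('pics/s31c.png',cv2.resize(im[90:370,150:480],(707,600)))
E
```

```text
1 57 [153.7 155.3 157.1]
2 52 [153.7 155.5 156.3]
3 45 [153.7 155.9 157. ]
tray/worn z [ 9.  13.5 16.1]
```

View pics/s31c.png

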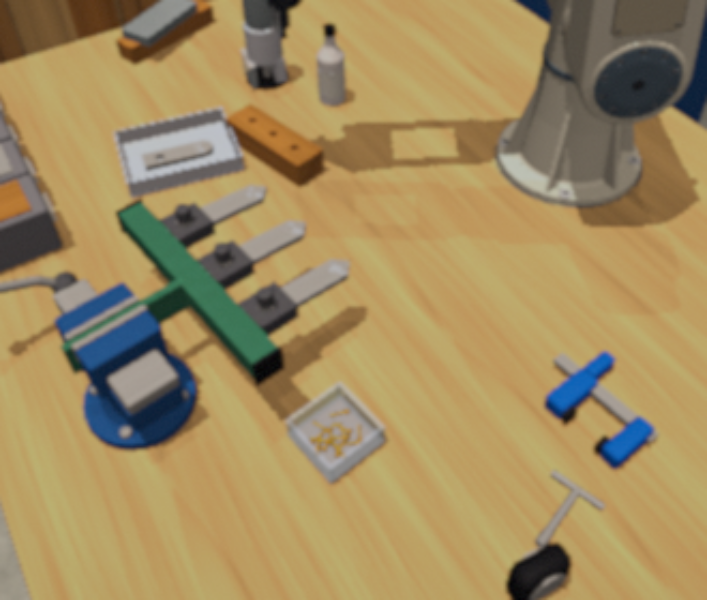

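All three tines are pinned and home, the worn tine lies flat in the tray, the block is empty, and the bystanders look unmoved. Handing in.

```bash
python3 -c "
from rig import sign_off; print(sign_off())"
```

```text
the job is handed in; nothing more can be done
None
```

The job is done and handed in at about 72 s. I pulled the pin from the worn tine, drew that tine out and laid it flat in the scrap tray. All three new tines, including the one that was knocked aside, were then pushed against the closed end of a pocket and each locked with a pin. No pin was left over.

**Last checks**
- **Pins:** the three knobs read about 155.5 mm at the top, the height of the original seated pin.
- **Tines:** the tips lie at -138.7, -138.4 and -138.1 mm from the pin axes in the top view; -138 mm is home. The scene camera gave about -130 for all three, a shared offset, so I trusted it only for agreement between them.
- **Worn tine and bystanders:** the worn tine lies flat in the tray. The bystanders look unmoved in the last scene picture; I judged that by eye, not by measuring.

**What went wrong on the way**
- **First grasp:** the fingers closed above the pin's knob, because the real fingertips sit about 20 mm behind the reported TCP. I corrected for this afterwards.
- **Stray move:** one carry with the worn tine went to the wrong side because I typed it before seeing the computed shift. It touched nothing.
- **Right-hand tine:** it read 2–3 mm out after release. I pushed it home by its point with about 23 N, and it then read -138.1 mm.

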